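# Pack the nail set into its sterilising case

## Task

Pack the nail set for the steriliser: press the nippers and the nail clipper fully home into their own shaped cutouts in the open instrument case, so that the rubber lips grip them. Only then swing the lid completely shut, and leave the other things on the worktop where they are.

Things in the scene. Friction and masses are not known exactly. Their poses are not given: they have to be found in the camera images.
- nippers_grip (a point): steel nail nippers, 121 x 42 x 11 mm, 60 g, lying flat. Point between the handles, 4 mm over the underside; z up, +y to the handle ends (52 mm), -y to the jaws (68 mm). Handles: 8.5 mm high, 38 mm wide over both here, widest 41 mm at y = +23 mm, open space with a wire spring between them; jaws 17 mm wide, 10 mm at the tip
- nippers_pivot (a point): middle of the top of the nippers' round pivot, 17 mm across, 11 mm over the underside, the best place to press; 35 mm from the grip point towards the jaws
- clipper_grip (a point): steel nail clipper, 15 x 80 x 12 mm, 40 g, lying flat. Point: its centre, 6 mm over the underside; y along its length, z up. Body 15 mm wide and 7 mm high, on it a flat lever 10 mm wide up to 12 mm, which does not move. May go into its cutout either way round
- case: steel instrument case fixed to the worktop, 152 x 168 mm; origin under its centre; x from its front to the hinge (to the robot's right), y ahead, z up. Rigid grey insert, top at 19 mm, with cutouts along x for nippers (y = +34 mm), clipper (-24) and fixed tweezers (-65, already in). A finger trough, floor at 5 mm, crosses it all from x = -14 to +26 mm; 27 mm are free beside each tool
- nippers_seat (a point): where nippers_grip lies when the nippers are home: level, +y (handle ends) along the case's +x, jaws to the front; axes of the case. Cutout 9 mm deep (floor at 10 mm), 1 mm clear each side, 1.5 mm each end, mouth bevelled 2.5 mm. Sprung rubber lips beside the pivot (x = -35 mm) hold that end up about 5 mm until it is pressed with some 5 to 10 N, then grip it. Small island between the handles
- clipper_seat (a point): where clipper_grip lies when the clipper is home: level, along the case's x either way round; axes of the case. Its top is then 22 mm over the worktop. Cutout as deep, clear and bevelled as that of the nippers. A sprung rubber lip at each end of the cutout (x = -40 and +40 mm) holds the clipper up about 5 mm until it is pressed at its middle with some 5 to 10 N, then both grip it
- lid_hinge (a point): middle of the lid's hinge line at the right-hand side of the case, 22 mm over the worktop; axes of the case, the hinge runs along its y
- lid (a joint): angle of the slotted steel lid: 0 shut, about 1.65 to 1.8 at the start (open, leaning back), stop at 2.0. It stays where it is left and takes about 1 N at its edge to swing. Lid 172 mm wide, plate 2.5 mm with a 7 mm skirt
- lid_edge (a point): middle of the lid's free edge on its outer face, 153 mm from the hinge and 5.5 mm off the hinge line (shut: 27.5 mm over the worktop); a tab 36 mm wide stands out 13 mm beyond it. Own z: outward normal of the lid, own -x: from the hinge to the free edge
- nail_brush: white nail brush, 36 x 98 x 32 mm, a bystander; origin under its centre
- cup_white: small white mixing cup, 42 mm across, 32 mm high, a bystander; origin under its centre
- indicator_tape: roll of beige tape lying flat, 100 mm across, 25 mm high, a bystander; origin under its centre
Not all that is in view belongs to the job. Of the things that look like the part that bears nippers_grip, the middle-sized one is meant.

How it is judged:
By the outcome, as a careful person would: the job done as asked, in the order asked, and still so for the second after the job is handed in, with the robot touching nothing.
It also fails if it takes over 72 s, if anything falls off the work surface, if the arm or the gripper's body presses on something with over 40 N, if the wrist force passes 120 N, or if a joint passes its speed limit or range.

## Robot

A 6-joint arm with a two-finger parallel gripper is mounted at the origin on a cart in front of the work surface, level with it; the furniture and walls round the work are solid. World frame = base frame: x ahead of the robot, y to its left, z up, the work surface at z = 0. Lengths are in m, angles in rad, forces in N, time in s.
With the tool pointing down it reaches from about 0.3 to 0.875 m from the base axis. Payload 6.4 kg.
Tool frame: the origin (TCP) lies at the very end of the fingers, on their centre line; the grasp point (between the pads) lies 19 mm behind it (grasp_offset is the distance from the TCP to the grasp point, in m); z points along the fingers, y is the direction in which the jaws open and shut (so a half turn about z gives the same grasp; the last joint's range is limited). The gripper opens to 88 mm and grips with 3 to 60 N. Pads are 18 mm wide; open, the fingers measure 123 mm over their backs; the gripper's body (75 mm by 187 mm) begins 45 mm behind the grasp point.
Start: joints at [1.023, 0.181, 1.607, -0, 1.354, -0.206], TCP at [0.193, 0.542, 0.203] pointing down, gripper open.
Joint ranges: [-2.99, 2.99], [-0.89, 2.07], [0.3, 2.58], [-1.14, 4.28], [0, 2.63], [-3.12, 3.12]. Speed limits (rad/s): [2.57, 2.57, 3.01, 3.14, 3.14, 3.14].

## Interface

Orientations are given as a unit quaternion [w, x, y, z].
In Python, from cell import state, camera, sign_off, boxes_of, grasp_offset gives the robot as it stands.
- The arm moves only by the tool play_rows, never from a script. Its argument "deltas" is a list of rows, each an object with "slide": the shift along the world's x, y, z in m, a list of three; "turn": the turn about the world's z in degrees; "fingers": the gripper's target within -1 to 1 (fully open at 1, half-way at 0, shut at -1). In form: [{"slide": [x, y, z], "turn": turn, "fingers": fingers}, ...]. A call has 1 to 8 rows; each row shifts and turns the pose as measured when the row begins; what a row does not reach is not made up. A row lasts 1/12 s, in which the tool goes at most 41.7 mm and 7.16 degrees, less where a joint would pass 70% of its speed; a pose out of reach is approached as far as the arm can. A call is refused whole if a number of a shift passes 0.0417 or a number of a turn 7.16, either way. A call with a gripper value outside its range is refused whole. The fingers move at their own pace and stop on an object; "squeeze" is the grip in N (left out, the last holds). Time passes only in rows, so rows that do not move let the fingers close. It gives the time, the measured TCP pose, the force and the opening at its end, in the units of the state.
- state(): the state, without advancing time (a new reading comes with each control period).
- camera(name): name is "scene" or "side" or "wrist"; returns a dict with "pixels" (420x560x3 uint8, red, green, blue), "fx", "fy", "cx", "cy" (pixels), "k1" (the pictures are not rectified: a ray, as slopes to the right and down, at radius r is drawn at 1 + k1 r^2 times it, then the intrinsics apply), "extrinsics" (4x4, takes a point from camera to world coordinates). Camera axes: x right, y up, looking along -z (the intrinsics and any distortion apply to the point x, -y, -z); pixel columns grow to the right and rows downward; lengths in m; the calibration is good to about 2 mm. A picture is of the moment at which its call begins. There is no depth.
- sign_off(): hands the job in, once; it reports no verdict.
Trained networks look in a picture, given as the dict that the camera call returned (one of the last four; its "shot" number tells which), for a name from the list of things; names that differ only in an ending like _2 or _b are one class to them, and where a whole thing is asked for, a point or a joint stands for the part that bears it (a point fixed in the world has none). Each returns a list of dicts, best first, with "conf" (0 to 1); they miss things now and then, are a little off and sometimes report something else, mostly with a low value. They report only what shows in the picture. A call takes as long as a camera call. They do not tell look-alikes from the thing itself.
- boxes_of(query, picture): "centre" ([x, y, z] in m, in the coordinates of the camera as it stood for that picture, good to about 4 mm: the middle of the surface that is visible of it).
The state is a dict: "time_s": time; "joint_pos": joint angles; "qvel": joint speeds; "effort": joint torques, N m; "tcp_pos": TCP position; "eef_rot": TCP orientation; "force": force on the tool from outside, world axes, zero at the start; "ft_torque": the same for the moment, N m; "opening": finger opening in m.
Only numpy, scipy, OpenCV 4.12 (cv2) and the standard library are available. Lean on these libraries where they do the work, as an engineer would, in place of code of your own. Each camera call takes 0.05 s, during which the arm holds its last target.

## Working session

There is one attempt and no reset: what is moved stays moved. The work goes in short steps, Python scripts to look and compute and a tool call to move; the robot and the scene stay as the last step left them, time stands still between calls to the robot, and variables do not carry over. Pictures are saved under pics/ and viewed, and the job is handed in when it is done.

Besides the shell and the picture viewer there is one more tool, called after "Request:" as name(argument=value, ...), one argument or row to a line, values as JSON. play_rows: Moves the arm, as the interface text tells. Its arguments: {"type":"object","properties":{"deltas":{"type":"array","items":{"type":"object","properties":{"slide":{"type":"array","items":{"type":"number"}},"turn":{"type":"number"},"fingers":{"type":"number"}}}},"squeeze":{"type":"number"}},"required":["deltas"]}

```bash
mkdir -p pics; ls; cat > h.py <<'E'
import numpy as np, cv2
from cell import state, camera, sign_off, boxes_of, grasp_offset
def save(p,name,crop=None,scale=1):
    im=p["pixels"][:,:,::-1]
    if crop: a,b,c,d=crop; im=im[b:d,a:c]
    if scale!=1: im=cv2.resize(im,None,fx=scale,fy=scale,interpolation=cv2.INTER_CUBIC)
    cv2.imwrite("pics/"+name,im)
def px2ray(p,u,v):
    X=(u-p["cx"])/p["fx"];Y=(v-p["cy"])/p["fy"]; x,y=X,Y
    for _ in range(20):
        s=1+p["k1"]*(x*x+y*y); x,y=X/s,Y/s
    E=np.array(p["extrinsics"]); d=E[:3,:3]@np.array([x,-y,-1]); return E[:3,3],d
def at_z(p,u,v,z):
    o,d=px2ray(p,u,v); return o+d*(z-o[2])/d[2]
def proj(p,P):
    E=np.array(p["extrinsics"]); c=E[:3,:3].T@(np.asarray(P)-E[:3,3]); x=c[0]/-c[2]; y=-c[1]/-c[2]
    s=1+p["k1"]*(x*x+y*y); return p["cx"]+p["fx"]*x*s, p["cy"]+p["fy"]*y*s
def w(p,c):
    E=np.array(p["extrinsics"]); return E[:3,:3]@np.array(c)+E[:3,3]
E
python3 - <<'E'
from h import *
np.set_printoptions(precision=4,suppress=True)
s=state();print(s, grasp_offset)
for n in ["scene","side","wrist"]:
    p=camera(n);save(p,n+"0.png")
    print(n,p["fx"],p["k1"],np.array(p["extrinsics"]))
    for q in ["nippers_grip","clipper_grip","case","lid","nail_brush","cup_white","indicator_tape"]:
        for b in boxes_of(q,p): 
            W=w(p,b["centre"]); print(q,round(b["conf"],2),W,np.round(proj(p,W)))
E
```

```text
pics
{'time_s': 0.0, 'joint_pos': array([ 1.0227,  0.1816,  1.608 ,  0.    ,  1.3538, -0.2063]), 'qvel': array([-0.0002, -0.0009, -0.0016,  0.0021,  0.0002, -0.0003]), 'effort': array([ -0.0006, -43.3887, -34.1835,   0.07  ,   0.0388,  -0.0002]), 'tcp_pos': array([0.1924, 0.5412, 0.2018]), 'eef_rot': array([-0.0003,  0.17  ,  0.9854, -0.0008]), 'force': array([-0.0079, -0.7174, -0.6847]), 'ft_torque': array([ 0.0007, -0.0003, -0.0165]), 'opening': 0.08819222251219157} 0.0187
scene 453.93331080168565 0.019818187555935684 [[ 0.6684  0.4901 -0.5594 -0.1435]
 [-0.7437  0.4495 -0.4948 -0.7319]
 [ 0.009   0.7468  0.665   0.904 ]
 [ 0.      0.      0.      1.    ]]
nippers_grip 0.71 [ 0.4622 -0.3817  0.0001] [342. 299.]
nippers_grip 0.58 [ 0.5381 -0.4765  0.0026] [392. 301.]
clipper_grip 0.44 [0.436  0.1389 0.0059] [196. 207.]
case 0.8 [ 0.4178 -0.2593  0.0178] [292. 278.]
lid 0.83 [ 0.4204 -0.2761  0.1161] [299. 254.]
cup_white 0.76 [ 0.4423 -0.0323  0.0199] [237. 230.]
cup_white 0.57 [ 0.5392 -0.4729  0.0078] [391. 298.]
indicator_tape 0.67 [0.4241 0.2914 0.0192] [161. 184.]
side 485.6159856442121 -0.035934715384459824 [[ 0.9907 -0.0929  0.0994  0.7497]
 [ 0.136   0.6984 -0.7027 -1.2144]
 [-0.0042  0.7097  0.7045  1.1542]
 [ 0.      0.      0.      1.    ]]
nippers_grip 0.85 [ 0.7459 -0.1829  0.0055] [331. 235.]
nippers_grip 0.49 [ 0.5405 -0.4818  0.003 ] [249. 308.]
clipper_grip 0.6 [0.4442 0.1336 0.0134] [255. 162.]
case 0.8 [ 0.4397 -0.2685  0.0442] [229. 238.]
lid 0.88 [ 0.4302 -0.2775  0.1087] [224. 225.]
nail_brush 0.69 [ 0.6284 -0.3264  0.0245] [288. 263.]
cup_white 0.68 [ 0.4393 -0.0289  0.0245] [245. 189.]
indicator_tape 0.89 [0.43   0.2813 0.0215] [258. 136.]
wrist 296.20044280040764 -0.025131651759109586 [[ 0.3356 -0.9103 -0.2425  0.1312]
 [ 0.942   0.3245  0.0856  0.5638]
 [ 0.0008 -0.2572  0.9664  0.3847]
 [ 0.      0.      0.      1.    ]]
indicator_tape 0.66 [0.383  0.3157 0.0065] [181. 347.]
```

View pics/scene0.png

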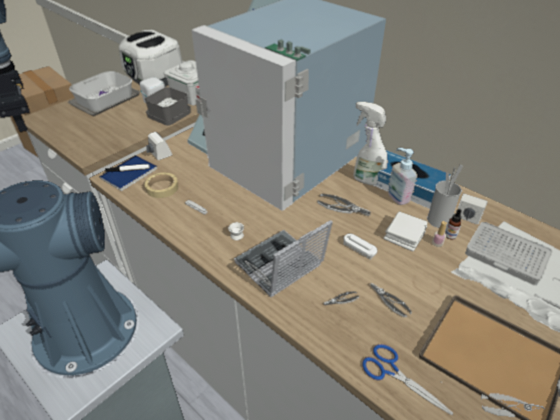

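View pics/side0.png

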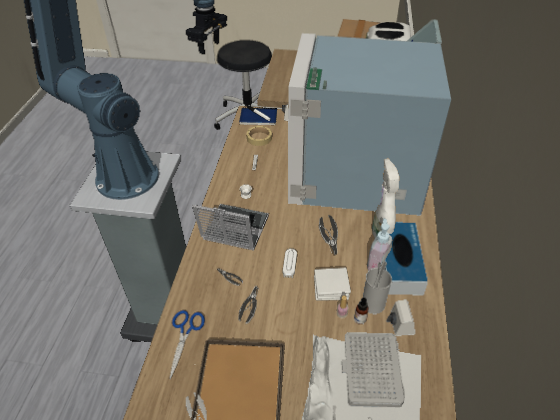

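View pics/wrist0.png

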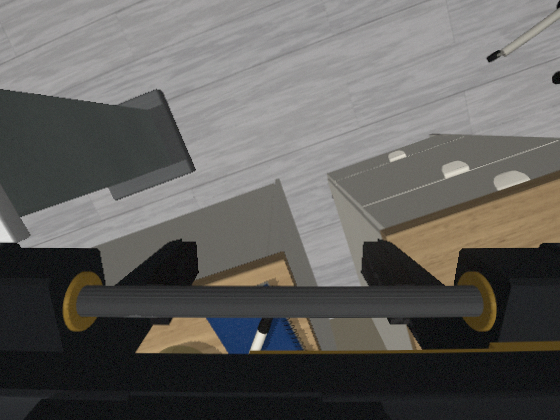

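The scene picture shows three nippers: (342,298), (390,299) and (343,205). It also shows the clipper at (196,207), the case at (285,260) with the lid open to its right, and the cup at (237,230). I'll measure all three nippers in enlarged crops.

```bash
python3 - <<'E'
from h import *
p=camera("side"); 
im=p["pixels"][:,:,::-1]
a=cv2.resize(im[205:330,200:360],None,fx=5,fy=4.8,interpolation=cv2.INTER_CUBIC)
a=cv2.resize(im[205:325,200:360],None,fx=5,fy=5,interpolation=cv2.INTER_CUBIC); cv2.imwrite("pics/s1.png",a)
p=camera("scene");im=p["pixels"][:,:,::-1]
cv2.imwrite("pics/c1.png",cv2.resize(im[190:320,300:430],None,fx=4.5,fy=4.5,interpolation=cv2.INTER_CUBIC))
cv2.imwrite("pics/c2.png",cv2.resize(im[180:300,180:340],None,fx=5,fy=5,interpolation=cv2.INTER_CUBIC))
p=camera("side");im=p["pixels"][:,:,::-1]
cv2.imwrite("pics/s2.png",cv2.resize(im[140:250,190:330],None,fx=5.4,fy=5.4,interpolation=cv2.INTER_CUBIC))
E
```

```text
(no output)
```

View pics/s1.png

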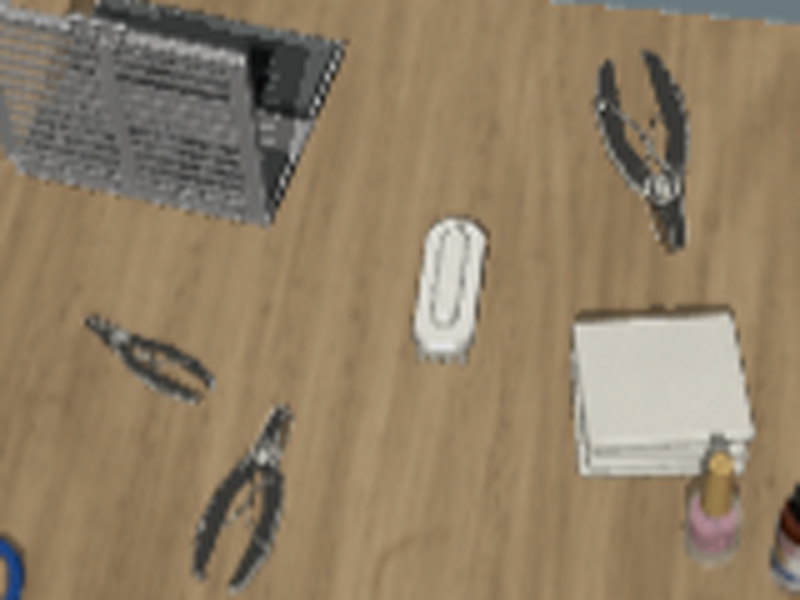

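View pics/c1.png

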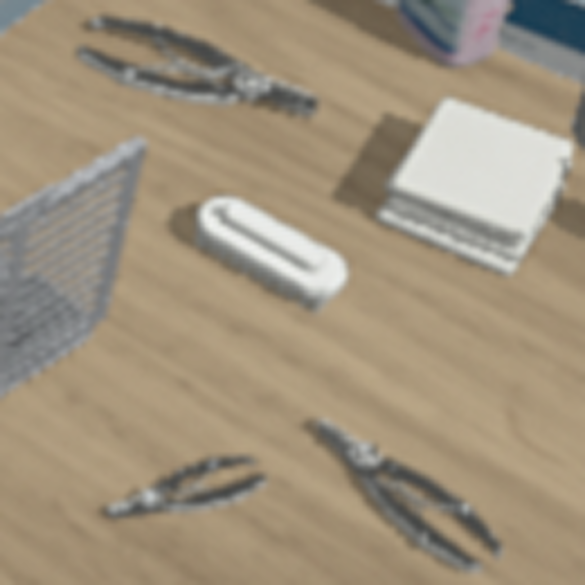

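View pics/c2.png

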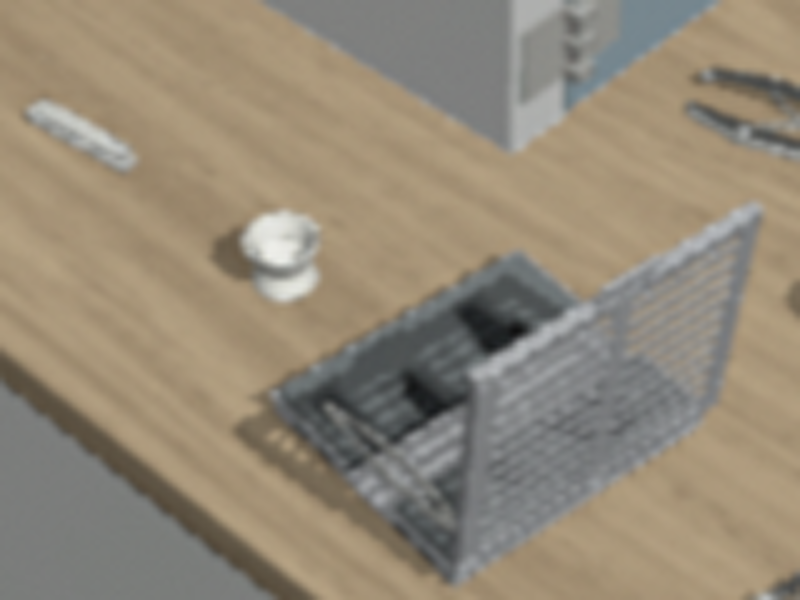

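View pics/s2.png

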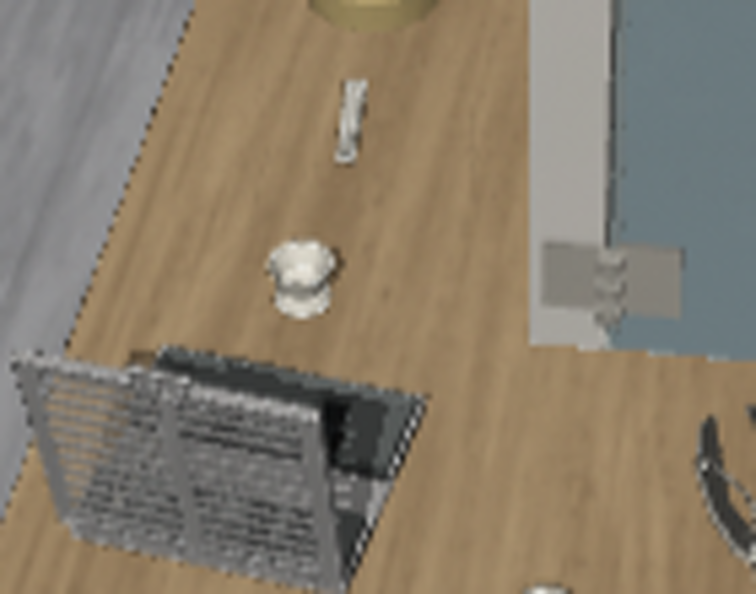

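```bash
python3 - <<'E'
from h import *
np.set_printoptions(precision=4,suppress=True)
c=camera("scene"); s=camera("side")
C=lambda u,v,z=.005: at_z(c,300+(u+.5)/4.5-.5,190+(v+.5)/4.5-.5,z)
S=lambda u,v,z=.005: at_z(s,200+(u+.5)/5-.5,205+(v+.5)/5-.5,z)
for n,(t,h1,h2,pv,F) in {"smallC":((107,512),(255,460),(262,480),(150,495),C),"midC":((310,422),(497,548),(475,566),(367,455),C),"bigC":((312,105),(88,22),(82,52),(250,85),C),
 "smallS":((90,320),(212,385),(200,400),(140,352),S),"midS":((284,410),(238,587),(203,578),(264,455),S),"bigS":((678,245),(650,55),(606,65),(662,187),S)}.items():
    t,h1,h2=F(*t),F(*h1),F(*h2); m=(h1+h2)/2; pv=F(*pv,.009)
    d=(m-t)[:2]; L=np.linalg.norm(d); print(n,"len %.3f"%L,"tip",t,"hend",m,"piv",pv,"dir(deg) %.1f"%np.degrees(np.arctan2(d[1],d[0])),"grip est",t[:2]+d/L*.068)
E
```

```text
smallC len 0.089 tip [ 0.4179 -0.3591  0.005 ] hend [ 0.4958 -0.4029  0.005 ] piv [ 0.4397 -0.371   0.009 ] dir(deg) -29.4 grip est [ 0.4772 -0.3925]
midC len 0.120 tip [ 0.5426 -0.4049  0.005 ] hend [ 0.5299 -0.5243  0.005 ] piv [ 0.5415 -0.4424  0.009 ] dir(deg) -96.1 grip est [ 0.5354 -0.4725]
bigC len 0.160 tip [ 0.7639 -0.2561  0.005 ] hend [ 0.717  -0.1029  0.005 ] piv [ 0.7485 -0.2168  0.009 ] dir(deg) 107.0 grip est [ 0.744  -0.1911]
smallS len 0.090 tip [ 0.4207 -0.3601  0.005 ] hend [ 0.4998 -0.4026  0.005 ] piv [ 0.4565 -0.3821  0.009 ] dir(deg) -28.3 grip est [ 0.4806 -0.3923]
midS len 0.118 tip [ 0.5468 -0.4087  0.005 ] hend [ 0.533  -0.5256  0.005 ] piv [ 0.5419 -0.4435  0.009 ] dir(deg) -96.7 grip est [ 0.5389 -0.4762]
bigS len 0.158 tip [ 0.7634 -0.256   0.005 ] hend [ 0.7206 -0.1036  0.005 ] piv [ 0.7504 -0.2141  0.009 ] dir(deg) 105.7 grip est [ 0.745  -0.1906]
```

Measured lengths are 89, 119 and 159 mm, so the middle-sized nippers (121 mm) are the pair at scene (390,299) and side (249,305). The crops confirm it, with the pivot at world (0.542,-0.443) and the handles pointing along -y. Next I'll measure the clipper, case and door before moving.

```bash
python3 - <<'E'
from h import *
np.set_printoptions(precision=4,suppress=True)
c=camera("scene"); s=camera("side")
C=lambda u,v,z=.005: at_z(c,180+(u+.5)/5-.5,180+(v+.5)/5-.5,z)
S=lambda u,v,z=.005: at_z(s,190+(u+.5)/5.4-.5,140+(v+.5)/5.4-.5,z)
print("clip C",C(33,108,.006),C(130,160,.006)); print("clip S",S(355,82,.006),S(345,158,.006))
print("door",C(510,150,0),S(530,345,0), at_z(s,190,0,.3))
print("case C near-left",C(272,395,.019),"far-left",C(515,255,.019),"lid bottom near",C(455,580,.02))
print("case S",S(165,350,.019),S(425,398,.019),S(345,590,.02),S(75,535,.02))
E
```

```text
clip C [0.4332 0.181  0.006 ] [0.442  0.1021 0.006 ]
clip S [0.4352 0.1819 0.006 ] [0.4432 0.1012 0.006 ]
door [ 0.6047 -0.0523  0.    ] [ 0.5898 -0.0541  0.    ] [0.0314 0.8569 0.3   ]
case C near-left [ 0.3637 -0.1042  0.019 ] far-left [ 0.5261 -0.1277  0.019 ] lid bottom near [ 0.3408 -0.2571  0.02  ]
case S [ 0.37   -0.1072  0.019 ] [ 0.5357 -0.1268  0.019 ] [ 0.5157 -0.2828  0.02  ] [ 0.354 -0.263  0.02 ]
```

Request:
play_rows(
  deltas=[
    {"slide": [0.02,-0.04,0.02],"turn": -7},
    {"slide": [0.02,-0.04,0.02],"turn": -7},
    {"slide": [0.02,-0.04,0.02],"turn": -7},
    {"slide": [0.02,-0.04,0.02],"turn": -7},
    {"slide": [0.02,-0.04,0.02],"turn": -7},
    {"slide": [0.02,-0.04,0.02],"turn": -7},
    {"slide": [0.02,-0.04,0],"turn": -7},
    {"slide": [0.02,-0.04,0],"turn": -7},
  ],
)

```text
invalid input
```

Request:
play_rows(
  deltas=[
    {"slide": [0.02,-0.04,0.02],"turn": -7,"fingers": 1},
    {"slide": [0.02,-0.04,0.02],"turn": -7,"fingers": 1},
    {"slide": [0.02,-0.04,0.02],"turn": -7,"fingers": 1},
    {"slide": [0.02,-0.04,0.02],"turn": -7,"fingers": 1},
    {"slide": [0.02,-0.04,0.02],"turn": -7,"fingers": 1},
    {"slide": [0.02,-0.04,0.02],"turn": -7,"fingers": 1},
    {"slide": [0.02,-0.04,0],"turn": -7,"fingers": 1},
    {"slide": [0.02,-0.04,0],"turn": -7,"fingers": 1},
  ],
  squeeze=20,
)

```text
time_s: 2.22
tcp_pos: [0.3296, 0.2585, 0.3059]
eef_rot: [-0.002, 0.62, 0.785, 0.0]
force: [0.4, -0.4, -0.9]
opening: 0.088
```

Request:
play_rows(
  deltas=[
    {"slide": [0.014,-0.041,0.004],"turn": -7,"fingers": 1},
    {"slide": [0.014,-0.041,0.004],"turn": -7,"fingers": 1},
    {"slide": [0.014,-0.041,0.004],"turn": -6,"fingers": 1},
    {"slide": [0.014,-0.041,0.004],"turn": 0,"fingers": 1},
    {"slide": [0.014,-0.041,0.004],"turn": 0,"fingers": 1},
    {"slide": [0.014,-0.041,0.004],"turn": 0,"fingers": 1},
    {"slide": [0.014,-0.041,0.004],"turn": 0,"fingers": 1},
    {"slide": [0.014,-0.041,0.004],"turn": 0,"fingers": 1},
  ],
)

```text
time_s: 2.88
tcp_pos: [0.434, -0.0569, 0.3394]
eef_rot: [0.002, 0.753, 0.658, 0.004]
force: [0.2, 0.6, 1.4]
opening: 0.0883
```

Request:
play_rows(
  deltas=[
    {"slide": [0.008,-0.041,0],"turn": 0,"fingers": 1},
    {"slide": [0.008,-0.041,0],"turn": 0,"fingers": 1},
    {"slide": [0.008,-0.041,0],"turn": 0,"fingers": 1},
    {"slide": [0.008,-0.041,0],"turn": 0,"fingers": 1},
    {"slide": [0.008,-0.041,0],"turn": 0,"fingers": 1},
    {"slide": [0,0,0],"turn": 0,"fingers": 1},
  ],
)

```text
time_s: 3.38
tcp_pos: [0.4724, -0.2677, 0.3399]
eef_rot: [0.004, 0.755, 0.655, 0.005]
force: [-1.1, 1.3, -0.7]
opening: 0.0884
```

```bash
python3 - <<'E'
from h import *
np.set_printoptions(precision=4,suppress=True)
s=state();print(s['time_s'],s['tcp_pos'],s['eef_rot'],s['joint_pos'])
p=camera("wrist");save(p,"w1.png",None,1.4)
print(np.array(p["extrinsics"]))
E
```

```text
3.3833 [ 0.4724 -0.2677  0.3399] [0.0039 0.7555 0.6552 0.0047] [-0.7398  0.0197  1.5097  0.0084  1.6032 -0.5975]
[[ 0.9898  0.1403  0.025   0.4801]
 [-0.142   0.9567  0.254  -0.2025]
 [ 0.0117 -0.2549  0.9669  0.522 ]
 [ 0.      0.      0.      1.    ]]
```

View pics/w1.png

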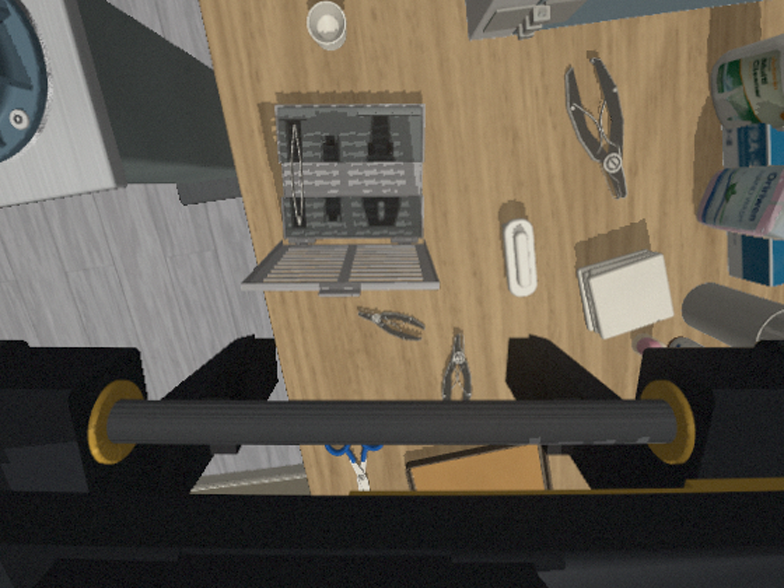

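The wrist view shows the case at about (350,190), with the two cutouts, the trough and the tweezers visible, and the lid below it. The middle nippers are at (457,365). I'll enlarge the case and the nippers.

```bash
python3 - <<'E'
from h import *
p=camera("wrist");cv2.imwrite("pics/raw2.png",p["pixels"][:,:,::-1]);np.save("p2.npy",p,allow_pickle=True)
save(p,"w2.png",(170,60,330,180),5); save(p,"w3.png",(290,215,370,295),7)
E
```

```text
(no output)
```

View pics/w2.png

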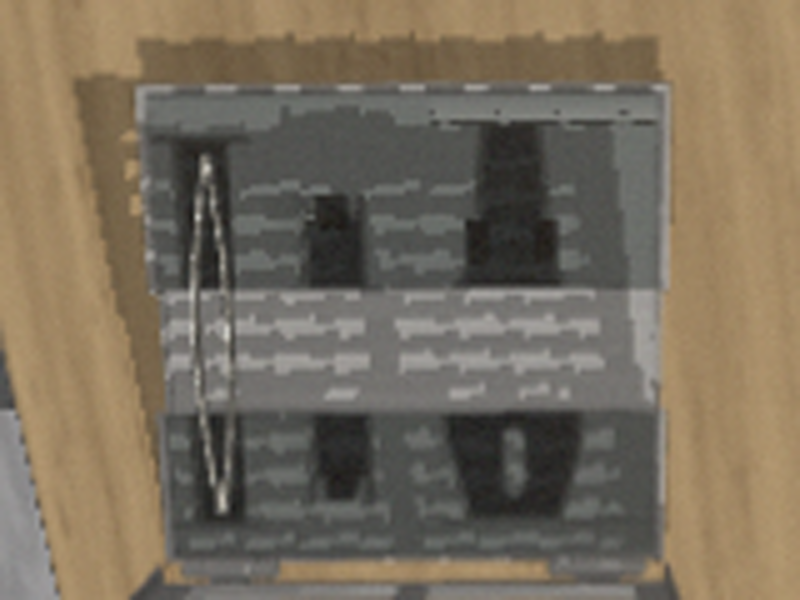

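View pics/w3.png

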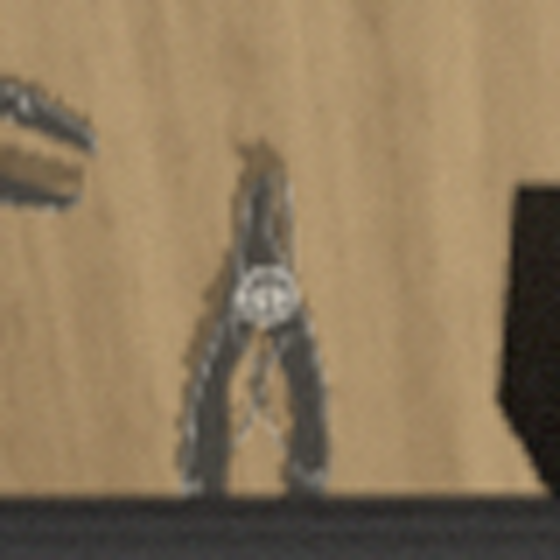

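```bash
python3 - <<'E'
from h import *
np.set_printoptions(precision=4,suppress=True)
p=np.load("p2.npy",allow_pickle=True).item()
A=lambda u,v,z: at_z(p,170+(u+.5)/5-.5,60+(v+.5)/5-.5,z)
B=lambda u,v,z: at_z(p,290+(u+.5)/7-.5,215+(v+.5)/7-.5,z)
for z in (.019,.022,.025):
    c=[A(138,88,z),A(668,88,z),A(662,558,z),A(168,558,z)]
    print(z,*[x[:2] for x in c],"ctr",np.mean(c,0), [np.linalg.norm(c[i]-c[(i+1)%4]) for i in range(4)])
tl=A(155,290,.019);tr=A(640,290,.019);bl=A(165,412,.019);br=A(660,412,.019)
for a,b in((tl,tr),(bl,br)): d=b-a;print("trough",a,b,np.degrees(np.arctan2(d[1],d[0])))
print("gap",np.linalg.norm((tl+tr-bl-br)/2))
print("clip mouth",A(337,290,.019),A(342,412,.019)," nip mouth",A(512,290,.019),A(513,412,.019),"clip ends",A(337,192,.019),A(341,502,.019))
print("nip pivot",B(266,296,.011),"tip",B(262,172,.005),"handles outer at",B(183,488,.0085),B(328,488,.0085))
# networks
E
python3 - <<'E'
from h import *
np.set_printoptions(precision=4,suppress=True)
for n in("wrist","scene"):
    p=camera(n)
    for q in ["lid_edge","lid_hinge","nippers_pivot"]:
        for b in boxes_of(q,p): print(n,q,round(b["conf"],2),w(p,b["centre"]))
E
```

```text
0.019 [ 0.3688 -0.1012] [ 0.5346 -0.125 ] [ 0.5143 -0.2728] [ 0.3481 -0.2487] ctr [ 0.4414 -0.1869  0.019 ] [np.float64(0.16753889696877164), np.float64(0.14924498810177483), np.float64(0.168020718654183), np.float64(0.1489325886109986)]
0.022 [ 0.3694 -0.1018] [ 0.5343 -0.1254] [ 0.5141 -0.2724] [ 0.3488 -0.2484] ctr [ 0.4417 -0.187   0.022 ] [np.float64(0.16654023669823517), np.float64(0.14835537355320996), np.float64(0.1670191863570103), np.float64(0.14804483620290154)]
0.025 [ 0.3701 -0.1024] [ 0.534  -0.1258] [ 0.5139 -0.2719] [ 0.3496 -0.2481] ctr [ 0.4419 -0.1871  0.025 ] [np.float64(0.16554157642769876), np.float64(0.1474657590046451), np.float64(0.16601765405983762), np.float64(0.14715708379480444)]
trough [ 0.3616 -0.1623  0.019 ] [ 0.518  -0.1848  0.019 ] -8.184024013066315
trough [ 0.357  -0.2009  0.019 ] [ 0.5197 -0.2244  0.019 ] -8.205329279765978
gap 0.03916361188882985
clip mouth [ 0.4203 -0.1708  0.019 ] [ 0.4151 -0.2094  0.019 ]  nip mouth [ 0.4767 -0.1789  0.019 ] [ 0.4713 -0.2175  0.019 ] clip ends [ 0.4255 -0.141   0.019 ] [ 0.4096 -0.2386  0.019 ]
nip pivot [ 0.5428 -0.4401  0.011 ] tip [ 0.546  -0.4072  0.005 ] handles outer at [ 0.5147 -0.4949  0.0085] [ 0.5544 -0.5009  0.0085]
wrist lid_edge 0.59 [ 0.4281 -0.2781  0.1172]
wrist lid_hinge 0.66 [ 0.441  -0.2162  0.0178]
wrist nippers_pivot 0.87 [ 0.5422 -0.4569  0.0061]
wrist nippers_pivot 0.67 [ 0.4634 -0.3785  0.0046]
wrist nippers_pivot 0.56 [ 0.7427 -0.1749  0.0033]
scene lid_edge 0.6 [ 0.4166 -0.2751  0.1162]
scene lid_hinge 0.9 [ 0.4221 -0.2615  0.0134]
scene nippers_pivot 0.91 [ 0.7408 -0.1799  0.0033]
scene nippers_pivot 0.56 [ 0.5383 -0.4736  0.0066]
scene nippers_pivot 0.47 [ 0.4641 -0.3843  0.0024]
```

Request:
play_rows(
  deltas=[
    {"slide": [0.013,-0.041,0],"turn": 0,"fingers": 0.4},
    {"slide": [0.013,-0.041,0],"turn": 0,"fingers": 0.4},
    {"slide": [0.013,-0.041,0],"turn": 0,"fingers": 0.4},
    {"slide": [0.013,-0.041,-0.02],"turn": 0,"fingers": 0.4},
    {"slide": [0.013,-0.041,-0.04],"turn": 0,"fingers": 0.4},
    {"slide": [0,0,-0.04],"turn": 1,"fingers": 0.4},
    {"slide": [0,0,-0.04],"turn": 0,"fingers": 0.4},
    {"slide": [0,0,0],"turn": 0,"fingers": 0.4},
  ],
)

```text
time_s: 4.55
tcp_pos: [0.5354, -0.4508, 0.2148]
eef_rot: [0.01, 0.744, 0.668, 0.006]
force: [0.7, 0.5, -2.6]
opening: 0.0615
```

```bash
python3 - <<'E'
from h import *
np.set_printoptions(precision=4,suppress=True)
s=state();print(s['time_s'],s['tcp_pos'],s['eef_rot'])
p=camera("wrist");save(p,"w4.png",None,1.4);np.save("p4.npy",p,allow_pickle=True)
E
```

```text
4.55 [ 0.5354 -0.4508  0.2148] [0.0105 0.7439 0.6681 0.0062]
```

View pics/w4.png

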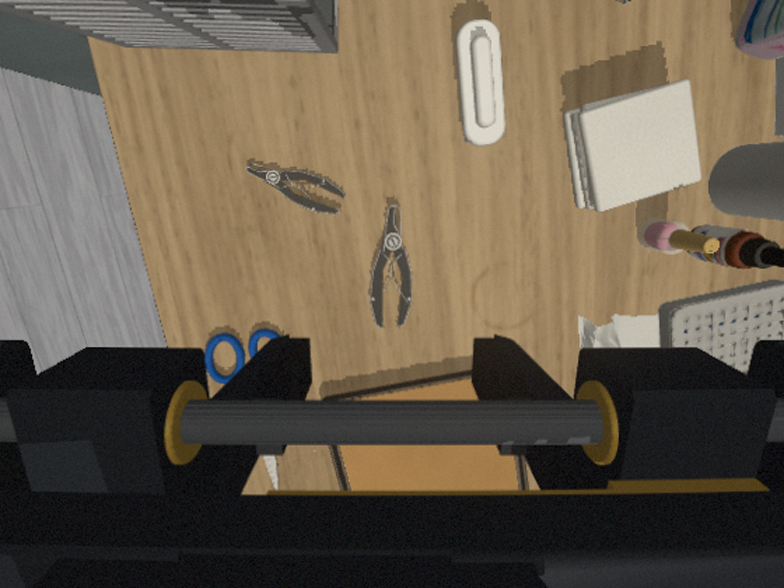

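```bash
python3 - <<'E'
from h import *
np.set_printoptions(precision=4,suppress=True)
p=np.load("p4.npy",allow_pickle=True).item()
save(p,"w5.png",(240,135,320,240),7)
A=lambda u,v,z: at_z(p,(u+.5)/1.4-.5,(v+.5)/1.4-.5,z)
pv=A(393,242,.011);t=A(392,205,.005);h=A(391.5,326,.0085)
d=h-t;d=d[:2]/np.linalg.norm(d[:2]);print(pv,t,h,np.linalg.norm((h-t)[:2]),np.degrees(np.arctan2(d[1],d[0])),"grip",pv[:2]+.035*d,t[:2]+.068*d)
E
```

```text
[ 0.5435 -0.4415  0.011 ] [ 0.5463 -0.408   0.005 ] [ 0.5331 -0.5249  0.0085] 0.11758235728279064 -96.4284349831685 grip [ 0.5395 -0.4763] [ 0.5387 -0.4756]
```

View pics/w5.png

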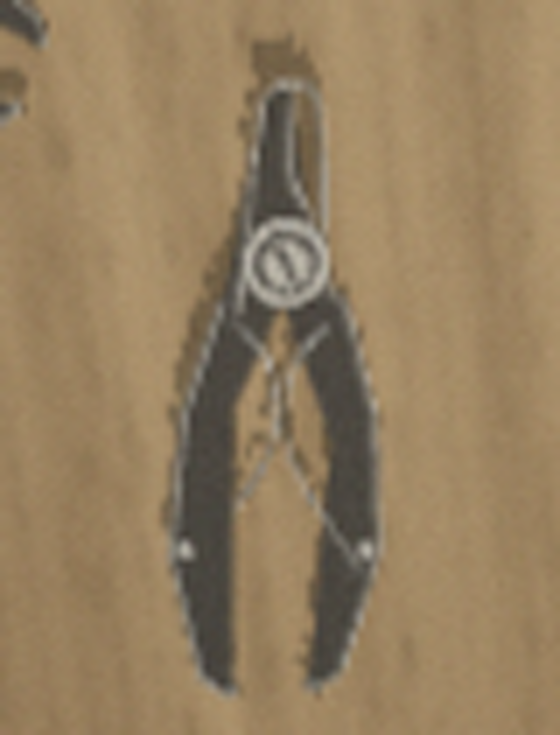

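Request:
play_rows(
  deltas=[
    {"slide": [0.004,-0.025,-0.03],"turn": -1,"fingers": 0.4},
    {"slide": [0,0,-0.04],"turn": 0,"fingers": 0.4},
    {"slide": [0,0,-0.04],"turn": 0,"fingers": 0.4},
    {"slide": [0,0,-0.04],"turn": 0,"fingers": 0.4},
    {"slide": [0,0,-0.02],"turn": 0,"fingers": 0.4},
    {"slide": [0,0,-0.01],"turn": 0,"fingers": 0.4},
    {"slide": [0,0,0],"turn": 0,"fingers": 0.4},
  ],
)

```text
time_s: 5.18
tcp_pos: [0.5522, -0.4829, 0.0632]
eef_rot: [0.03, 0.748, 0.664, 0.006]
force: [-0.6, 0.5, -0.4]
opening: 0.0617
```

```bash
python3 - <<'E'
from h import *
np.set_printoptions(precision=4,suppress=True)
s=state();print(s['time_s'],s['tcp_pos'],s['eef_rot'],s['force'])
E
```

```text
5.1833 [ 0.5522 -0.4829  0.0632] [0.0303 0.7475 0.6635 0.0058] [-0.6478  0.4502 -0.3548]
```

Request:
play_rows(
  deltas=[
    {"slide": [0,0,0],"turn": 0,"fingers": 0.4},
    {"slide": [0,0,0],"turn": 0,"fingers": 0.4},
  ],
)

```text
time_s: 5.35
tcp_pos: [0.5548, -0.4846, 0.0693]
eef_rot: [0.034, 0.747, 0.664, 0.006]
force: [0.4, -0.4, 1.3]
opening: 0.0614
```

```bash
python3 - <<'E'
from h import *
from scipy.spatial.transform import Rotation as R
np.set_printoptions(precision=4,suppress=True)
s=state();print(s['time_s'],s['tcp_pos'],s['eef_rot'],s['joint_pos'],s['qvel'])
q=s['eef_rot'];print(R.from_quat([q[1],q[2],q[3],q[0]]).as_matrix())
E
```

```text
5.35 [ 0.5548 -0.4846  0.0693] [0.0337 0.7471 0.6639 0.0058] [-0.8853  0.6061  1.3165  0.0156  1.1521 -0.7734] [ 0.006  -0.0368 -0.0356  0.0011  0.0181  0.0014]
[[ 0.1185  0.9915  0.0533]
 [ 0.9923 -0.1163 -0.0427]
 [-0.0361  0.058  -0.9977]]
```

Request:
play_rows(
  deltas=[
    {"slide": [0,0,0.04],"turn": 0,"fingers": 0.4},
    {"slide": [0,0,0.04],"turn": 0,"fingers": 0.4},
    {"slide": [0,0,0.04],"turn": 0,"fingers": 0.4},
  ],
)

```text
time_s: 5.6
tcp_pos: [0.5523, -0.4806, 0.1864]
eef_rot: [0.028, 0.747, 0.664, 0.006]
force: [2.0, -0.6, -0.3]
opening: 0.0615
```

Request:
play_rows(
  deltas=[
    {"slide": [0,0,0],"turn": 0,"fingers": 0.4},
  ],
)

```text
time_s: 5.68
tcp_pos: [0.5563, -0.4849, 0.2007]
eef_rot: [0.038, 0.747, 0.664, 0.006]
force: [-0.3, 0.0, 1.3]
opening: 0.0619
```

Request:
play_rows(
  deltas=[
    {"slide": [0,0,0],"turn": 0,"fingers": 0.4},
  ],
)

```text
time_s: 5.77
tcp_pos: [0.5575, -0.4861, 0.206]
eef_rot: [0.041, 0.746, 0.664, 0.006]
force: [-0.5, -0.4, -1.5]
opening: 0.0621
```

Request:
play_rows(
  deltas=[
    {"slide": [0,0,-0.015],"turn": 0,"fingers": 0.4},
    {"slide": [0,0,-0.015],"turn": 0,"fingers": 0.4},
    {"slide": [0,0,-0.015],"turn": 0,"fingers": 0.4},
    {"slide": [0,0,-0.015],"turn": 0,"fingers": 0.4},
  ],
)

```text
time_s: 6.1
tcp_pos: [0.5615, -0.4902, 0.1552]
eef_rot: [0.052, 0.746, 0.664, 0.005]
force: [0.3, 0.3, -0.7]
opening: 0.0619
```

Request:
play_rows(
  deltas=[
    {"slide": [0,0,0],"turn": 0,"fingers": 0.4},
  ],
)

```text
time_s: 6.18
tcp_pos: [0.5598, -0.4882, 0.1499]
eef_rot: [0.048, 0.746, 0.664, 0.005]
force: [-0.3, 0.3, -0.7]
opening: 0.0618
```

Request:
play_rows(
  deltas=[
    {"slide": [0,0,0],"turn": 0,"fingers": 0.4},
  ],
)

```text
time_s: 6.27
tcp_pos: [0.5593, -0.4876, 0.1484]
eef_rot: [0.047, 0.746, 0.664, 0.005]
force: [-1.1, -0.2, 1.1]
opening: 0.0617
```

Request:
play_rows(
  deltas=[
    {"slide": [0,0,0],"turn": 0,"fingers": 0.4},
  ],
)

```text
time_s: 6.35
tcp_pos: [0.5589, -0.487, 0.1472]
eef_rot: [0.046, 0.746, 0.664, 0.005]
force: [0.1, -0.0, -0.2]
opening: 0.062
```

Request:
play_rows(
  deltas=[
    {"slide": [0,0,0],"turn": 0,"fingers": 0.4},
  ],
)

```text
time_s: 6.43
tcp_pos: [0.5589, -0.4869, 0.1471]
eef_rot: [0.046, 0.746, 0.664, 0.005]
force: [-0.3, 0.1, 0.0]
opening: 0.0618
```

Request:
play_rows(
  deltas=[
    {"slide": [-0.015,0.013,0],"turn": 0,"fingers": 0.4},
  ],
)

```text
time_s: 6.52
tcp_pos: [0.5451, -0.4756, 0.1474]
eef_rot: [0.047, 0.746, 0.664, 0.005]
force: [-1.3, 0.5, 0.3]
opening: 0.0617
```

Request:
play_rows(
  deltas=[
    {"slide": [0,0,0],"turn": 0,"fingers": 0.4},
  ],
)

```text
time_s: 6.6
tcp_pos: [0.5438, -0.4739, 0.1471]
eef_rot: [0.046, 0.746, 0.664, 0.005]
force: [0.7, 0.5, 0.5]
opening: 0.0617
```

Request:
play_rows(
  deltas=[
    {"slide": [0,0,0],"turn": 0,"fingers": 0.4},
  ],
)

```text
time_s: 6.68
tcp_pos: [0.5441, -0.4743, 0.1481]
eef_rot: [0.047, 0.746, 0.664, 0.005]
force: [0.5, -0.6, 0.6]
opening: 0.0615
```

Request:
play_rows(
  deltas=[
    {"slide": [0,0,0.03],"turn": 0,"fingers": 0.4},
    {"slide": [0,0,0.03],"turn": 0,"fingers": 0.4},
    {"slide": [0,0,0.025],"turn": 0,"fingers": 0.4},
    {"slide": [0,0,0.02],"turn": 0,"fingers": 0.4},
    {"slide": [0,0,0.015],"turn": 0,"fingers": 0.4},
    {"slide": [0,0,0.01],"turn": 0,"fingers": 0.4},
    {"slide": [0,0,0.005],"turn": 0,"fingers": 0.4},
  ],
)

```text
time_s: 7.27
tcp_pos: [0.5458, -0.476, 0.2919]
eef_rot: [0.049, 0.746, 0.664, 0.005]
force: [1.4, -0.2, 0.0]
opening: 0.0617
```

Request:
play_rows(
  deltas=[
    {"slide": [0,0,0],"turn": 0,"fingers": 0.4},
    {"slide": [0,0,0],"turn": 0,"fingers": 0.4},
  ],
)

```text
time_s: 7.43
tcp_pos: [0.5467, -0.477, 0.294]
eef_rot: [0.051, 0.746, 0.664, 0.005]
force: [0.2, 0.1, -0.6]
opening: 0.062
```

Request:
play_rows(
  deltas=[
    {"slide": [0,0,-0.005],"turn": 0,"fingers": 0.4},
    {"slide": [0,0,-0.01],"turn": 0,"fingers": 0.4},
    {"slide": [0,0,-0.015],"turn": 0,"fingers": 0.4},
    {"slide": [0,0,-0.02],"turn": 0,"fingers": 0.4},
    {"slide": [0,0,-0.025],"turn": 0,"fingers": 0.4},
  ],
)

```text
time_s: 7.85
tcp_pos: [0.5472, -0.4776, 0.2153]
eef_rot: [0.053, 0.746, 0.664, 0.005]
force: [0.6, -1.0, 0.2]
opening: 0.0619
```

Request:
play_rows(
  deltas=[
    {"slide": [0,0,0],"turn": 0,"fingers": 0.4},
    {"slide": [0,0,0],"turn": 0,"fingers": 0.4},
  ],
)

```text
time_s: 8.02
tcp_pos: [0.5438, -0.4736, 0.2042]
eef_rot: [0.045, 0.746, 0.664, 0.006]
force: [0.3, -0.0, 0.5]
opening: 0.0615
```

Request:
play_rows(
  deltas=[
    {"slide": [0,0,0.04],"turn": 0,"fingers": 0.4},
    {"slide": [0,0,0.025],"turn": 0,"fingers": 0.4},
    {"slide": [0,0,0.015],"turn": 0,"fingers": 0.4},
    {"slide": [0,0,0.01],"turn": 0,"fingers": 0.4},
    {"slide": [0,0,0.005],"turn": 0,"fingers": 0.4},
    {"slide": [0,0,0],"turn": 0,"fingers": 0.4},
    {"slide": [0,0,0],"turn": 0,"fingers": 0.4},
  ],
)

```text
time_s: 8.6
tcp_pos: [0.5418, -0.4712, 0.3001]
eef_rot: [0.04, 0.747, 0.664, 0.006]
force: [-0.1, 0.1, -0.0]
opening: 0.0618
```

Request:
play_rows(
  deltas=[
    {"slide": [0,0,-0.01],"turn": 0,"fingers": 0.4},
    {"slide": [0,0,-0.02],"turn": 0,"fingers": 0.4},
    {"slide": [0,0,-0.03],"turn": 0,"fingers": 0.4},
    {"slide": [0,0,-0.04],"turn": 0,"fingers": 0.4},
  ],
)

```text
time_s: 8.93
tcp_pos: [0.5443, -0.4742, 0.2041]
eef_rot: [0.048, 0.746, 0.664, 0.006]
force: [0.3, -1.1, 0.4]
opening: 0.0616
```

Request:
play_rows(
  deltas=[
    {"slide": [0,0,0],"turn": 0,"fingers": 0.4},
    {"slide": [0,0,0],"turn": 0,"fingers": 0.4},
  ],
)

```text
time_s: 9.1
tcp_pos: [0.5398, -0.4688, 0.1906]
eef_rot: [0.038, 0.747, 0.664, 0.006]
force: [0.5, -0.9, 1.0]
opening: 0.0617
```

Request:
play_rows(
  deltas=[
    {"slide": [0,0,0.0415],"turn": 0,"fingers": 0.4},
    {"slide": [0,0,0.028],"turn": 0,"fingers": 0.4},
    {"slide": [0,0,0.018],"turn": 0,"fingers": 0.4},
    {"slide": [0,0,0.011],"turn": 0,"fingers": 0.4},
    {"slide": [0,0,0.006],"turn": 0,"fingers": 0.4},
    {"slide": [0,0,0.003],"turn": 0,"fingers": 0.4},
    {"slide": [0,0,0],"turn": 0,"fingers": 0.4},
  ],
)

```text
time_s: 9.68
tcp_pos: [0.5381, -0.4668, 0.3041]
eef_rot: [0.035, 0.747, 0.664, 0.006]
force: [-0.6, 0.1, -0.6]
opening: 0.0619
```

Request:
play_rows(
  deltas=[
    {"slide": [0,0,-0.007],"turn": 0,"fingers": 0.4},
    {"slide": [0,0,-0.014],"turn": 0,"fingers": 0.4},
    {"slide": [0,0,-0.021],"turn": 0,"fingers": 0.4},
    {"slide": [0,0,-0.028],"turn": 0,"fingers": 0.4},
    {"slide": [0,0,-0.035],"turn": 0,"fingers": 0.4},
    {"slide": [0,0,0],"turn": 0,"fingers": 0.4},
    {"slide": [0,0,0],"turn": 0,"fingers": 0.4},
  ],
)

```text
time_s: 10.27
tcp_pos: [0.5357, -0.4638, 0.188]
eef_rot: [0.032, 0.747, 0.664, 0.006]
force: [0.3, -0.4, 0.9]
opening: 0.0617
```

Request:
play_rows(
  deltas=[
    {"slide": [0,0,0.0415],"turn": 0,"fingers": 0.4},
    {"slide": [0,0,0.028],"turn": 0,"fingers": 0.4},
    {"slide": [0,0,0.018],"turn": 0,"fingers": 0.4},
    {"slide": [0,0,0.011],"turn": 0,"fingers": 0.4},
    {"slide": [0,0,0.006],"turn": 0,"fingers": 0.4},
    {"slide": [0,0,0.003],"turn": 0,"fingers": 0.4},
    {"slide": [0,0,0],"turn": 0,"fingers": 0.4},
  ],
)

```text
time_s: 10.85
tcp_pos: [0.5339, -0.4617, 0.3013]
eef_rot: [0.029, 0.747, 0.664, 0.006]
force: [-0.0, 0.5, 0.6]
opening: 0.0614
```

Request:
play_rows(
  deltas=[
    {"slide": [0,0,-0.007],"turn": 0,"fingers": 0.4},
    {"slide": [0,0,-0.014],"turn": 0,"fingers": 0.4},
    {"slide": [0,0,-0.021],"turn": 0,"fingers": 0.4},
    {"slide": [0,0,-0.028],"turn": 0,"fingers": 0.4},
    {"slide": [0,0,-0.035],"turn": 0,"fingers": 0.4},
    {"slide": [0,0,0.01],"turn": 0,"fingers": 0.4},
    {"slide": [0,0,0],"turn": 0,"fingers": 0.4},
  ],
)

```text
time_s: 11.43
tcp_pos: [0.5314, -0.4587, 0.1955]
eef_rot: [0.025, 0.747, 0.664, 0.006]
force: [0.2, -1.0, 1.9]
opening: 0.0615
```

Request:
play_rows(
  deltas=[
    {"slide": [0,0,-0.007],"turn": 0,"fingers": 0.4},
    {"slide": [0,0,-0.014],"turn": 0,"fingers": 0.4},
    {"slide": [0,0,-0.021],"turn": 0,"fingers": 0.4},
    {"slide": [0,0,-0.028],"turn": 0,"fingers": 0.4},
    {"slide": [0,0,0.04],"turn": 0,"fingers": 0.4},
    {"slide": [0,0,0.028],"turn": 0,"fingers": 0.4},
    {"slide": [0,0,0.018],"turn": 0,"fingers": 0.4},
    {"slide": [0,0,0.011],"turn": 0,"fingers": 0.4},
  ],
)

```text
time_s: 12.1
tcp_pos: [0.5309, -0.4581, 0.2144]
eef_rot: [0.021, 0.747, 0.664, 0.007]
force: [0.1, 0.9, 0.4]
opening: 0.0615
```

Request:
play_rows(
  deltas=[
    {"slide": [0,0,0.004],"turn": 0,"fingers": 0.4},
    {"slide": [0,0,-0.007],"turn": 0,"fingers": 0.4},
    {"slide": [0,0,-0.014],"turn": 0,"fingers": 0.4},
    {"slide": [0,0,-0.021],"turn": 0,"fingers": 0.4},
    {"slide": [0,0,-0.028],"turn": 0,"fingers": 0.4},
    {"slide": [0,0,0.04],"turn": 0,"fingers": 0.4},
    {"slide": [0,0,0.028],"turn": 0,"fingers": 0.4},
    {"slide": [0,0,0.018],"turn": 0,"fingers": 0.4},
  ],
)

```text
time_s: 12.77
tcp_pos: [0.5275, -0.4542, 0.2196]
eef_rot: [0.013, 0.747, 0.664, 0.007]
force: [0.6, 0.9, 0.1]
opening: 0.0622
```

Request:
play_rows(
  deltas=[
    {"slide": [0,0,0.01],"turn": 0,"fingers": 0.4},
    {"slide": [0,0,0.003],"turn": 0,"fingers": 0.4},
    {"slide": [0,0,0],"turn": 0,"fingers": 0.4},
    {"slide": [0,0,0],"turn": 0,"fingers": 0.4},
  ],
)

```text
time_s: 13.1
tcp_pos: [0.5279, -0.4547, 0.2328]
eef_rot: [0.015, 0.747, 0.664, 0.007]
force: [-0.5, -0.8, -0.5]
opening: 0.0618
```

Request:
play_rows(
  deltas=[
    {"slide": [0.003,-0.005,-0.007],"turn": 0,"fingers": 0.4},
    {"slide": [0.003,-0.006,-0.014],"turn": 0,"fingers": 0.4},
    {"slide": [0.003,-0.005,-0.021],"turn": 0,"fingers": 0.4},
    {"slide": [0.002,-0.005,-0.028],"turn": 0,"fingers": 0.4},
    {"slide": [0,0,0],"turn": 0,"fingers": 0.4},
    {"slide": [0,0,0],"turn": 0,"fingers": 0.4},
  ],
)

```text
time_s: 13.6
tcp_pos: [0.5382, -0.4762, 0.1513]
eef_rot: [0.012, 0.747, 0.664, 0.007]
force: [0.6, -0.2, 0.6]
opening: 0.0616
```

Request:
play_rows(
  deltas=[
    {"slide": [0,0,-0.007],"turn": 0,"fingers": 0.4},
    {"slide": [0,0,-0.014],"turn": 0,"fingers": 0.4},
    {"slide": [0,0,-0.021],"turn": 0,"fingers": 0.4},
    {"slide": [0,0,-0.028],"turn": 0,"fingers": 0.4},
    {"slide": [0,0,0],"turn": 0,"fingers": 0.4},
    {"slide": [0,0,0],"turn": 0,"fingers": 0.4},
    {"slide": [0,0,0],"turn": 0,"fingers": 0.4},
  ],
)

```text
time_s: 14.18
tcp_pos: [0.5392, -0.4769, 0.08]
eef_rot: [0.014, 0.747, 0.664, 0.007]
force: [0.1, 0.0, -1.4]
opening: 0.0617
```

Request:
play_rows(
  deltas=[
    {"slide": [0,0,-0.007],"turn": 0,"fingers": 0.4},
    {"slide": [0,0,-0.014],"turn": 0,"fingers": 0.4},
    {"slide": [0,0,-0.02],"turn": 0,"fingers": 0.4},
    {"slide": [0,0,-0.022],"turn": 0,"fingers": 0.4},
    {"slide": [0,0,0],"turn": 0,"fingers": 0.4},
    {"slide": [0,0,0],"turn": 0,"fingers": 0.4},
  ],
)

```text
time_s: 14.68
tcp_pos: [0.543, -0.4811, 0.022]
eef_rot: [0.021, 0.747, 0.664, 0.007]
force: [0.4, -0.1, 0.3]
opening: 0.0613
```

```bash
python3 - <<'E'
from h import *
np.set_printoptions(precision=4,suppress=True)
s=state();print(s['time_s'],s['tcp_pos'],s['eef_rot'],s['force'])
p=camera("wrist");save(p,"w6.png",None,1.4)
E
```

```text
14.6833 [ 0.543  -0.4811  0.022 ] [0.0211 0.7471 0.6644 0.0066] [ 0.3843 -0.1145  0.2619]
```

View pics/w6.png

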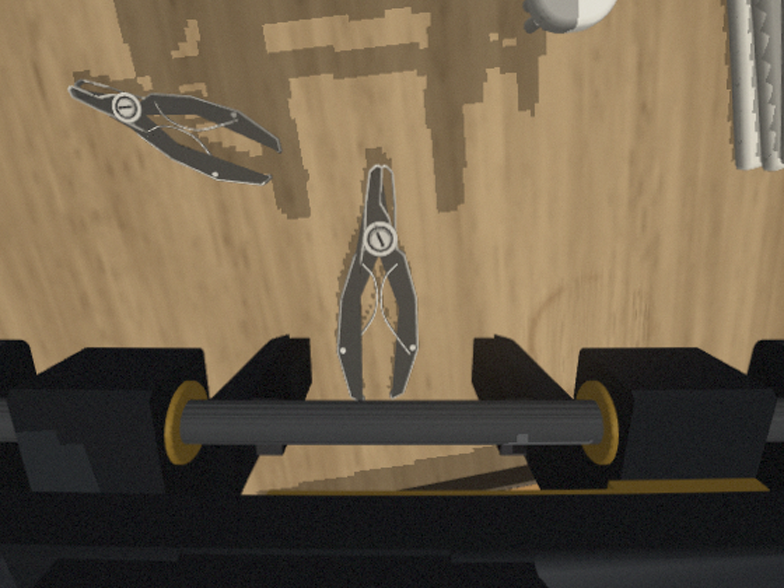

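```bash
python3 - <<'E'
from h import *
np.set_printoptions(precision=4,suppress=True)
p=camera("wrist")
A=lambda u,v,z: at_z(p,(u+.5)/1.4-.5,(v+.5)/1.4-.5,z)
pv=A(380,239,.011);t=A(382,166,.005);h=A(376,397,.0085)
for q in(t,): 
    d=(h-q)[:2];d/=np.linalg.norm(d);print(pv,t,h,np.degrees(np.arctan2(d[1],d[0])),"grip",pv[:2]+.035*d,t[:2]+.068*d)
print(A(340,350,.0085),A(417,348,.0085))
s=state();q=s['eef_rot'];print(np.degrees(2*np.arctan2(q[2],q[1]))-90, np.array(proj(p,s['tcp_pos']))*1.4)
E
```

```text
[ 0.5431 -0.4406  0.011 ] [ 0.5481 -0.4084  0.005 ] [ 0.5307 -0.5231  0.0085] -98.64794923921517 grip [ 0.5378 -0.4752] [ 0.5379 -0.4756]
[ 0.5161 -0.4942  0.0085] [ 0.5548 -0.4983  0.0085]
-6.707793585242641 [390.5201 328.8141]
```

Request:
play_rows(
  deltas=[
    {"slide": [-0.003,0.003,-0.004],"turn": -1,"fingers": 0.4},
    {"slide": [-0.002,0.003,-0.005],"turn": 0,"fingers": 0.4},
    {"slide": [0,0,-0.005],"turn": 0,"fingers": 0.4},
    {"slide": [0,0,-0.003],"turn": 0,"fingers": 0.4},
    {"slide": [0,0,0],"turn": 0,"fingers": 0.4},
  ],
)

```text
time_s: 15.2
tcp_pos: [0.5393, -0.4766, 0.0087]
eef_rot: [0.025, 0.753, 0.657, 0.006]
force: [-0.4, -0.1, -0.1]
opening: 0.0617
```

Request:
play_rows(
  deltas=[
    {"slide": [-0.001,0.001,-0.003],"turn": 0,"fingers": 0.4},
    {"slide": [0,0,-0.002],"turn": 0,"fingers": 0.4},
    {"slide": [0,0,0],"turn": 0,"fingers": 0.0},
    {"slide": [0,0,0],"turn": 0,"fingers": -0.2},
    {"slide": [0,0,0],"turn": 0,"fingers": -0.3},
    {"slide": [0,0,0],"turn": 0,"fingers": -0.3},
    {"slide": [0,0,0],"turn": 0,"fingers": -0.3},
    {"slide": [0,0,0],"turn": 0,"fingers": -0.3},
  ],
  squeeze=20,
)

```text
time_s: 15.87
tcp_pos: [0.5385, -0.476, 0.0036]
eef_rot: [0.025, 0.753, 0.657, 0.006]
force: [0.1, -0.6, -0.0]
opening: 0.0309
```

```bash
python3 - <<'E'
from h import *
np.set_printoptions(precision=4,suppress=True)
s=state();print(s['time_s'],s['tcp_pos'],s['eef_rot'],s['force'],s['opening'])
p=camera("wrist");save(p,"w7.png",None,1.4)
E
```

```text
15.8667 [ 0.5385 -0.476   0.0036] [0.0251 0.7534 0.6571 0.0062] [ 0.0756 -0.5754 -0.0207] 0.03091549850594612
```

View pics/w7.png

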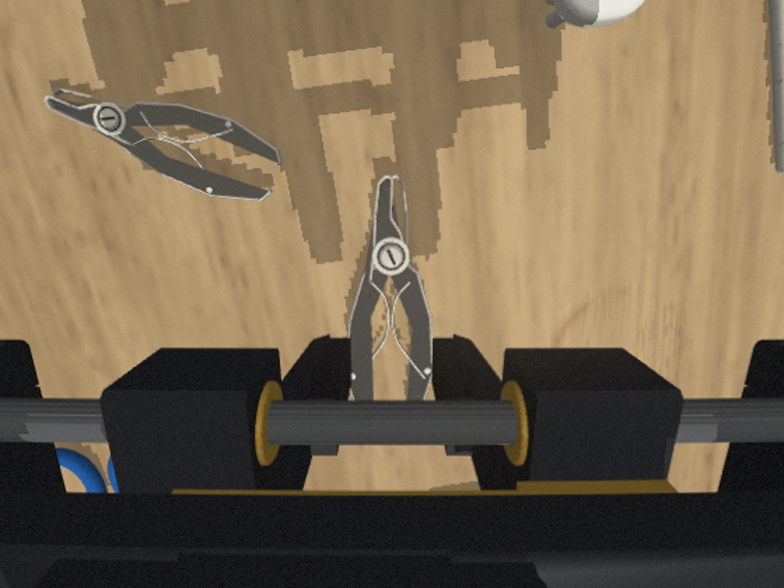

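Request:
play_rows(
  deltas=[
    {"slide": [0,0,0],"turn": 0,"fingers": -0.45},
    {"slide": [0,0,0],"turn": 0,"fingers": -0.45},
    {"slide": [0,0,0],"turn": 0,"fingers": -0.45},
  ],
  squeeze=20,
)

```text
time_s: 16.17
tcp_pos: [0.5386, -0.4761, 0.0039]
eef_rot: [0.025, 0.753, 0.657, 0.006]
force: [-0.1, 0.0, 0.3]
opening: 0.0244
```

```bash
python3 - <<'E'
from h import *
np.set_printoptions(precision=4,suppress=True)
s=state();print(s['time_s'],s['tcp_pos'],s['eef_rot'],s['force'],s['opening'])
p=camera("wrist");save(p,"w8.png",(220,100,340,330),2.6);E=p["extrinsics"];print(np.array(proj(p,s['tcp_pos']))*1.4)
p=camera("side");save(p,"s8.png",(150,180,350,330),4)
E
```

```text
16.1667 [ 0.5386 -0.4761  0.0039] [0.0253 0.7534 0.6571 0.0062] [-0.0701  0.0378  0.3005] 0.024431129413033034
[389.8587 327.8878]
```

View pics/w8.png

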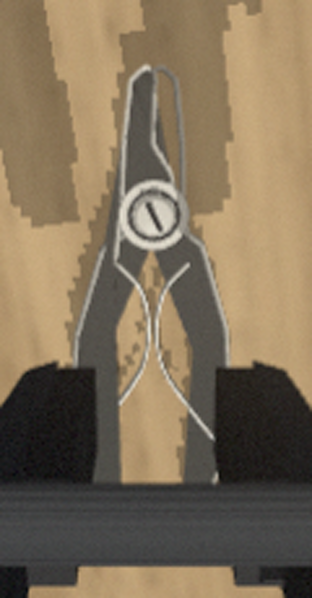

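View pics/s8.png

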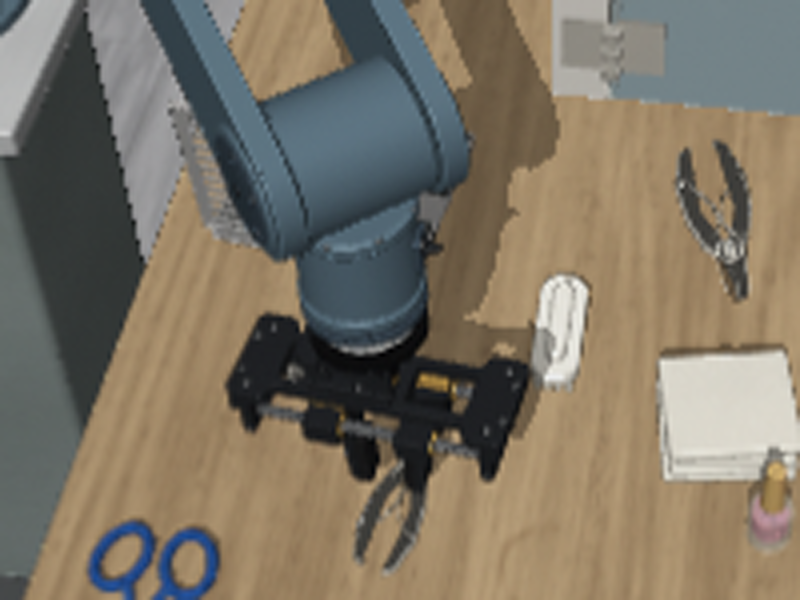

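```bash
python3 - <<'E'
from h import *
from scipy.spatial.transform import Rotation as R
np.set_printoptions(precision=4,suppress=True)
s=state();q=s['eef_rot'];M=R.from_quat([q[1],q[2],q[3],q[0]]).as_matrix();t=s['tcp_pos']
for n,(cr,sc,nm) in {"side":((200,260,280,330),8,"s9.png"),"wrist":((180,180,380,330),4,"w9.png"),"scene":((300,200,460,320),5,"c9.png")}.items():
    p=camera(n);im=p["pixels"][:,:,::-1].copy();a,b,c,d=cr
    im=cv2.resize(im[b:d,a:c],None,fx=sc,fy=sc,interpolation=cv2.INTER_CUBIC)
    for P,col in [((0,0,0),(0,0,255)),((.009,.0122,0),(0,255,0)),((.009,-.0122,0),(0,255,0)),((0,.0122,-.019),(255,0,0)),((0,-.0122,-.019),(255,0,0))]:
        u,v=proj(p,t+M@np.array(P)); cv2.circle(im,(int((u-a+.5)*sc),int((v-b+.5)*sc)),4,col,-1)
    cv2.imwrite("pics/"+nm,im)
E
```

```text
(no output)
```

View pics/s9.png

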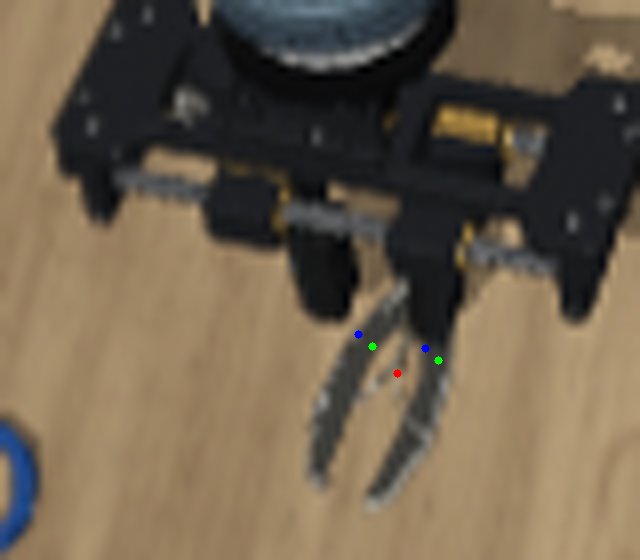

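View pics/w9.png

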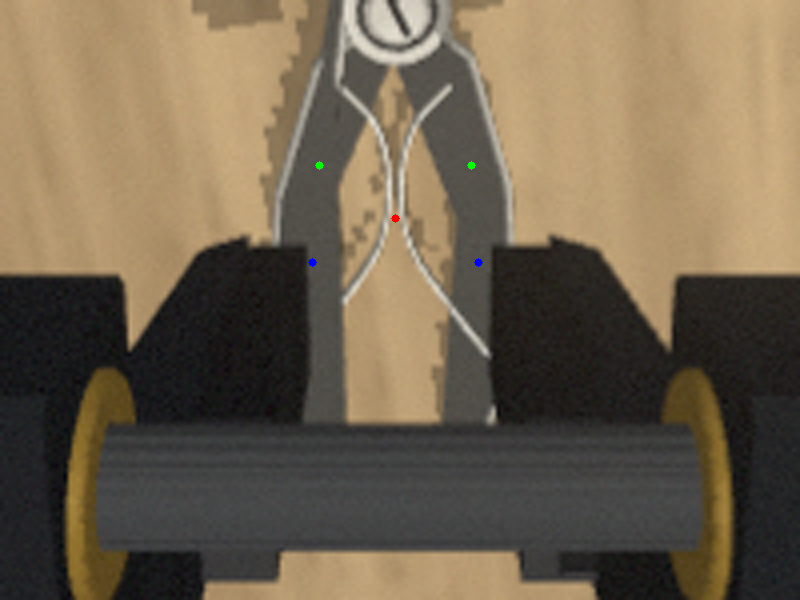

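View pics/c9.png

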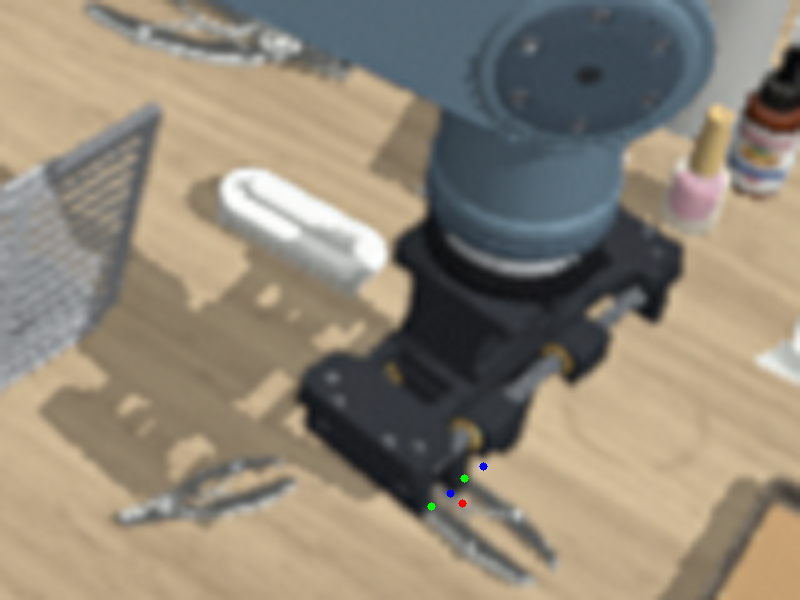

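```bash
python3 - <<'E'
from h import *
from scipy.spatial.transform import Rotation as R
np.set_printoptions(precision=1,suppress=True)
s=state();q=s['eef_rot'];M=R.from_quat([q[1],q[2],q[3],q[0]]).as_matrix();t=s['tcp_pos']
print(t, M)
ps=camera("side");pw=camera("wrist")
for dx in (-.009,0,.009):
  for h in (0,.01,.02,.03,.04):
    f=lambda p,x,y:np.array(proj(p,t+M@np.array([x,y,-h])))
    print(dx,h,"side L",(f(ps,dx,-.021)-[200,260]+.5)*8,"R",(f(ps,dx,.021)-[200,260]+.5)*8,"wrist inner",(f(pw,dx,-.0122)-[180,180]+.5)*4,(f(pw,dx,.0122)-[180,180]+.5)*4)
E
```

```text
[ 0.5 -0.5  0. ] [[ 0.1  1.   0. ]
 [ 1.  -0.1 -0. ]
 [-0.   0.  -1. ]]
-0.009 0 side L [332.1 382.5] R [446.5 407. ] wrist inner [321.9 270.4] [470.1 270.4]
-0.009 0.01 side L [329.  365.5] R [444. 390.] wrist inner [317.9 295. ] [473.7 294.9]
-0.009 0.02 side L [325.9 348.3] R [441.4 372.8] wrist inner [313.4 322.2] [477.8 322.1]
-0.009 0.03 side L [322.8 330.9] R [438.9 355.4] wrist inner [308.4 352.5] [482.3 352.5]
-0.009 0.04 side L [319.6 313.3] R [436.3 337.9] wrist inner [302.8 386.6] [487.4 386.6]
0 0 side L [340.7 361.7] R [454.6 386. ] wrist inner [321.  218.9] [470.9 218.8]
0 0.01 side L [337.7 344.7] R [452.2 368.9] wrist inner [316.8 241. ] [474.7 241. ]
0 0.02 side L [334.6 327.4] R [449.7 351.7] wrist inner [312.2 265.6] [478.9 265.6]
0 0.03 side L [331.5 310. ] R [447.2 334.3] wrist inner [307.1 293.1] [483.5 293.1]
0 0.04 side L [328.4 292.5] R [444.6 316.7] wrist inner [301.3 324. ] [488.7 324. ]
0.009 0 side L [349.2 341.1] R [462.7 365.1] wrist inner [320.  166.1] [471.8 166. ]
0.009 0.01 side L [346.3 324.1] R [460.3 348.1] wrist inner [315.7 185.7] [475.6 185.6]
0.009 0.02 side L [343.3 306.8] R [457.9 330.8] wrist inner [311.  207.5] [479.9 207.4]
0.009 0.03 side L [340.2 289.4] R [455.4 313.4] wrist inner [305.7 231.9] [484.7 231.9]
0.009 0.04 side L [337.2 271.8] R [452.9 295.8] wrist inner [299.7 259.5] [490.1 259.4]
```

The fingers closed to 24 mm without touching anything. In both the side and wrist pictures they end about 36 mm short of the reported TCP. The real fingertips are therefore near z = 0.04 and the described TCP doesn't match what I see. I'll reopen and descend carefully, using the force and pictures as guides.

Request:
play_rows(
  deltas=[
    {"slide": [0,0,0],"turn": 0,"fingers": 0.4},
    {"slide": [0,0,0],"turn": 0,"fingers": 0.4},
    {"slide": [0,0,0],"turn": 0,"fingers": 0.4},
    {"slide": [0,0,0],"turn": 0,"fingers": 0.4},
    {"slide": [0,0,0],"turn": 0,"fingers": 0.4},
    {"slide": [0,0,-0.004],"turn": 0,"fingers": 0.4},
    {"slide": [0,0,-0.004],"turn": 0,"fingers": 0.4},
    {"slide": [0,0,-0.004],"turn": 0,"fingers": 0.4},
  ],
)

```text
time_s: 17.18
tcp_pos: [0.5392, -0.4767, -0.0079]
eef_rot: [0.026, 0.753, 0.657, 0.006]
force: [0.2, 0.0, -0.4]
opening: 0.0617
```

```bash
cat >> h.py <<'E'
from scipy.spatial.transform import Rotation as Rot
def rotm(s):
    q=s['eef_rot'];return Rot.from_quat([q[1],q[2],q[3],q[0]]).as_matrix()
def st(L=.036):
    np.set_printoptions(precision=4,suppress=True)
    s=state();M=rotm(s);tip=s['tcp_pos']-L*M[:,2]
    print("t",round(s['time_s'],2),"tcp",s['tcp_pos'],"tip",tip,"yaw %.1f"%np.degrees(np.arctan2(M[1,1],M[0,1])),"z",M[:,2],"F",s['force'],"open",round(s['opening'],4))
    return s,M,tip
E
python3 - <<'E'
from h import *
st()
p=camera("wrist");save(p,"w10.png",None,1.4)
p=camera("side");save(p,"s10.png",(190,240,290,330),8)
E
```

```text
t 17.18 tcp [ 0.5392 -0.4767 -0.0079] tip [ 0.5376 -0.4756  0.028 ] yaw -7.8 z [ 0.0438 -0.0315 -0.9985] F [ 0.245   0.0114 -0.376 ] open 0.0617
```

View pics/w10.png

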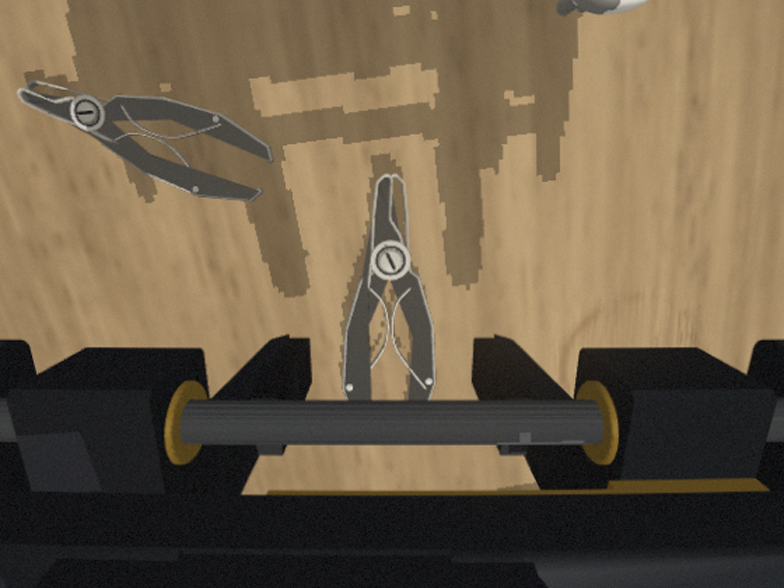

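View pics/s10.png

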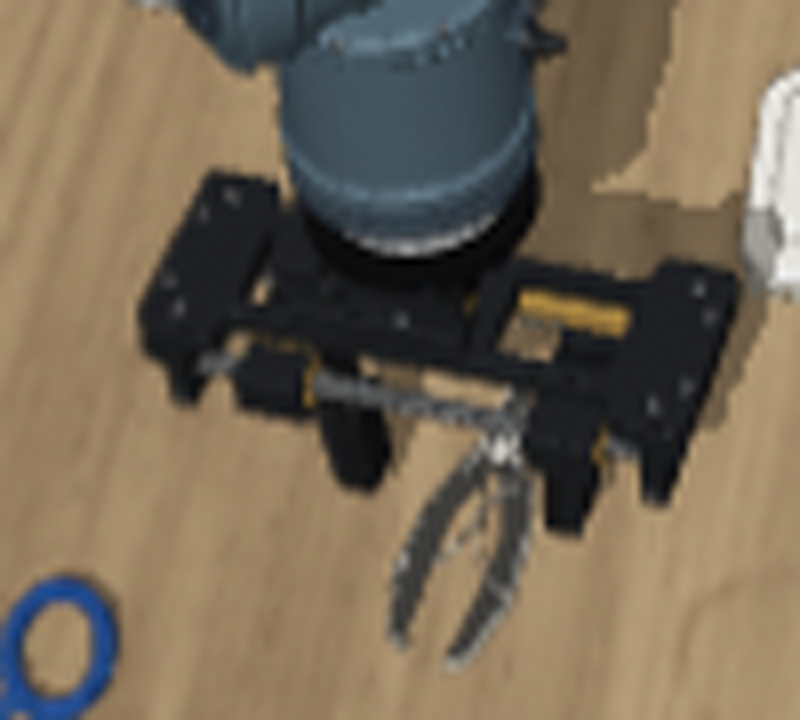

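Reported z is -8 mm with no contact, so the real tips are indeed higher. I'll continue down in small steps.

Request:
play_rows(
  deltas=[
    {"slide": [0,0,-0.004],"turn": 0,"fingers": 0.4},
    {"slide": [0,0,-0.004],"turn": 0,"fingers": 0.4},
    {"slide": [0,0,-0.004],"turn": 0,"fingers": 0.4},
    {"slide": [0,0,-0.003],"turn": 0,"fingers": 0.4},
    {"slide": [0,0,-0.003],"turn": 0,"fingers": 0.4},
    {"slide": [0,0,0],"turn": 0,"fingers": 0.4},
  ],
)

```text
time_s: 17.78
tcp_pos: [0.5382, -0.4756, -0.0297]
eef_rot: [0.025, 0.753, 0.657, 0.006]
force: [0.6, 0.5, 0.3]
opening: 0.0617
```

```bash
python3 - <<'E'
from h import *
st()
p=camera("wrist");save(p,"w11.png",None,1.4)
p=camera("side");save(p,"s11.png",(190,240,290,330),8)
E
```

```text
t 17.78 tcp [ 0.5382 -0.4756 -0.0297] tip [ 0.5367 -0.4745  0.0062] yaw -7.8 z [ 0.0416 -0.0288 -0.9987] F [0.5578 0.5303 0.3323] open 0.0617
```

View pics/w11.png

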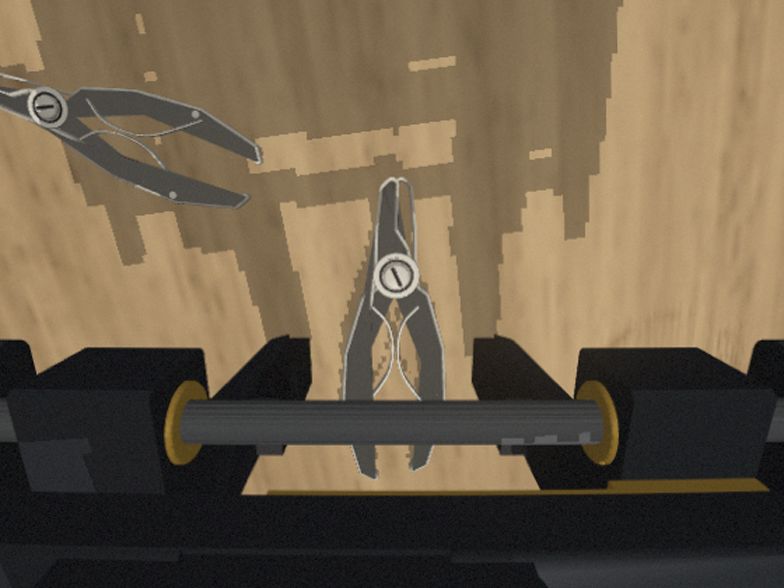

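View pics/s11.png

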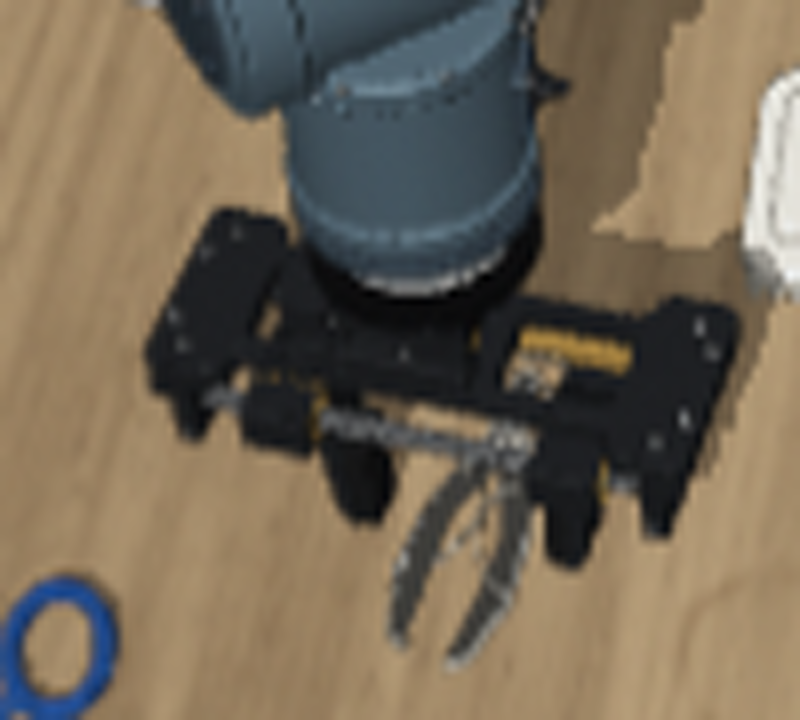

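Request:
play_rows(
  deltas=[
    {"slide": [0.001,-0.001,-0.002],"turn": 0,"fingers": 0.4},
    {"slide": [0,0,-0.001],"turn": 0,"fingers": 0.2},
    {"slide": [0,0,0],"turn": 0,"fingers": 0.0},
    {"slide": [0,0,0],"turn": 0,"fingers": -0.3},
    {"slide": [0,0,0],"turn": 0,"fingers": -0.5},
    {"slide": [0,0,0],"turn": 0,"fingers": -0.5},
    {"slide": [0,0,0],"turn": 0,"fingers": -0.5},
  ],
  squeeze=20,
)

```text
time_s: 18.47
tcp_pos: [0.5401, -0.4777, -0.0312]
eef_rot: [0.026, 0.753, 0.657, 0.006]
force: [-0.5, 0.3, 0.4]
opening: 0.0378
```

```bash
python3 - <<'E'
from h import *
st()
p=camera("wrist");save(p,"w12.png",None,1.4)
E
```

```text
t 18.47 tcp [ 0.5401 -0.4777 -0.0312] tip [ 0.5386 -0.4766  0.0047] yaw -7.8 z [ 0.0433 -0.0309 -0.9986] F [-0.529   0.3096  0.4025] open 0.0378
```

View pics/w12.png

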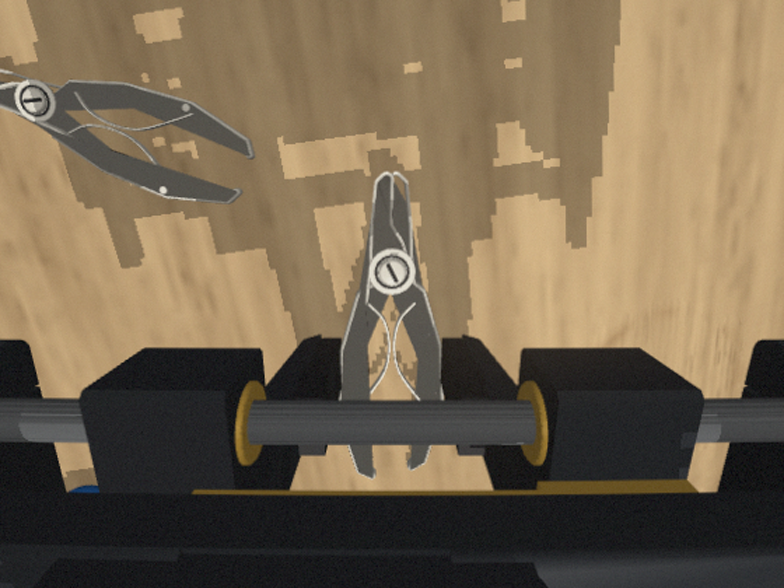

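```bash
python3 - <<'E'
from h import *
s,M,tip=st()
p=camera("wrist")
A=lambda u,v,z: at_z(p,(u+.5)/1.4-.5,(v+.5)/1.4-.5,z)
pv=A(392.5,271,.011);t=A(393,173,.005);h=A(391,471,.0085)
d=(h-t)[:2];print(np.linalg.norm(d));d/=np.linalg.norm(d);print(pv,t,h,np.degrees(np.arctan2(d[1],d[0])),"grip",pv[:2]+.035*d,t[:2]+.068*d)
e=(pv-t)[:2];print(np.degrees(np.arctan2(-e[1],-e[0]))-180); e=(h-pv);print(np.degrees(np.arctan2(e[1],e[0])))
E
```

```text
t 18.52 tcp [ 0.5401 -0.4777 -0.0312] tip [ 0.5386 -0.4766  0.0047] yaw -7.8 z [ 0.0433 -0.0309 -0.9986] F [-0.3019 -0.9191 -0.7673] open 0.0377
0.11625337372401764
[ 0.5442 -0.4405  0.011 ] [ 0.549  -0.4086  0.005 ] [ 0.5324 -0.5237  0.0085] -98.22016203449296 grip [ 0.5392 -0.4752] [ 0.5393 -0.4759]
-98.5808991962162
-98.08169017649863
```

Request:
play_rows(
  deltas=[
    {"slide": [0,0,0.015],"turn": 0,"fingers": -0.5},
    {"slide": [0,0,0.03],"turn": 0,"fingers": -0.5},
    {"slide": [0,0,0.028],"turn": 0,"fingers": -0.5},
    {"slide": [0,0,0.022],"turn": 0,"fingers": -0.5},
    {"slide": [0,0,0.016],"turn": 0,"fingers": -0.5},
    {"slide": [0,0,0.01],"turn": 0,"fingers": -0.5},
    {"slide": [0,0,0.005],"turn": 0,"fingers": -0.5},
    {"slide": [0,0,0],"turn": 0,"fingers": -0.5},
  ],
  squeeze=25,
)

```text
time_s: 19.23
tcp_pos: [0.5387, -0.4757, 0.105]
eef_rot: [0.025, 0.753, 0.657, 0.006]
force: [0.2, -0.0, -0.9]
opening: 0.0372
```

Request:
play_rows(
  deltas=[
    {"slide": [0,0,0.03],"turn": 0,"fingers": -0.5},
    {"slide": [0,0,0.025],"turn": 0,"fingers": -0.5},
    {"slide": [0,0,0.02],"turn": 0,"fingers": -0.5},
    {"slide": [0,0,0.015],"turn": 0,"fingers": -0.5},
    {"slide": [0,0,0.008],"turn": 0,"fingers": -0.5},
    {"slide": [0,0,0.004],"turn": 0,"fingers": -0.5},
    {"slide": [-0.003,0.013,0],"turn": 0,"fingers": -0.5},
    {"slide": [-0.005,0.024,0],"turn": 0,"fingers": -0.5},
  ],
)

```text
time_s: 19.9
tcp_pos: [0.5264, -0.4375, 0.2008]
eef_rot: [0.018, 0.755, 0.656, 0.006]
force: [0.4, 1.0, -0.7]
opening: 0.0379
```

Request:
play_rows(
  deltas=[
    {"slide": [-0.008,0.034,0],"turn": 0,"fingers": -0.5},
    {"slide": [-0.008,0.034,0],"turn": 0,"fingers": -0.5},
    {"slide": [-0.008,0.034,0],"turn": 0,"fingers": -0.5},
    {"slide": [-0.008,0.034,0],"turn": 0,"fingers": -0.5},
    {"slide": [-0.008,0.034,0],"turn": 0,"fingers": -0.5},
    {"slide": [-0.006,0.026,0],"turn": 0,"fingers": -0.5},
    {"slide": [-0.004,0.016,0],"turn": 0,"fingers": -0.5},
    {"slide": [0,0,0],"turn": 0,"fingers": -0.5},
  ],
)

```text
time_s: 20.57
tcp_pos: [0.4658, -0.2093, 0.1861]
eef_rot: [0.007, 0.755, 0.655, 0.005]
force: [-0.2, -0.7, 0.3]
opening: 0.0378
```

```bash
python3 - <<'E'
from h import *
st()
p=camera("wrist");save(p,"w13.png",None,1.4)
E
```

```text
t 20.57 tcp [ 0.4658 -0.2093  0.1861] tip [ 0.4652 -0.2092  0.2221] yaw -8.1 z [ 0.0172 -0.0041 -0.9998] F [-0.1701 -0.7021  0.278 ] open 0.0378
```

View pics/w13.png

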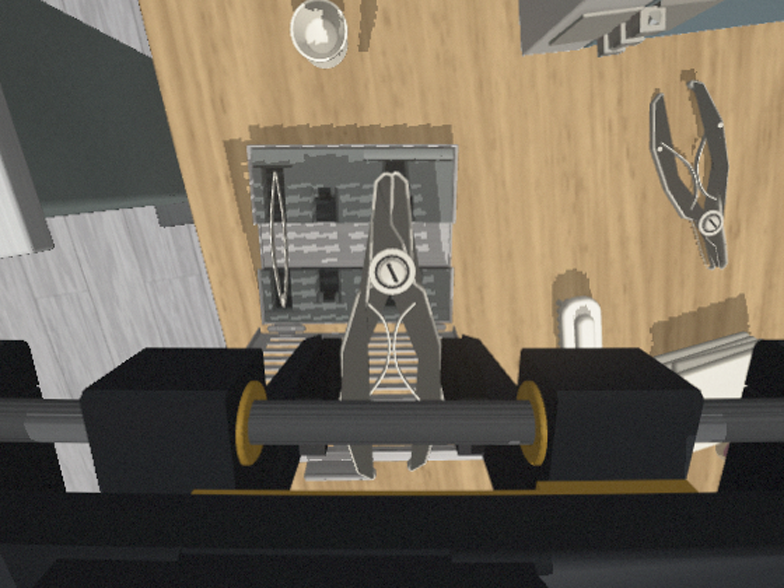

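```bash
python3 - <<'E'
from h import *
p=camera("wrist");np.save("p14.npy",p,allow_pickle=True)
save(p,"w14.png",(165,95,335,240),4.6)
E
```

```text
(no output)
```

View pics/w14.png

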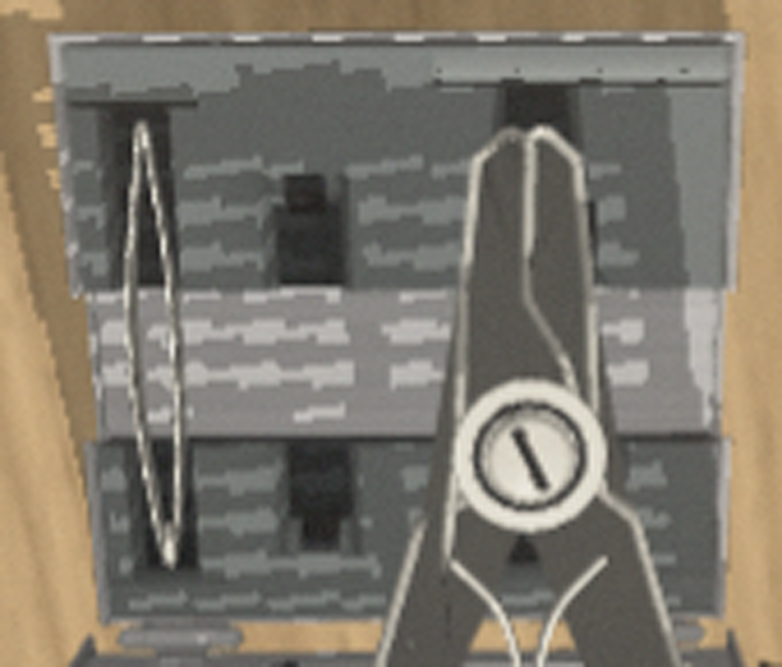

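```bash
python3 - <<'E'
from h import *
np.set_printoptions(precision=4,suppress=True)
p=np.load("p14.npy",allow_pickle=True).item()
A=lambda u,v,z: at_z(p,165+(u+.5)/4.6-.5,95+(v+.5)/4.6-.5,z)
for z in (.019,.022,.025):
    c=[A(50,36,z),A(743,36,z),A(722,615,z),A(103,620,z)]
    print(z,*[x[:2] for x in c],"ctr",np.mean(c,0)[:2], [round(np.linalg.norm(c[i]-c[(i+1)%4]),4) for i in range(4)])
tl=A(75,289,.019);tr=A(725,289,.019);bl=A(95,438,.019);br=A(720,437,.019)
for a,b in((tl,tr),(bl,br)): d=b-a;print(a,b,np.degrees(np.arctan2(d[1],d[0])))
a=np.radians(-8.2);uy=np.array([np.cos(a),np.sin(a)]);ux=np.array([uy[1],-uy[0]])
for nm,P,xy in [("clip up",A(312,289,.019),(-14,-24)),("clip lo",A(321,438,.019),(26,-24)),("nip tip end",A(538,88,.019),None)]:
    if xy: print(nm,P[:2]-ux*xy[0]/1e3-uy*xy[1]/1e3)
    else: print(nm,P)
E
```

```text
0.019 [ 0.3686 -0.1007] [ 0.535  -0.1245] [ 0.5142 -0.2717] [ 0.3486 -0.2485] ctr [ 0.4416 -0.1863] [np.float64(0.1681), np.float64(0.1486), np.float64(0.1672), np.float64(0.1492)]
0.022 [ 0.3695 -0.1011] [ 0.5344 -0.1247] [ 0.5138 -0.2706] [ 0.3497 -0.2476] ctr [ 0.4419 -0.186 ] [np.float64(0.1666), np.float64(0.1474), np.float64(0.1657), np.float64(0.1479)]
0.025 [ 0.3704 -0.1014] [ 0.5339 -0.1248] [ 0.5135 -0.2695] [ 0.3508 -0.2467] ctr [ 0.4421 -0.1856] [np.float64(0.1652), np.float64(0.1461), np.float64(0.1643), np.float64(0.1466)]
[ 0.3611 -0.161   0.019 ] [ 0.5241 -0.1847  0.019 ] -8.266300280976656
[ 0.3576 -0.1993  0.019 ] [ 0.5188 -0.2227  0.019 ] -8.252887604986862
clip up [ 0.4421 -0.187 ]
clip lo [ 0.4432 -0.1856]
nip tip end [ 0.4838 -0.1296  0.019 ]
```

```bash
cat >> h.py <<'E'
Mg=Rot.from_quat([0.753,0.657,0.006,0.0258]).as_matrix()
# nippers frame at grasp: grip (.5392,-.4756,.004), y dir -98.2
_a=np.radians(-98.2); _y=np.array([np.cos(_a),np.sin(_a),0]);_z=np.array([0,0,1.]);_x=np.cross(_y,_z)
Nr=Mg.T@np.c_[_x,_y,_z]; No=Mg.T@(np.array([.5392,-.4756,.004])-np.array([.5401,-.4777,-.0312]))
def nip(s):
    M=rotm(s); return s['tcp_pos']+M@No, M@Nr
E
python3 - <<'E'
from h import *
s,M,tip=st(); g,Rn=nip(s); print(g); print(Rn)
p=np.load("p14.npy",allow_pickle=True).item()
for q in ([0,-.035,.007],[0,-.068,.001]): print((np.array(proj(p,g+Rn@np.array(q)))-[165,95]+.5)*4.6)
print("target grip .4758,-.1916 delta",np.array([.4758,-.1916])-g[:2], "dir",np.degrees(np.arctan2(Rn[1,1],Rn[0,1])))
E
```

```text
t 20.67 tcp [ 0.4668 -0.2123  0.1867] tip [ 0.4661 -0.212   0.2227] yaw -8.2 z [ 0.0183 -0.0061 -0.9998] F [ 0.4966 -0.2873 -0.2271] open 0.0374
[ 0.4668 -0.211   0.2219]
[[-0.9885 -0.1491  0.0245]
 [ 0.1485 -0.9886 -0.0252]
 [ 0.028  -0.0213  0.9994]]
[541.034  473.6159]
[541.326  144.6029]
target grip .4758,-.1916 delta [0.009  0.0194] dir -98.57603091091997
```

```bash
python3 - <<'E'
from h import *
s,M,tip=st(); g,Rn=nip(s)
p=camera("wrist")
im=p["pixels"][95:240,165:335,::-1];im=cv2.resize(im,None,fx=4.6,fy=4.6,interpolation=cv2.INTER_CUBIC)
for q in ([0,-.035,.007],[0,-.068,.001]):
    u=(np.array(proj(p,g+Rn@np.array(q)))-[165,95]+.5)*4.6; print(u); cv2.circle(im,tuple(int(x) for x in u),5,(0,0,255),-1)
cv2.imwrite("pics/w15.png",im); st()
E
```

```text
t 20.67 tcp [ 0.4668 -0.2123  0.1867] tip [ 0.4661 -0.212   0.2227] yaw -8.2 z [ 0.0183 -0.0061 -0.9998] F [ 0.4966 -0.2873 -0.2271] open 0.0374
[532.6386 458.7344]
[532.3659 129.5433]
t 20.72 tcp [ 0.4673 -0.2134  0.1871] tip [ 0.4666 -0.2131  0.2231] yaw -8.2 z [ 0.0191 -0.0069 -0.9998] F [-0.384   0.1766 -0.3044] open 0.0374
```

View pics/w15.png

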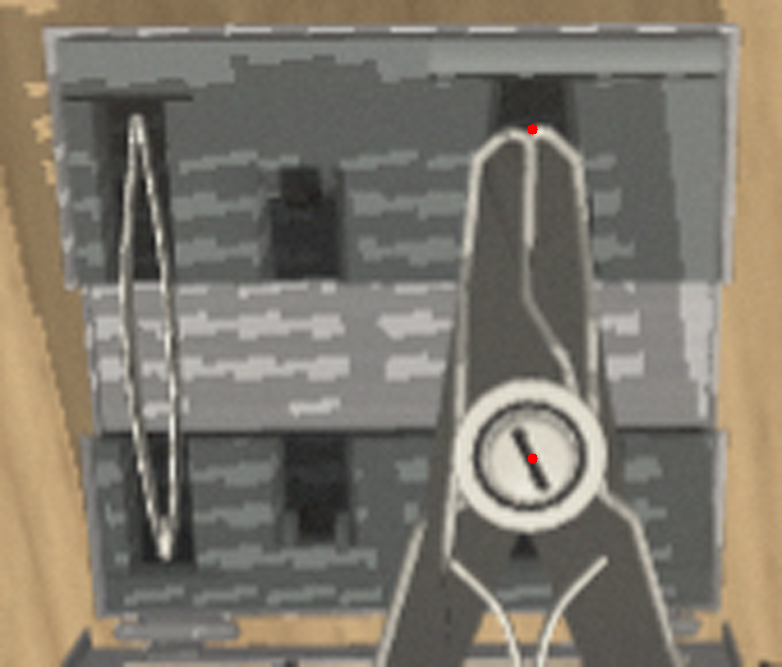

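Request:
play_rows(
  deltas=[
    {"slide": [0.004,0.009,-0.005],"turn": 0,"fingers": -0.5},
    {"slide": [0.003,0.008,-0.01],"turn": 0,"fingers": -0.5},
    {"slide": [0.001,0.003,-0.018],"turn": 0,"fingers": -0.5},
    {"slide": [0,0,-0.025],"turn": 0,"fingers": -0.5},
    {"slide": [0,0,-0.025],"turn": 0,"fingers": -0.5},
    {"slide": [0,0,0],"turn": 0,"fingers": -0.5},
    {"slide": [0,0,0],"turn": 0,"fingers": -0.5},
  ],
)

```text
time_s: 21.3
tcp_pos: [0.4783, -0.1955, 0.0976]
eef_rot: [0.01, 0.758, 0.652, 0.005]
force: [0.1, -0.3, 0.4]
opening: 0.0377
```

```bash
python3 - <<'E'
from h import *
s,M,tip=st(); g,Rn=nip(s); print(g,Rn[2],"delta",np.array([.4758,-.1916])-g[:2], "dir",np.degrees(np.arctan2(Rn[1,1],Rn[0,1])))
E
```

```text
t 21.3 tcp [ 0.4783 -0.1955  0.0976] tip [ 0.4775 -0.1952  0.1336] yaw -8.6 z [ 0.0202 -0.0078 -0.9998] F [ 0.1173 -0.3084  0.4359] open 0.0377
[ 0.4782 -0.1942  0.1329] [ 0.0258 -0.02    0.9995] delta [-0.0024  0.0026] dir -99.02136451417694
```

Request:
play_rows(
  deltas=[
    {"slide": [-0.001,0.001,-0.007],"turn": 0.7,"fingers": -0.5},
    {"slide": [-0.001,0.001,-0.014],"turn": 0,"fingers": -0.5},
    {"slide": [0,0,-0.02],"turn": 0,"fingers": -0.5},
    {"slide": [0,0,-0.022],"turn": 0,"fingers": -0.5},
    {"slide": [0,0,0],"turn": 0,"fingers": -0.5},
    {"slide": [0,0,0],"turn": 0,"fingers": -0.5},
  ],
)

```text
time_s: 21.8
tcp_pos: [0.4808, -0.1966, 0.0375]
eef_rot: [0.014, 0.753, 0.657, 0.006]
force: [0.4, -0.2, -0.5]
opening: 0.0375
```

```bash
python3 - <<'E'
from h import *
s,M,tip=st(); g,Rn=nip(s); print(g,Rn[2],"delta",np.array([.4758,-.1916])-g[:2], "dir",np.degrees(np.arctan2(Rn[1,1],Rn[0,1])))
p=camera("wrist");np.save("p16.npy",p,allow_pickle=True);save(p,"w16.png",None,1.4)
st()
E
```

```text
t 21.8 tcp [ 0.4808 -0.1966  0.0375] tip [ 0.4798 -0.1961  0.0734] yaw -7.8 z [ 0.0283 -0.0131 -0.9995] F [ 0.3597 -0.1968 -0.5158] open 0.0375
[ 0.4804 -0.1951  0.0727] [ 0.0171 -0.0156  0.9997] delta [-0.0046  0.0035] dir -98.18259044361996
t 21.85 tcp [ 0.4806 -0.1965  0.0375] tip [ 0.4796 -0.196   0.0734] yaw -7.8 z [ 0.028  -0.0129 -0.9995] F [-0.9813  0.1161 -0.9259] open 0.0374
```

View pics/w16.png

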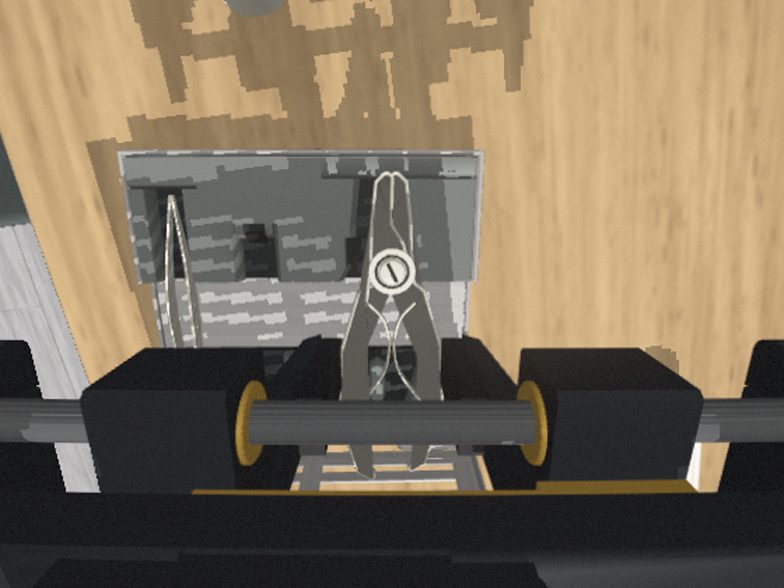

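```bash
python3 - <<'E'
from h import *
np.set_printoptions(precision=4,suppress=True)
p=np.load("p16.npy",allow_pickle=True).item()
save(p,"w17.png",(80,100,350,260),2.9)
A=lambda u,v,z: at_z(p,(u+.5)/1.4-.5,(v+.5)/1.4-.5,z)
a=np.radians(-8.25);uy=np.array([np.cos(a),np.sin(a)]);ux=np.array([uy[1],-uy[0]])
for nm,P,x,y in [("clip up",A(260,281,.019),-14,-24),("rimTL",A(118,152,.025),-76,-84),("rimTR",A(484,152,.025),-76,84),("rimTL",A(118,152,.03),-76,-84),("rimTR",A(484,152,.03),-76,84)]:
    print(nm,P[:2]-ux*x/1e3-uy*y/1e3)
E
```

```text
clip up [ 0.442 -0.187]
rimTL [ 0.4452 -0.1894]
rimTR [ 0.4396 -0.1876]
rimTL [ 0.4481 -0.1901]
rimTR [ 0.4383 -0.1877]
```

View pics/w17.png

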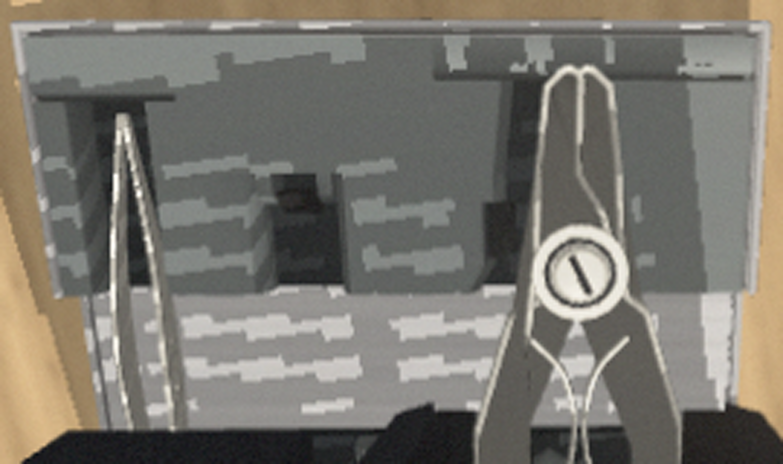

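Request:
play_rows(
  deltas=[
    {"slide": [-0.003,0.002,0],"turn": 0,"fingers": -0.5},
    {"slide": [-0.002,0.001,-0.005],"turn": 0,"fingers": -0.5},
    {"slide": [0,0,-0.008],"turn": 0,"fingers": -0.5},
    {"slide": [0,0,-0.008],"turn": 0,"fingers": -0.5},
    {"slide": [0,0,-0.006],"turn": 0,"fingers": -0.5},
    {"slide": [0,0,0],"turn": 0,"fingers": -0.5},
    {"slide": [0,0,0],"turn": 0,"fingers": -0.5},
  ],
)

```text
time_s: 22.43
tcp_pos: [0.4784, -0.1954, 0.0132]
eef_rot: [0.018, 0.753, 0.658, 0.007]
force: [-0.1, -0.1, -1.0]
opening: 0.0373
```

```bash
cat > n.py <<'E'
from h import *
s,M,tip=st(); g,Rn=nip(s); print(g,Rn[2],"delta",np.array([.4757,-.1919])-g[:2], "dir",np.degrees(np.arctan2(Rn[1,1],Rn[0,1])))
E
python3 n.py
```

```text
t 22.43 tcp [ 0.4784 -0.1954  0.0132] tip [ 0.4771 -0.1948  0.0492] yaw -7.7 z [ 0.0354 -0.0182 -0.9992] F [-0.1357 -0.119  -0.9835] open 0.0373
[ 0.4777 -0.1938  0.0484] [ 0.0093 -0.0116  0.9999] delta [-0.002   0.0019] dir -98.15358635888457
```

Request:
play_rows(
  deltas=[
    {"slide": [-0.002,0.002,-0.004],"turn": 0,"fingers": -0.5},
    {"slide": [-0.001,0.001,-0.005],"turn": 0,"fingers": -0.5},
    {"slide": [0,0,-0.005],"turn": 0,"fingers": -0.5},
    {"slide": [0,0,-0.003],"turn": 0,"fingers": -0.5},
    {"slide": [0,0,0],"turn": 0,"fingers": -0.5},
  ],
)

```text
time_s: 22.85
tcp_pos: [0.4749, -0.192, -0.0057]
eef_rot: [0.018, 0.753, 0.658, 0.007]
force: [0.7, -0.0, 0.3]
opening: 0.0376
```

```bash
python3 n.py; python3 -c "
from h import *
p=camera('wrist');save(p,'w18.png',(150,100,420,300),2.9)"
```

```text
t 22.85 tcp [ 0.4749 -0.192  -0.0057] tip [ 0.4737 -0.1913  0.0302] yaw -7.7 z [ 0.035  -0.0178 -0.9992] F [ 0.7282 -0.0234  0.2951] open 0.0376
[ 0.4743 -0.1903  0.0295] [ 0.0097 -0.0119  0.9999] delta [ 0.0014 -0.0016] dir -98.15363737804184
```

View pics/w18.png

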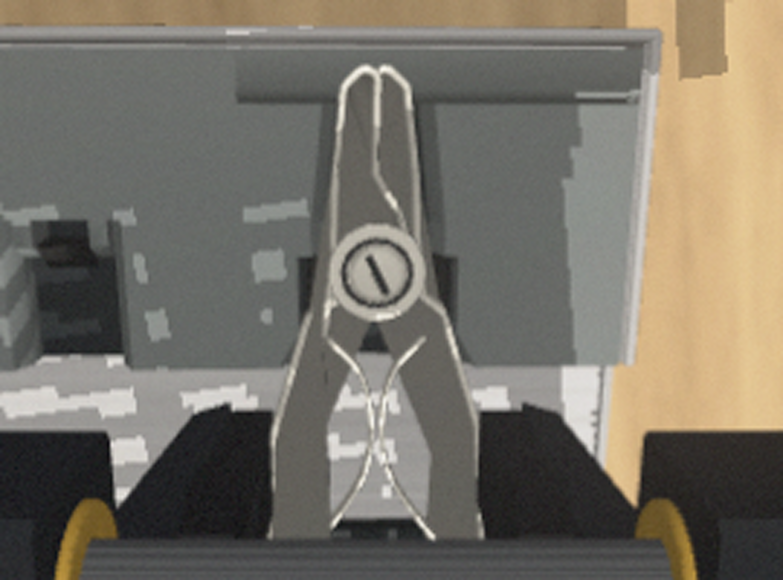

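```bash
python3 - <<'E'
from h import *
np.set_printoptions(precision=4,suppress=True)
p=camera("wrist");s,M,tip=st();g,Rn=nip(s)
A=lambda u,v,z: at_z(p,150+(u+.5)/2.9-.5,100+(v+.5)/2.9-.5,z)[:2]
a=np.radians(-8.25);uy=np.array([np.cos(a),np.sin(a)]);ux=np.array([uy[1],-uy[0]]);c=np.array([.442,-.187])
f=lambda P:np.array([(P-c)@ux,(P-c)@uy])*1e3
print("cutout tip end",f(A(378,102,.019)),"pocket L/R",f(A(300,290,.019)),f(A(456,290,.019)),"pocket top",f(A(378,257,.019)),"trough edge",f(A(200,364,.019)),f(A(550,364,.019)),"clip",f(A(35,350,.019)),f(A(122,352,.019)))
print("nip pivot obs",f(A(377,272,.0365)),"model",f((g+Rn@[0,-.035,.007])[:2]),"tip obs",f(A(376,66,.0305)),f((g+Rn@[0,-.068,.001])[:2]))
E
```

```text
t 22.95 tcp [ 0.4753 -0.1922 -0.0052] tip [ 0.474  -0.1915  0.0308] yaw -7.7 z [ 0.0356 -0.0182 -0.9992] F [-0.2099 -0.3101 -0.0962] open 0.0373
cutout tip end [-63.3582  32.8345] pocket L/R [-29.0312  18.5419] [-29.0134  47.8612] pocket top [-35.3381  33.0926] trough edge [-14.4839  -0.7454] [-14.2105  66.6961] clip [-17.3781 -31.7256] [-16.9364 -15.3724]
nip pivot obs [-36.4608  32.2308] model [-36.1014  32.8088] tip obs [-69.4     32.0031] [-69.1685  32.6969]
```

Request:
play_rows(
  deltas=[
    {"slide": [0.0007,-0.0013,-0.003],"turn": 0,"fingers": -0.5},
    {"slide": [0,0,-0.003],"turn": 0,"fingers": -0.5},
    {"slide": [0,0,-0.003],"turn": 0,"fingers": -0.5},
    {"slide": [0,0,-0.002],"turn": 0,"fingers": -0.5},
  ],
)

```text
time_s: 23.28
tcp_pos: [0.4773, -0.1946, -0.0156]
eef_rot: [0.02, 0.753, 0.658, 0.008]
force: [-5.7, 2.7, 15.7]
opening: 0.0377
```

```bash
python3 n.py
```

```text
t 23.28 tcp [ 0.4773 -0.1946 -0.0156] tip [ 0.4759 -0.1939  0.0204] yaw -7.7 z [ 0.0377 -0.0199 -0.9991] F [-5.7466  2.7222 15.7124] open 0.0377
[ 0.4765 -0.1929  0.0197] [ 0.0068 -0.0102  0.9999] delta [-0.0008  0.001 ] dir -98.14436778655981
```

Request:
play_rows(
  deltas=[
    {"slide": [-0.0012,0.001,0.001],"turn": 0,"fingers": -0.5},
    {"slide": [0,0,0],"turn": 0,"fingers": -0.5},
  ],
)

```text
time_s: 23.45
tcp_pos: [0.4761, -0.1938, -0.0147]
eef_rot: [0.02, 0.753, 0.658, 0.008]
force: [-0.8, 0.9, -0.6]
opening: 0.0373
```

```bash
python3 n.py; python3 -c "
from h import *
p=camera('wrist');save(p,'w19.png',(150,100,420,300),2.9)
p=camera('scene');save(p,'c19.png',(220,200,340,300),6)"
```

```text
t 23.45 tcp [ 0.4761 -0.1938 -0.0147] tip [ 0.4747 -0.1931  0.0213] yaw -7.7 z [ 0.0377 -0.02   -0.9991] F [-0.768   0.9016 -0.5554] open 0.0373
[ 0.4754 -0.1921  0.0205] [ 0.0068 -0.0101  0.9999] delta [0.0003 0.0002] dir -98.15519498460934
```

View pics/w19.png

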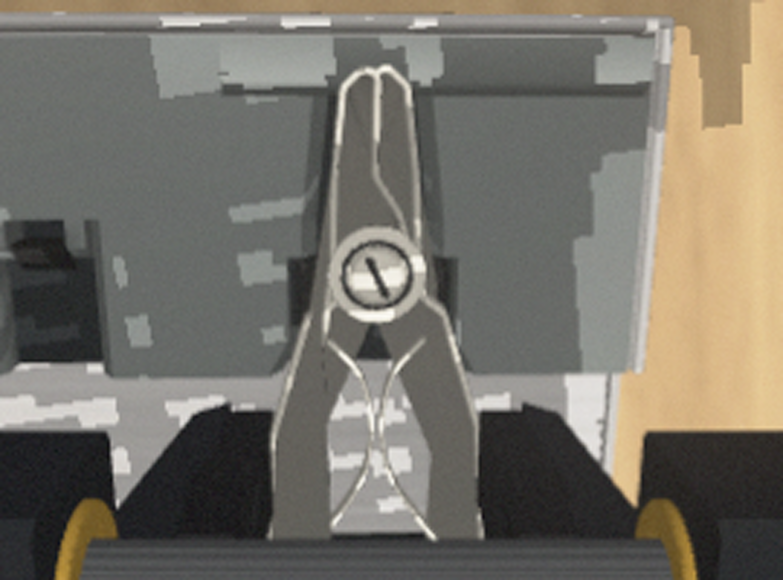

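View pics/c19.png

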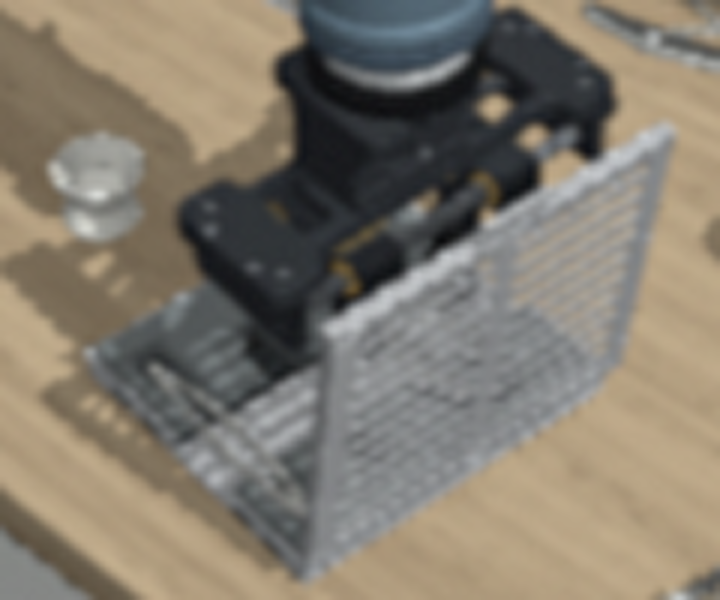

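Request:
play_rows(
  deltas=[
    {"slide": [-0.0003,0,-0.002],"turn": 0,"fingers": -0.5},
    {"slide": [0,0,-0.002],"turn": 0,"fingers": -0.5},
    {"slide": [0,0,-0.002],"turn": 0,"fingers": -0.5},
  ],
)

```text
time_s: 23.8
tcp_pos: [0.4764, -0.1943, -0.0188]
eef_rot: [0.02, 0.753, 0.658, 0.008]
force: [-11.5, 6.8, 29.0]
opening: 0.0376
```

```bash
python3 n.py
```

```text
t 23.8 tcp [ 0.4764 -0.1943 -0.0188] tip [ 0.475  -0.1936  0.0171] yaw -7.7 z [ 0.0379 -0.0206 -0.9991] F [-11.499    6.7863  28.9915] open 0.0376
[ 0.4757 -0.1926  0.0164] [ 0.0065 -0.0096  0.9999] delta [0.     0.0007] dir -98.13560895062366
```

Request:
play_rows(
  deltas=[
    {"slide": [-0.001,0.001,0.001],"turn": 0,"fingers": -0.5},
    {"slide": [0,0,0],"turn": 0,"fingers": -0.5},
  ],
)

```text
time_s: 23.97
tcp_pos: [0.4759, -0.194, -0.017]
eef_rot: [0.021, 0.753, 0.658, 0.007]
force: [-0.7, 0.2, 1.4]
opening: 0.038
```

```bash
python3 n.py; python3 -c "
from h import *
p=camera('wrist');save(p,'w20.png',(150,100,420,300),2.9)
p=camera('side');save(p,'s20.png',(180,180,290,260),7)"
```

```text
t 23.97 tcp [ 0.4759 -0.194  -0.017 ] tip [ 0.4745 -0.1932  0.019 ] yaw -7.7 z [ 0.0389 -0.022  -0.999 ] F [-0.73    0.1915  1.4365] open 0.038
[ 0.4752 -0.1922  0.0182] [ 0.0053 -0.0083  1.    ] delta [0.0005 0.0003] dir -98.11631805024412
```

View pics/w20.png

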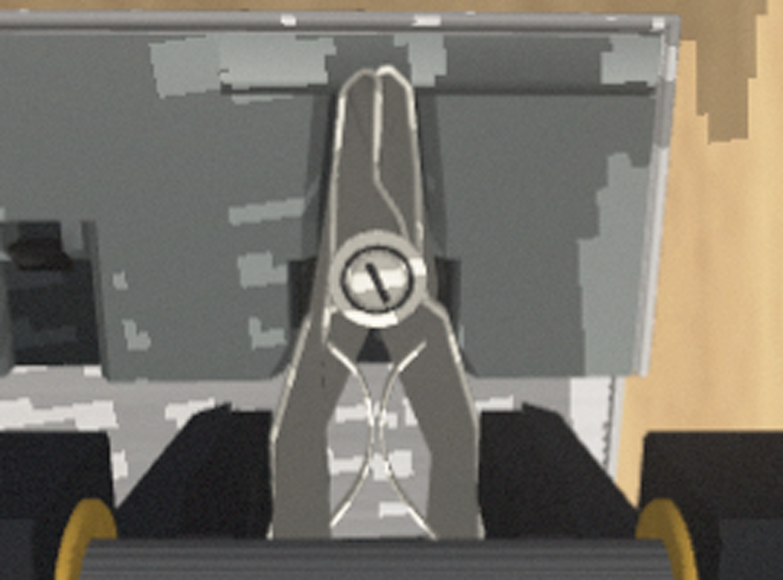

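View pics/s20.png

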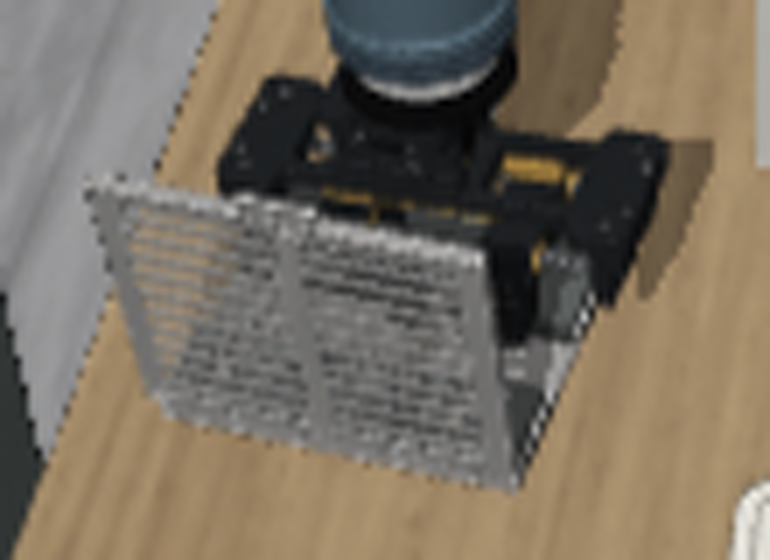

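Request:
play_rows(
  deltas=[
    {"slide": [-0.0004,0,-0.0015],"turn": 0,"fingers": -0.5},
    {"slide": [0,0,-0.0015],"turn": 0,"fingers": -0.5},
  ],
)

```text
time_s: 24.23
tcp_pos: [0.4764, -0.1945, -0.0188]
eef_rot: [0.022, 0.753, 0.658, 0.008]
force: [-9.2, 5.3, 27.0]
opening: 0.038
```

```bash
python3 n.py
```

```text
t 24.23 tcp [ 0.4764 -0.1945 -0.0188] tip [ 0.475  -0.1937  0.0171] yaw -7.7 z [ 0.04   -0.0224 -0.9989] F [-9.1601  5.2613 26.9903] open 0.038
[ 0.4756 -0.1927  0.0164] [ 0.0042 -0.008   1.    ] delta [0.0001 0.0008] dir -98.12108963670659
```

Request:
play_rows(
  deltas=[
    {"slide": [-0.0005,0.0005,0.001],"turn": 0,"fingers": -0.5},
    {"slide": [0,0,0],"turn": 0,"fingers": 0.08},
    {"slide": [0,0,0],"turn": 0,"fingers": 0.08},
    {"slide": [0,0,0],"turn": 0,"fingers": 0.08},
  ],
)

```text
time_s: 24.57
tcp_pos: [0.476, -0.1942, -0.0183]
eef_rot: [0.022, 0.753, 0.658, 0.008]
force: [0.6, -0.1, -0.7]
opening: 0.0475
```

Request:
play_rows(
  deltas=[
    {"slide": [0,0,0.012],"turn": 0,"fingers": 0.08},
    {"slide": [0,0,0.02],"turn": 0,"fingers": 0.08},
    {"slide": [0,0,0.016],"turn": 0,"fingers": 0.08},
    {"slide": [0,0,0.012],"turn": 0,"fingers": 0.08},
    {"slide": [0,0,0.008],"turn": 0,"fingers": 0.08},
    {"slide": [0,0,0.004],"turn": 0,"fingers": 0.08},
    {"slide": [0,0,0],"turn": 0,"fingers": 0.08},
  ],
)

```text
time_s: 25.15
tcp_pos: [0.4745, -0.1926, 0.0579]
eef_rot: [0.02, 0.753, 0.658, 0.008]
force: [0.0, -0.6, 0.8]
opening: 0.0474
```

```bash
python3 n.py; python3 -c "
from h import *
p=camera('wrist');save(p,'w21.png',(100,80,380,300),2.8);np.save('p21.npy',p,allow_pickle=True)"
```

```text
t 25.15 tcp [ 0.4745 -0.1926  0.0579] tip [ 0.4732 -0.1919  0.0938] yaw -7.7 z [ 0.0373 -0.0196 -0.9991] F [ 0.0349 -0.6212  0.7619] open 0.0474
[ 0.4738 -0.1909  0.0931] [ 0.0072 -0.0105  0.9999] delta [ 0.0019 -0.001 ] dir -98.13966804003698
```

View pics/w21.png

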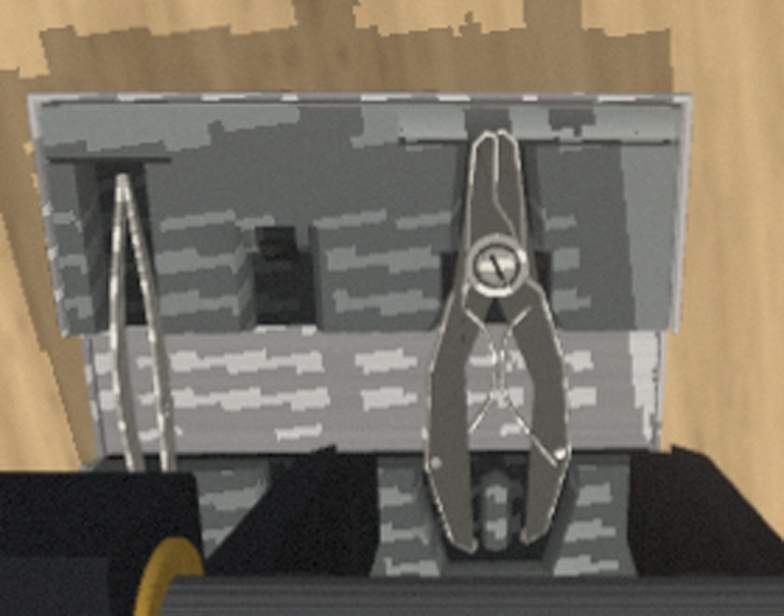

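```bash
cat >> h.py <<'E'
CA=np.radians(-8.25);UY=np.array([np.cos(CA),np.sin(CA)]);UX=np.array([UY[1],-UY[0]]);CC=np.array([.442,-.187])
def cf(P): P=np.asarray(P)[:2]; return np.round(np.array([(P-CC)@UX,(P-CC)@UY])*1e3,1)
E
python3 - <<'E'
from h import *
p=np.load("p21.npy",allow_pickle=True).item()
A=lambda u,v,z: cf(at_z(p,100+(u+.5)/2.8-.5,80+(v+.5)/2.8-.5,z))
print("trough edges",A(380,329,.019),A(600,450,.019),A(390,452,.019))
print("line",A(420,141,.019),A(600,142,.019))
for z in(.019,.024): print("tip",A(495,131,z))
for z in(.021,.026): print("pivot",A(497,265,z))
for z in (.0185,.0225): print("hend",A(474,550,z),A(524,545,z), "out wide",A(425,460,z),A(571,455,z))
print("cutout hend",A(500,575,.019),"pocket",A(441,270,.019),A(551,270,.019),"island z19",A(497,488,.019),A(497,548,.019))
print("rim top",A(360,97,.022),A(360,97,.027))
E
```

```text
trough edges [-14.5   1.6] [21.1 63. ] [21.3  3.3]
line [-64.   13.3] [-64.1  59.6]
tip [-66.6  32.4]
tip [-66.6  32.3]
pivot [-32.4  33.1]
pivot [-33.2  33. ]
hend [52.7 27. ] [51.2 41.8] out wide [24.  13.1] [22.7 54.8]
hend [50.5 27. ] [49.  41.5] out wide [22.3 13.3] [21.1 54.3]
cutout hend [60.8 34.7] pocket [-30.7  18.3] [-30.7  47.7] island z19 [32.6 33.6] [51.8 33.8]
rim top [-74.6  -1.3] [-74.4  -0.6]
```

Request:
play_rows(
  deltas=[
    {"slide": [0.002,0.009,0],"turn": 0,"fingers": -1},
    {"slide": [0.002,0.012,0],"turn": 0,"fingers": -1},
    {"slide": [0.002,0.009,-0.005],"turn": 0,"fingers": -1},
    {"slide": [0.001,0.004,-0.01],"turn": 0,"fingers": -1},
    {"slide": [0,0,-0.015],"turn": 0,"fingers": -1},
    {"slide": [0,0,-0.015],"turn": 0,"fingers": -1},
    {"slide": [0,0,0],"turn": 0,"fingers": -1},
    {"slide": [0,0,0],"turn": 0,"fingers": -1},
  ],
)

```text
time_s: 25.87
tcp_pos: [0.4789, -0.1495, 0.0044]
eef_rot: [0.015, 0.752, 0.659, 0.007]
force: [0.6, -0.5, -0.1]
opening: 0.0004
```

```bash
python3 -c "
from h import *
s,M,tip=st();print(cf(tip))
p=camera('wrist');save(p,'w22.png',(100,80,460,350),2.1)"
```

```text
t 25.87 tcp [ 0.4789 -0.1495  0.0044] tip [ 0.4779 -0.149   0.0403] yaw -7.6 z [ 0.0303 -0.0146 -0.9994] F [ 0.5623 -0.4532 -0.1338] open 0.0004
[-42.8  30. ]
```

View pics/w22.png

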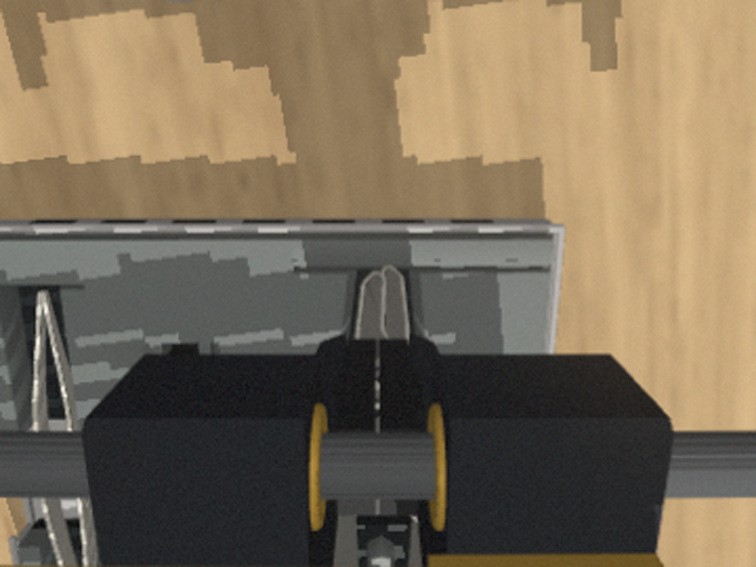

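Request:
play_rows(
  deltas=[
    {"slide": [0.001,-0.005,0],"turn": 0,"fingers": -1},
    {"slide": [0.001,-0.004,-0.002],"turn": 0,"fingers": -1},
    {"slide": [0,0,-0.003],"turn": 0,"fingers": -1},
    {"slide": [0,0,-0.003],"turn": 0,"fingers": -1},
    {"slide": [0,0,0],"turn": 0,"fingers": -1},
  ],
)

```text
time_s: 26.33
tcp_pos: [0.4824, -0.1603, -0.0026]
eef_rot: [0.017, 0.752, 0.659, 0.007]
force: [0.0, 0.4, -0.2]
opening: 0.0003
```

```bash
python3 -c "
from h import *
s,M,tip=st();print(cf(tip))"
```

```text
t 26.33 tcp [ 0.4824 -0.1603 -0.0026] tip [ 0.4812 -0.1597  0.0334] yaw -7.6 z [ 0.0327 -0.0162 -0.9993] F [ 0.0053  0.3813 -0.1786] open 0.0003
[-32.6  34.9]
```

Request:
play_rows(
  deltas=[
    {"slide": [-0.0008,0.0016,-0.002],"turn": 0,"fingers": -1},
    {"slide": [0,0,-0.003],"turn": 0,"fingers": -1},
    {"slide": [0,0,-0.002],"turn": 0,"fingers": -1},
  ],
)

```text
time_s: 26.58
tcp_pos: [0.4826, -0.1599, -0.0085]
eef_rot: [0.018, 0.752, 0.658, 0.007]
force: [-1.3, -3.5, 8.0]
opening: 0.0004
```

Request:
play_rows(
  deltas=[
    {"slide": [0,0,-0.002],"turn": 0,"fingers": -1},
  ],
)

```text
time_s: 26.67
tcp_pos: [0.4833, -0.1608, -0.0096]
eef_rot: [0.019, 0.752, 0.659, 0.007]
force: [-4.9, -1.3, 10.3]
opening: 0.0006
```

Request:
play_rows(
  deltas=[
    {"slide": [0,0,-0.0015],"turn": 0,"fingers": -1},
  ],
)

```text
time_s: 26.75
tcp_pos: [0.4834, -0.1614, -0.0103]
eef_rot: [0.02, 0.752, 0.659, 0.007]
force: [-5.6, 0.9, 13.0]
opening: 0.0005
```

Request:
play_rows(
  deltas=[
    {"slide": [-0.001,0.001,-0.002],"turn": 0,"fingers": -1},
  ],
)

```text
time_s: 26.83
tcp_pos: [0.4834, -0.1616, -0.0109]
eef_rot: [0.021, 0.752, 0.659, 0.007]
force: [-5.2, -1.1, 19.4]
opening: 0.0003
```

Request:
play_rows(
  deltas=[
    {"slide": [-0.0005,0.0005,-0.002],"turn": 0,"fingers": -1},
  ],
)

```text
time_s: 26.92
tcp_pos: [0.4836, -0.1619, -0.0117]
eef_rot: [0.022, 0.752, 0.659, 0.007]
force: [-2.0, -1.4, 5.5]
opening: 0.0004
```

```bash
python3 -c "
from h import *
s,M,tip=st();print(cf(tip))"
```

```text
t 26.92 tcp [ 0.4836 -0.1619 -0.0117] tip [ 0.4822 -0.161   0.0243] yaw -7.5 z [ 0.0387 -0.0243 -0.999 ] F [-2.0422 -1.389   5.4896] open 0.0004
[-31.5  36. ]
```

Request:
play_rows(
  deltas=[
    {"slide": [-0.001,0.002,-0.0015],"turn": 0,"fingers": -1},
  ],
)

```text
time_s: 27.0
tcp_pos: [0.4835, -0.161, -0.0123]
eef_rot: [0.023, 0.752, 0.659, 0.007]
force: [-1.0, -4.9, 6.1]
opening: 0.0005
```

Request:
play_rows(
  deltas=[
    {"slide": [-0.0005,0.001,-0.0015],"turn": 0,"fingers": -1},
  ],
)

```text
time_s: 27.08
tcp_pos: [0.4836, -0.1607, -0.0132]
eef_rot: [0.024, 0.752, 0.659, 0.007]
force: [-1.1, -2.5, 2.4]
opening: 0.0002
```

Request:
play_rows(
  deltas=[
    {"slide": [-0.0005,0.0005,-0.0015],"turn": 0,"fingers": -1},
  ],
)

```text
time_s: 27.17
tcp_pos: [0.4837, -0.1606, -0.0143]
eef_rot: [0.025, 0.752, 0.659, 0.007]
force: [0.9, -1.0, 9.6]
opening: 0.0005
```

```bash
python3 -c "
from h import *
s,M,tip=st();print(cf(tip))"
```

```text
t 27.17 tcp [ 0.4837 -0.1606 -0.0143] tip [ 0.4821 -0.1596  0.0216] yaw -7.5 z [ 0.0433 -0.0288 -0.9986] F [ 0.9029 -1.0229  9.6221] open 0.0005
[-32.9  35.8]
```

Request:
play_rows(
  deltas=[
    {"slide": [-0.0005,0.0005,-0.0015],"turn": 0,"fingers": -1},
  ],
)

```text
time_s: 27.25
tcp_pos: [0.484, -0.1608, -0.0146]
eef_rot: [0.026, 0.752, 0.659, 0.007]
force: [-7.7, 1.2, 29.1]
opening: 0.0001
```

Request:
play_rows(
  deltas=[
    {"slide": [-0.0005,0.0005,-0.0015],"turn": 0,"fingers": -1},
  ],
)

```text
time_s: 27.33
tcp_pos: [0.484, -0.1608, -0.0145]
eef_rot: [0.026, 0.751, 0.659, 0.007]
force: [-8.2, 1.0, 24.7]
opening: 0.0004
```

Request:
play_rows(
  deltas=[
    {"slide": [0,0,0.02],"turn": 0,"fingers": -1},
    {"slide": [0,-0.004,0.02],"turn": 0,"fingers": -1},
    {"slide": [-0.002,-0.012,0.015],"turn": 0,"fingers": -1},
    {"slide": [-0.002,-0.012,0.01],"turn": 0,"fingers": -1},
    {"slide": [-0.002,-0.012,0.005],"turn": 0,"fingers": -1},
    {"slide": [-0.001,-0.008,0],"turn": 0,"fingers": -1},
    {"slide": [0,0,0],"turn": 0,"fingers": -1},
  ],
)

```text
time_s: 27.92
tcp_pos: [0.4734, -0.2082, 0.0552]
eef_rot: [0.023, 0.751, 0.66, 0.006]
force: [-0.0, -0.0, -0.6]
opening: 0.0008
```

```bash
python3 -c "
from h import *
s,M,tip=st();print(cf(tip))
p=camera('wrist');save(p,'w23.png',(100,80,380,300),2.8);np.save('p23.npy',p,allow_pickle=True)"
```

```text
t 27.92 tcp [ 0.4734 -0.2082  0.0552] tip [ 0.472  -0.2073  0.0912] yaw -7.4 z [ 0.0393 -0.0257 -0.9989] F [-0.0498 -0.0494 -0.6274] open 0.0008
[15.7 32.6]
```

View pics/w23.png

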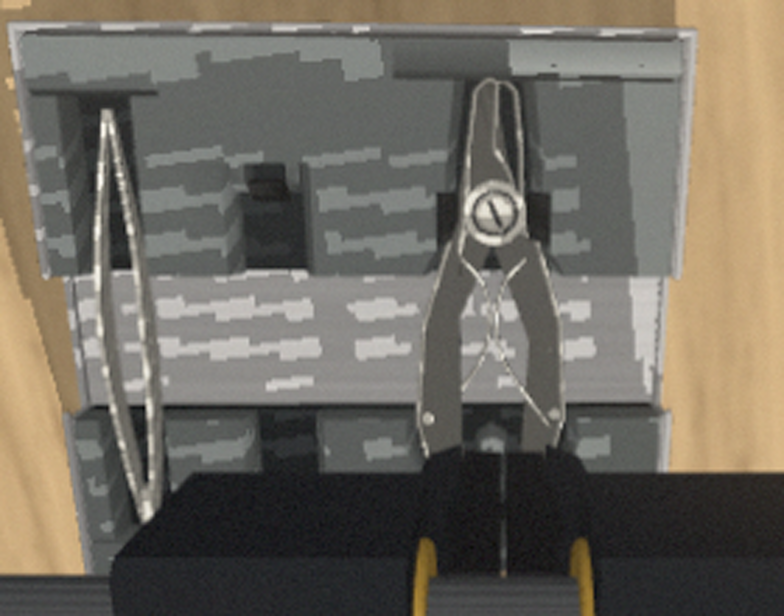

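Request:
play_rows(
  deltas=[
    {"slide": [0.001,0.002,-0.007],"turn": 0,"fingers": -1},
    {"slide": [0.001,0.001,-0.014],"turn": 0,"fingers": -1},
    {"slide": [0,0,-0.018],"turn": 0,"fingers": -1},
    {"slide": [0,0,-0.016],"turn": 0,"fingers": -1},
    {"slide": [0,0,0],"turn": 0,"fingers": -1},
    {"slide": [0,0,0],"turn": 0,"fingers": -1},
  ],
)

```text
time_s: 28.47
tcp_pos: [0.4721, -0.2, -0.0086]
eef_rot: [0.018, 0.752, 0.659, 0.006]
force: [-0.2, -0.0, 0.9]
opening: -0.0001
```

```bash
python3 -c "
from h import *
s,M,tip=st();print(cf(tip))"
```

```text
t 28.47 tcp [ 0.4721 -0.2    -0.0086] tip [ 0.4709 -0.1994  0.0274] yaw -7.5 z [ 0.0322 -0.0189 -0.9993] F [-0.2475 -0.0027  0.8877] open -0.0001
[ 8.1 30.4]
```

Request:
play_rows(
  deltas=[
    {"slide": [0.002,-0.001,-0.002],"turn": 0,"fingers": -1},
    {"slide": [0.001,0,-0.003],"turn": 0,"fingers": -1},
    {"slide": [0,0,-0.002],"turn": 0,"fingers": -1},
  ],
)

```text
time_s: 28.72
tcp_pos: [0.4753, -0.2002, -0.0159]
eef_rot: [0.017, 0.751, 0.66, 0.006]
force: [-0.9, -0.3, -0.2]
opening: 0.0003
```

Request:
play_rows(
  deltas=[
    {"slide": [0,0,-0.002],"turn": 0,"fingers": -1},
  ],
)

```text
time_s: 28.8
tcp_pos: [0.4758, -0.2004, -0.0175]
eef_rot: [0.018, 0.751, 0.66, 0.006]
force: [-5.1, 2.3, 17.9]
opening: 0.0007
```

Request:
play_rows(
  deltas=[
    {"slide": [0,0,-0.0015],"turn": 0,"fingers": -1},
  ],
)

```text
time_s: 28.88
tcp_pos: [0.476, -0.2005, -0.0176]
eef_rot: [0.018, 0.751, 0.66, 0.006]
force: [-11.7, 5.8, 26.2]
opening: 0.0003
```

```bash
python3 -c "
from h import *
s,M,tip=st();print(cf(tip))"
```

```text
t 28.88 tcp [ 0.476  -0.2005 -0.0176] tip [ 0.4748 -0.1998  0.0184] yaw -7.4 z [ 0.0319 -0.0186 -0.9993] F [-11.6998   5.8293  26.2114] open 0.0003
[ 8.  34.3]
```

Request:
play_rows(
  deltas=[
    {"slide": [0,0,0.04],"turn": 0,"fingers": -0.4},
    {"slide": [0,0,0.03],"turn": 0,"fingers": -0.4},
    {"slide": [0,0.01,0.02],"turn": 3,"fingers": -0.4},
    {"slide": [-0.003,0.02,0.014],"turn": 3,"fingers": -0.4},
    {"slide": [-0.004,0.03,0.008],"turn": 3,"fingers": -0.4},
    {"slide": [-0.004,0.036,0],"turn": 3,"fingers": -0.4},
    {"slide": [-0.004,0.036,0],"turn": 1.4,"fingers": -0.4},
    {"slide": [-0.004,0.036,0],"turn": 0,"fingers": -0.3},
  ],
)

```text
time_s: 29.55
tcp_pos: [0.459, -0.0341, 0.1023]
eef_rot: [0.021, 0.669, 0.743, 0.008]
force: [1.0, -0.1, 0.7]
opening: 0.0303
```

Request:
play_rows(
  deltas=[
    {"slide": [-0.004,0.036,0],"turn": 0,"fingers": -0.2},
    {"slide": [-0.004,0.036,0],"turn": 0,"fingers": -0.2},
    {"slide": [-0.004,0.03,0],"turn": 0,"fingers": -0.2},
    {"slide": [-0.002,0.018,0],"turn": 0,"fingers": -0.2},
    {"slide": [0,0.01,0],"turn": 0,"fingers": -0.2},
    {"slide": [0,0,0],"turn": 0,"fingers": -0.2},
    {"slide": [0,0,0],"turn": 0,"fingers": -0.2},
  ],
)

```text
time_s: 30.13
tcp_pos: [0.4442, 0.108, 0.1069]
eef_rot: [0.025, 0.666, 0.746, 0.012]
force: [0.6, -0.6, 0.4]
opening: 0.0351
```

```bash
python3 -c "
from h import *
s,M,tip=st()
p=camera('wrist');save(p,'w24.png',None,1.4);np.save('p24.npy',p,allow_pickle=True)
for b in boxes_of('clipper_grip',p): print(b['conf'],w(p,b['centre']))
p=camera('scene');save(p,'c24.png',(220,200,340,300),6)"
```

```text
t 30.13 tcp [0.4442 0.108  0.1069] tip [0.4423 0.1086 0.1428] yaw 6.5 z [ 0.0534 -0.015  -0.9985] F [ 0.6483 -0.5955  0.4464] open 0.0351
0.73 [0.44   0.1465 0.0117]
```

View pics/w24.png

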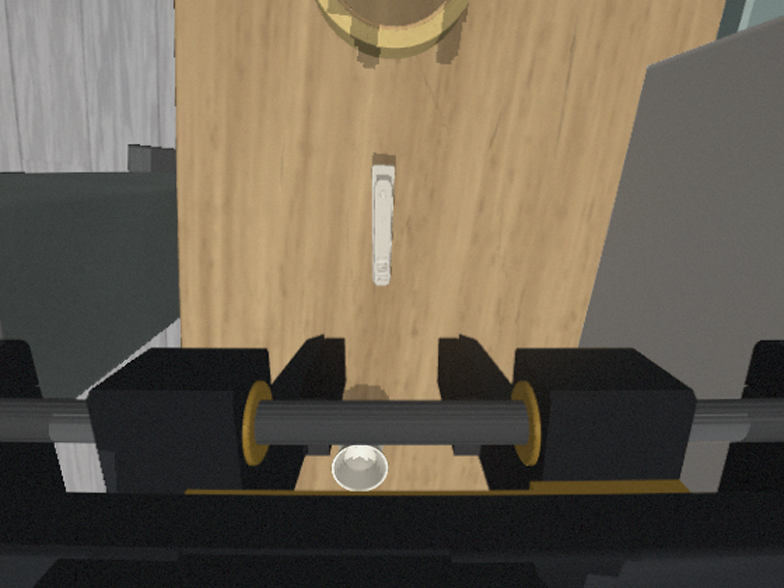

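View pics/c24.png

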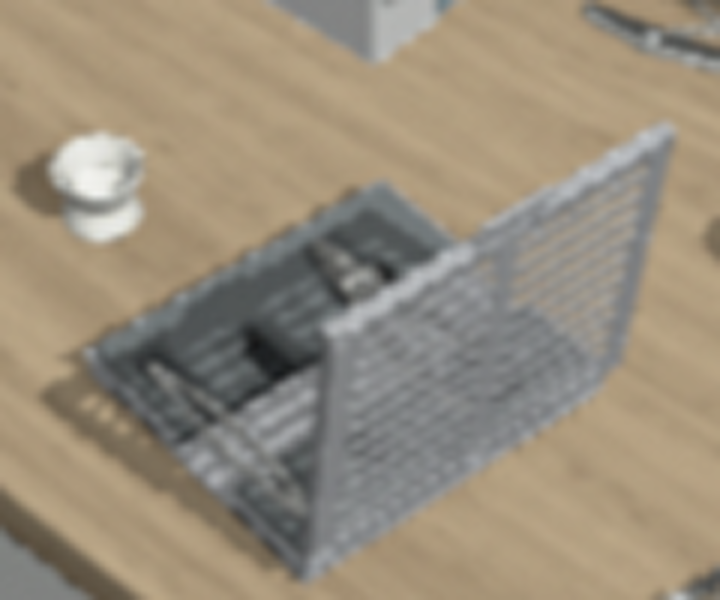

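```bash
python3 - <<'E'
from h import *
np.set_printoptions(precision=4,suppress=True)
p=np.load("p24.npy",allow_pickle=True).item()
save(p,"w25.png",(230,100,310,215),5)
A=lambda u,v,z: at_z(p,(u+.5)/1.4-.5,(v+.5)/1.4-.5,z)
a,b=A(384,166,.007),A(381.5,284.5,.007);d=b-a
print(a,b,(a+b)/2,np.linalg.norm(d),np.degrees(np.arctan2(d[1],d[0])))
st()
E
```

```text
[0.437  0.1811 0.007 ] [0.4438 0.1018 0.007 ] [0.4404 0.1415 0.007 ] 0.07958935114165737 -85.06085905918614
t 30.28 tcp [0.4444 0.1069 0.1067] tip [0.4425 0.1075 0.1426] yaw 6.3 z [ 0.0528 -0.0151 -0.9985] F [ 0.2138  0.2011 -0.1272] open 0.0353
```

View pics/w25.png

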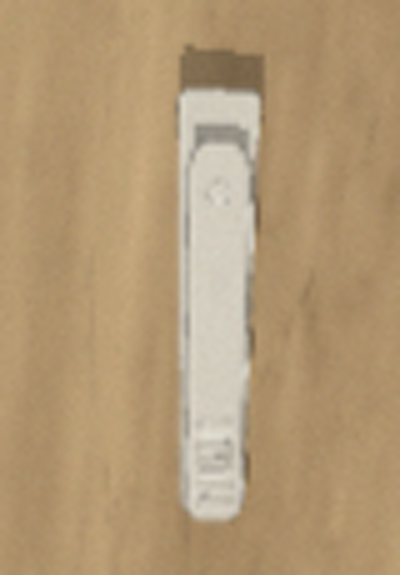

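Request:
play_rows(
  deltas=[
    {"slide": [0,0.01,0.01],"turn": -1,"fingers": -0.2},
    {"slide": [0,0.01,-0.007],"turn": 0,"fingers": -0.2},
    {"slide": [0,0.01,-0.014],"turn": 0,"fingers": -0.2},
    {"slide": [0,0.004,-0.021],"turn": 0,"fingers": -0.2},
    {"slide": [0,0,-0.028],"turn": 0,"fingers": -0.2},
    {"slide": [0,0,0.04],"turn": 0,"fingers": -0.2},
    {"slide": [0,0,0.028],"turn": 0,"fingers": -0.2},
    {"slide": [0,0,0.018],"turn": 0,"fingers": -0.2},
  ],
)

```text
time_s: 30.95
tcp_pos: [0.4349, 0.1362, 0.11]
eef_rot: [0.012, 0.677, 0.736, -0.003]
force: [-0.2, 0.3, 0.2]
opening: 0.0349
```

Request:
play_rows(
  deltas=[
    {"slide": [0,0,0.008],"turn": 0,"fingers": -0.2},
    {"slide": [0,0,-0.007],"turn": 0,"fingers": -0.2},
    {"slide": [0,0,-0.014],"turn": 0,"fingers": -0.2},
    {"slide": [0,0,-0.021],"turn": 0,"fingers": -0.2},
    {"slide": [0,0,-0.028],"turn": 0,"fingers": -0.2},
    {"slide": [0,0,0.04],"turn": 0,"fingers": -0.2},
    {"slide": [0,0,0.028],"turn": 0,"fingers": -0.2},
    {"slide": [0,0,0.018],"turn": 0,"fingers": -0.2},
  ],
)

```text
time_s: 31.62
tcp_pos: [0.4248, 0.1329, 0.1099]
eef_rot: [-0.0, 0.678, 0.735, -0.015]
force: [-0.5, -0.0, -0.6]
opening: 0.0352
```

Request:
play_rows(
  deltas=[
    {"slide": [0,0,0.008],"turn": 0,"fingers": -0.2},
    {"slide": [0,0,-0.007],"turn": 0,"fingers": -0.2},
    {"slide": [0,0,-0.014],"turn": 0,"fingers": -0.2},
    {"slide": [0,0,-0.021],"turn": 0,"fingers": -0.2},
    {"slide": [0,0,-0.028],"turn": 0,"fingers": -0.2},
    {"slide": [0,0,0.04],"turn": 0,"fingers": -0.2},
    {"slide": [0,0,0.028],"turn": 0,"fingers": -0.2},
    {"slide": [0,0,0.018],"turn": 0,"fingers": -0.2},
  ],
)

```text
time_s: 32.28
tcp_pos: [0.4123, 0.1306, 0.1079]
eef_rot: [-0.013, 0.679, 0.733, -0.028]
force: [1.3, -0.3, 0.4]
opening: 0.0349
```

```bash
python3 -c "
from h import *
st()"
```

```text
t 32.28 tcp [0.4123 0.1306 0.1079] tip [0.4144 0.1314 0.1438] yaw 4.4 z [-0.056  -0.0235 -0.9982] F [ 1.2544 -0.3331  0.3695] open 0.0349
```

Request:
play_rows(
  deltas=[
    {"slide": [0,0,0.007],"turn": 0,"fingers": -0.2},
    {"slide": [0,0,0.01],"turn": 0,"fingers": -0.2},
    {"slide": [0,0,0.018],"turn": 0,"fingers": -0.2},
    {"slide": [0,0,0.026],"turn": 0,"fingers": -0.2},
    {"slide": [0,0,-0.038],"turn": 0,"fingers": -0.2},
    {"slide": [0,0,-0.028],"turn": 0,"fingers": -0.2},
    {"slide": [0,0,-0.018],"turn": 0,"fingers": -0.2},
    {"slide": [0,0,-0.01],"turn": 0,"fingers": -0.2},
  ],
)

```text
time_s: 32.95
tcp_pos: [0.4158, 0.1302, 0.0755]
eef_rot: [-0.006, 0.68, 0.733, -0.021]
force: [-0.6, -0.3, -0.3]
opening: 0.0352
```

Request:
play_rows(
  deltas=[
    {"slide": [0,0,-0.004],"turn": 0,"fingers": -0.2},
    {"slide": [0,0,0],"turn": 0,"fingers": -0.2},
  ],
)

```text
time_s: 33.12
tcp_pos: [0.4133, 0.1299, 0.0684]
eef_rot: [-0.008, 0.68, 0.733, -0.023]
force: [0.0, 0.2, -0.1]
opening: 0.0355
```

```bash
python3 -c "
from h import *
st()"
```

```text
t 33.12 tcp [0.4133 0.1299 0.0684] tip [0.4148 0.1307 0.1044] yaw 4.3 z [-0.0423 -0.0229 -0.9988] F [ 0.0431  0.1866 -0.0968] open 0.0355
```

Request:
play_rows(
  deltas=[
    {"slide": [0,0,0.008],"turn": 0,"fingers": -0.2},
    {"slide": [0,0,0.016],"turn": 0,"fingers": -0.2},
    {"slide": [0,0,0.024],"turn": 0,"fingers": -0.2},
    {"slide": [0,0,0.032],"turn": 0,"fingers": -0.2},
    {"slide": [0,0,0],"turn": 0,"fingers": -0.2},
    {"slide": [0,0,0],"turn": 0,"fingers": -0.2},
  ],
)

```text
time_s: 33.62
tcp_pos: [0.4133, 0.1299, 0.1565]
eef_rot: [-0.006, 0.68, 0.733, -0.021]
force: [-0.3, -0.3, -0.6]
opening: 0.0353
```

Request:
play_rows(
  deltas=[
    {"slide": [0.003,0.002,-0.04],"turn": 0,"fingers": -0.2},
    {"slide": [0.003,0.002,-0.03],"turn": 0,"fingers": -0.2},
    {"slide": [0.003,0.002,-0.02],"turn": 0,"fingers": -0.2},
    {"slide": [0.003,0.002,-0.013],"turn": 0,"fingers": -0.2},
    {"slide": [0,0,-0.008],"turn": 0,"fingers": -0.2},
    {"slide": [0,0,-0.004],"turn": 0,"fingers": -0.2},
    {"slide": [0,0,0],"turn": 0,"fingers": -0.2},
  ],
)

```text
time_s: 34.2
tcp_pos: [0.43, 0.1384, 0.0426]
eef_rot: [-0.001, 0.68, 0.733, -0.016]
force: [0.7, 0.7, 0.4]
opening: 0.0355
```

```bash
python3 -c "
from h import *
st()"
```

```text
t 34.2 tcp [0.43   0.1384 0.0426] tip [0.4308 0.1392 0.0786] yaw 4.3 z [-0.0225 -0.022  -0.9995] F [0.6841 0.7199 0.3647] open 0.0355
```

Request:
play_rows(
  deltas=[
    {"slide": [0.002,0.001,-0.028],"turn": 0.9,"fingers": -0.2},
    {"slide": [0.002,0.001,-0.016],"turn": 0,"fingers": -0.2},
    {"slide": [0.002,0,-0.009],"turn": 0,"fingers": -0.2},
    {"slide": [0.001,0,-0.004],"turn": 0,"fingers": -0.2},
    {"slide": [0,0,0],"turn": 0,"fingers": -0.2},
    {"slide": [0,0,0],"turn": 0,"fingers": -0.2},
  ],
)

```text
time_s: 34.7
tcp_pos: [0.4416, 0.1404, -0.0114]
eef_rot: [0.002, 0.674, 0.739, -0.013]
force: [0.4, 0.3, 0.7]
opening: 0.0352
```

```bash
python3 -c "
from h import *
st()
p=camera('wrist');save(p,'w26.png',None,1.4);np.save('p26.npy',p,allow_pickle=True)"
```

```text
t 34.7 tcp [ 0.4416  0.1404 -0.0114] tip [0.4421 0.1412 0.0245] yaw 5.3 z [-0.0133 -0.0219 -0.9997] F [0.4181 0.2762 0.737 ] open 0.0352
```

View pics/w26.png

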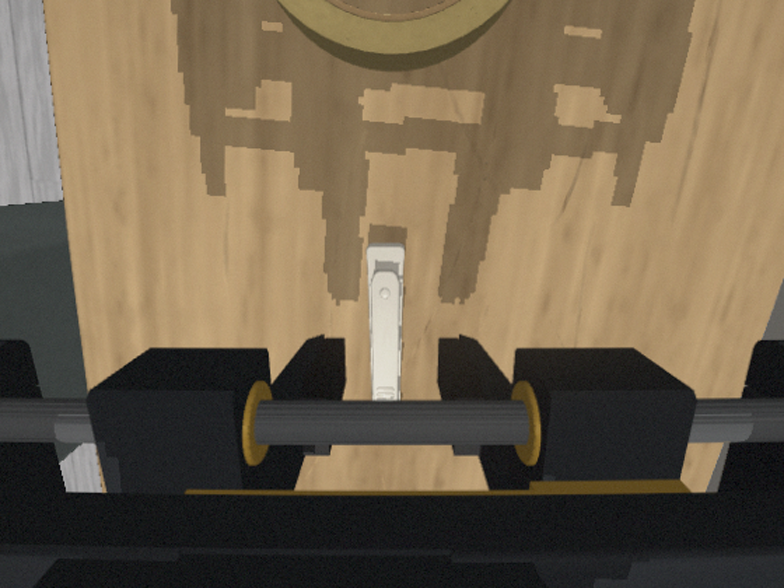

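Request:
play_rows(
  deltas=[
    {"slide": [-0.001,0,-0.008],"turn": 0,"fingers": -0.2},
    {"slide": [-0.001,0,-0.006],"turn": 0,"fingers": -0.2},
    {"slide": [0,0,-0.004],"turn": 0,"fingers": -0.2},
    {"slide": [0,0,-0.002],"turn": 0,"fingers": -0.2},
    {"slide": [0,0,0],"turn": 0,"fingers": -0.2},
  ],
)

```text
time_s: 35.17
tcp_pos: [0.4416, 0.1406, -0.0307]
eef_rot: [0.004, 0.674, 0.739, -0.011]
force: [-0.9, -0.7, -0.3]
opening: 0.0351
```

```bash
python3 -c "
from h import *
st()"
```

```text
t 35.17 tcp [ 0.4416  0.1406 -0.0307] tip [0.4419 0.1414 0.0053] yaw 5.3 z [-0.0079 -0.0216 -0.9997] F [-0.8958 -0.676  -0.2879] open 0.0351
```

Request:
play_rows(
  deltas=[
    {"slide": [-0.001,0,-0.0015],"turn": 0,"fingers": -0.4},
    {"slide": [0,0,0],"turn": 0,"fingers": -0.6},
    {"slide": [0,0,0],"turn": 0,"fingers": -0.8},
    {"slide": [0,0,0],"turn": 0,"fingers": -0.8},
    {"slide": [0,0,0],"turn": 0,"fingers": -0.8},
  ],
  squeeze=25,
)

```text
time_s: 35.58
tcp_pos: [0.4402, 0.1406, -0.0325]
eef_rot: [0.004, 0.674, 0.739, -0.011]
force: [0.3, -0.7, -0.8]
opening: 0.0142
```

```bash
python3 -c "
from h import *
s,M,tip=st();print(list(s['eef_rot']),list(s['tcp_pos']))
p=camera('wrist');save(p,'w27.png',(180,130,380,330),3.5);np.save('p27.npy',p,allow_pickle=True)"
```

```text
t 35.58 tcp [ 0.4402  0.1406 -0.0325] tip [0.4405 0.1414 0.0035] yaw 5.3 z [-0.0085 -0.0216 -0.9997] F [ 0.3191 -0.7028 -0.8241] open 0.0142
[np.float64(0.004141966852106426), np.float64(0.673794778726929), np.float64(0.7388271596631988), np.float64(-0.01085672210823084)] [np.float64(0.4402296583875582), np.float64(0.1406127203533668), np.float64(-0.0324902041336596)]
```

View pics/w27.png

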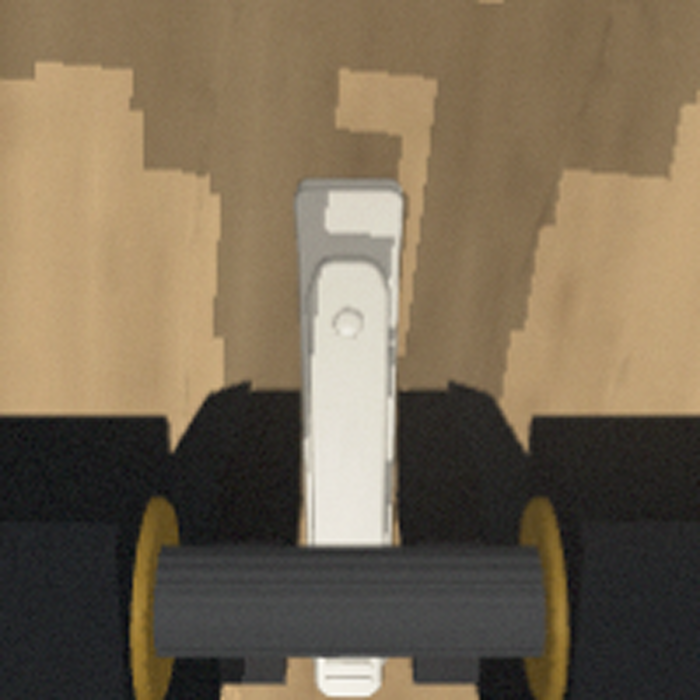

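```bash
python3 - <<'E'
from h import *
p=np.load("p27.npy",allow_pickle=True).item()
A=lambda u,v,z: at_z(p,180+(u+.5)/3.5-.5,130+(v+.5)/3.5-.5,z)
a=A(350.5,181,.004);b=A(348,694,.006)
d=b-a;print(a,b,(a+b)/2,np.linalg.norm(d),np.degrees(np.arctan2(d[1],d[0])))
E
```

```text
[0.43761233 0.18231727 0.004     ] [0.44492997 0.09870141 0.006     ] [0.44127115 0.14050934 0.005     ] 0.08395927786557945 -84.99849913425146
```

Request:
play_rows(
  deltas=[
    {"slide": [0,0,0.02],"turn": 0,"fingers": -0.8},
    {"slide": [0,0,0.03],"turn": 0,"fingers": -0.8},
    {"slide": [0,0,0.024],"turn": -2,"fingers": -0.8},
    {"slide": [0,0,0.018],"turn": -3,"fingers": -0.8},
    {"slide": [0,-0.01,0.012],"turn": -3,"fingers": -0.8},
    {"slide": [0.002,-0.02,0.006],"turn": -3,"fingers": -0.8},
    {"slide": [0,-0.03,0],"turn": -2.4,"fingers": -0.8},
    {"slide": [0,-0.036,0],"turn": 0,"fingers": -0.8},
  ],
)

```text
time_s: 36.3
tcp_pos: [0.4403, 0.0463, 0.0831]
eef_rot: [0.002, 0.756, 0.654, -0.01]
force: [0.9, -0.2, 0.6]
opening: 0.0145
```

```bash
python3 -c "
from h import *
st()"
```

```text
t 36.3 tcp [0.4403 0.0463 0.0831] tip [0.4408 0.0469 0.1191] yaw -8.3 z [-0.0133 -0.0158 -0.9998] F [ 0.8666 -0.2391  0.6313] open 0.0145
```

Request:
play_rows(
  deltas=[
    {"slide": [-0.003,-0.036,0],"turn": 0,"fingers": -0.8},
    {"slide": [-0.003,-0.036,0],"turn": 0,"fingers": -0.8},
    {"slide": [-0.003,-0.036,0],"turn": 0,"fingers": -0.8},
    {"slide": [-0.003,-0.036,0],"turn": 0,"fingers": -0.8},
    {"slide": [-0.003,-0.03,0],"turn": 0,"fingers": -0.8},
    {"slide": [-0.003,-0.02,0],"turn": 0,"fingers": -0.8},
    {"slide": [0,-0.01,0],"turn": 0,"fingers": -0.8},
    {"slide": [0,0,0],"turn": 0,"fingers": -0.8},
  ],
)

```text
time_s: 36.97
tcp_pos: [0.4216, -0.1731, 0.0864]
eef_rot: [0.006, 0.758, 0.652, -0.009]
force: [-0.9, -0.3, -1.2]
opening: 0.0145
```

```bash
python3 -c "
from h import *
s,M,tip=st();print(cf(tip))
p=camera('wrist');save(p,'w28.png',(100,80,400,300),2.6);np.save('p28.npy',p,allow_pickle=True)"
```

```text
t 36.97 tcp [ 0.4216 -0.1731  0.0864] tip [ 0.4218 -0.1724  0.1224] yaw -8.5 z [-0.0054 -0.0209 -0.9998] F [-0.8816 -0.3138 -1.2242] open 0.0145
[-11.6 -22.1]
```

View pics/w28.png

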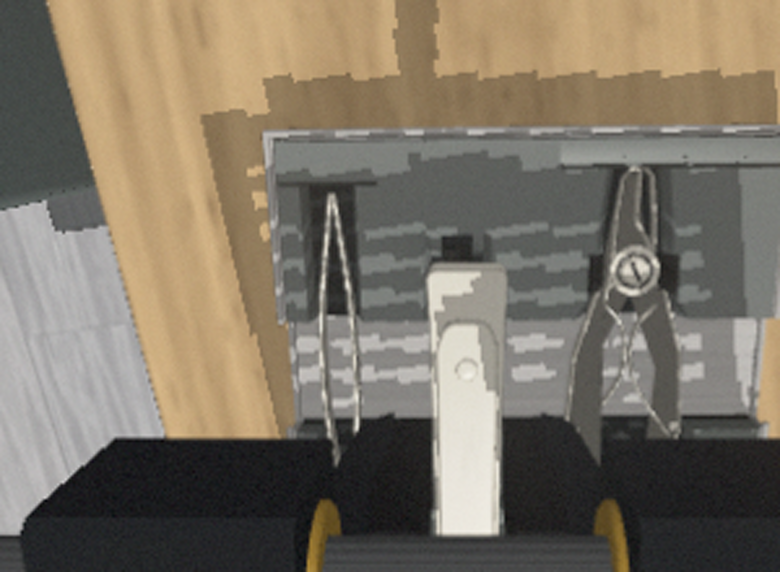

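Request:
play_rows(
  deltas=[
    {"slide": [-0.001,-0.004,-0.007],"turn": 0.4,"fingers": -0.8},
    {"slide": [-0.001,-0.004,-0.014],"turn": 0,"fingers": -0.8},
    {"slide": [-0.001,-0.002,-0.02],"turn": 0,"fingers": -0.8},
    {"slide": [0,0,-0.02],"turn": 0,"fingers": -0.8},
    {"slide": [0,0,-0.008],"turn": 0,"fingers": -0.8},
    {"slide": [0,0,0],"turn": 0,"fingers": -0.8},
    {"slide": [0,0,0],"turn": 0,"fingers": -0.8},
  ],
)

```text
time_s: 37.6
tcp_pos: [0.4192, -0.1739, 0.0131]
eef_rot: [0.005, 0.751, 0.66, -0.008]
force: [0.9, -0.8, 0.4]
opening: 0.0146
```

```bash
python3 -c "
from h import *
s,M,tip=st();print(cf(tip))
p=camera('wrist');save(p,'w29.png',(150,100,420,300),2.9);np.save('p29.npy',p,allow_pickle=True)"
```

```text
t 37.6 tcp [ 0.4192 -0.1739  0.0131] tip [ 0.4194 -0.1733  0.0491] yaw -7.4 z [-0.0057 -0.0178 -0.9998] F [ 0.9351 -0.7545  0.3569] open 0.0146
[-10.3 -24.3]
```

View pics/w29.png

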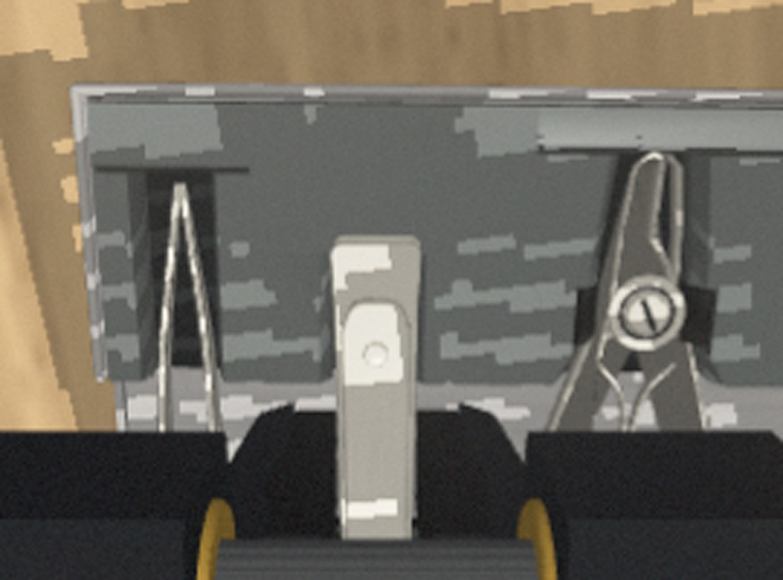

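Request:
play_rows(
  deltas=[
    {"slide": [-0.001,-0.005,0],"turn": -0.7,"fingers": -0.8},
    {"slide": [-0.001,-0.005,-0.004],"turn": 0,"fingers": -0.8},
    {"slide": [0,0,-0.006],"turn": 0,"fingers": -0.8},
    {"slide": [0,0,-0.005],"turn": 0,"fingers": -0.8},
    {"slide": [0,0,0],"turn": 0,"fingers": -0.8},
  ],
)

```text
time_s: 38.07
tcp_pos: [0.42, -0.1865, 0.0005]
eef_rot: [0.008, 0.755, 0.655, -0.007]
force: [-0.1, 0.2, -0.5]
opening: 0.0145
```

```bash
python3 -c "
from h import *
s,M,tip=st();print(cf(tip))
p=camera('wrist');save(p,'w30.png',(150,100,420,300),2.9);np.save('p30.npy',p,allow_pickle=True)"
```

```text
t 38.07 tcp [ 0.42   -0.1865  0.0005] tip [ 0.42   -0.1857  0.0365] yaw -8.1 z [ 0.0001 -0.0224 -0.9997] F [-0.1321  0.242  -0.4659] open 0.0145
[  1.8 -22. ]
```

View pics/w30.png

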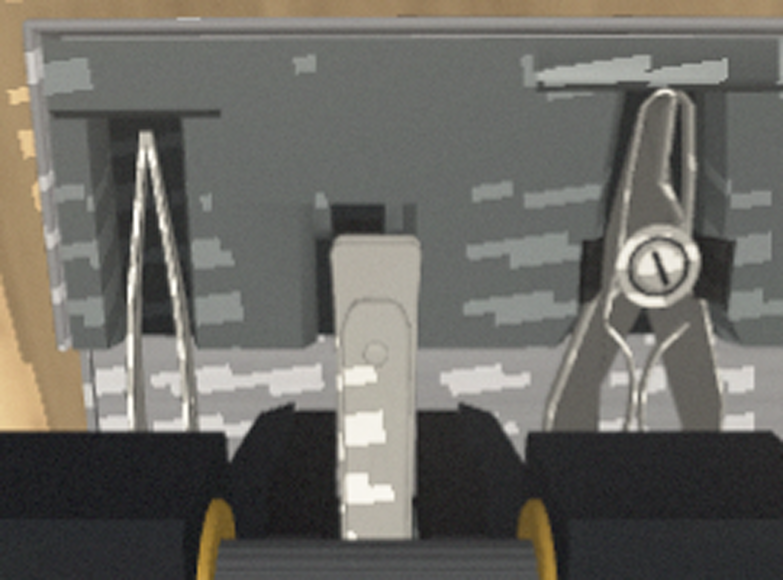

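```bash
python3 - <<'E'
from h import *
p=np.load("p30.npy",allow_pickle=True).item()
A=lambda u,v,z: cf(at_z(p,150+(u+.5)/2.9-.5,100+(v+.5)/2.9-.5,z))
print("mouth left",A(303,346,.019),"end",A(360,205,.019),"end LR",A(315,205,.019),A(417,205,.019),"trough",A(200,347,.019),A(480,347,.019))
print("pocket nip",A(581,260,.019),A(735,260,.019))
print("clip end",A(376,236,.040),A(331,240,.038),A(419,240,.038), "root",A(338,500,.04),A(415,500,.04))
E
```

```text
mouth left [-13.9 -35.9] end [-42.  -24.5] end LR [-42. -33.] [-42.  -13.7] trough [-13.6 -56.3] [-13.7  -0.8]
pocket nip [-31.4  18.1] [-31.5  48.1]
clip end [-40.1 -21.5] [-39.  -29.1] [-39.  -14.3] root [  8.8 -28.3] [  8.8 -14.3]
```

Request:
play_rows(
  deltas=[
    {"slide": [-0.002,0,0],"turn": 0,"fingers": -0.8},
    {"slide": [-0.001,0,-0.004],"turn": 0,"fingers": -0.8},
    {"slide": [0,0,-0.003],"turn": 0,"fingers": -0.8},
    {"slide": [0,0,0],"turn": 0,"fingers": -0.8},
  ],
)

```text
time_s: 38.45
tcp_pos: [0.4169, -0.1867, -0.0066]
eef_rot: [0.009, 0.755, 0.655, -0.007]
force: [0.6, -0.5, 0.0]
opening: 0.0146
```

```bash
python3 -c "
from h import *
s,M,tip=st();print(cf(tip))
p=camera('wrist');save(p,'w31.png',(150,100,420,300),2.9);np.save('p31.npy',p,allow_pickle=True)"
```

```text
t 38.45 tcp [ 0.4169 -0.1867 -0.0066] tip [ 0.4169 -0.1859  0.0293] yaw -8.1 z [ 0.0005 -0.0227 -0.9997] F [ 0.5933 -0.5088  0.0276] open 0.0146
[  2.5 -25. ]
```

View pics/w31.png

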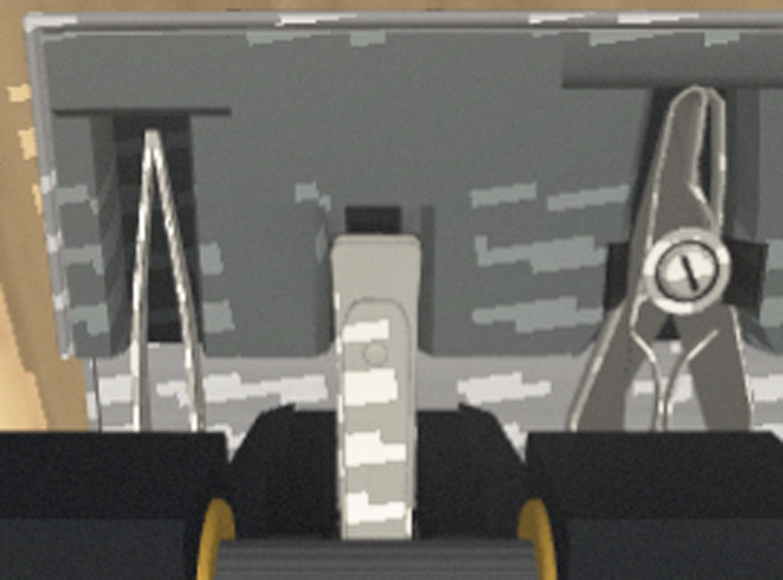

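```bash
python3 - <<'E'
from h import *
p=np.load("p31.npy",allow_pickle=True).item()
A=lambda u,v,z: cf(at_z(p,150+(u+.5)/2.9-.5,100+(v+.5)/2.9-.5,z))
print("end",A(375,206,.019),"trough",A(250,356,.019),A(480,356,.019),"LR",A(318,350,.019),A(434,350,.019))
print("clip end",A(376,236,.033),A(331,245,.032),A(419,245,.032))
E
```

```text
end [-42.2 -24.7] trough [-13.5 -48.4] [-13.6  -4.7] LR [-14.7 -35.5] [-14.7 -13.5]
clip end [-39.4 -24.6] [-37.7 -32.1] [-37.7 -17.4]
```

Request:
play_rows(
  deltas=[
    {"slide": [0,0,-0.003],"turn": 0,"fingers": -0.8},
    {"slide": [0,0,-0.003],"turn": 0,"fingers": -0.8},
    {"slide": [0,0,-0.002],"turn": 0,"fingers": -0.8},
  ],
)

```text
time_s: 38.75
tcp_pos: [0.4174, -0.187, -0.0147]
eef_rot: [0.009, 0.755, 0.655, -0.007]
force: [-0.5, -0.1, 1.5]
opening: 0.0144
```

Request:
play_rows(
  deltas=[
    {"slide": [0,0,-0.002],"turn": 0,"fingers": -0.8},
  ],
)

```text
time_s: 38.83
tcp_pos: [0.4176, -0.1872, -0.0167]
eef_rot: [0.01, 0.755, 0.656, -0.007]
force: [-2.6, 0.2, 5.7]
opening: 0.0144
```

```bash
python3 -c "
from h import *
s,M,tip=st();print(cf(tip))"
```

```text
t 38.83 tcp [ 0.4176 -0.1872 -0.0167] tip [ 0.4175 -0.1864  0.0193] yaw -8.1 z [ 0.0016 -0.0238 -0.9997] F [-2.6336  0.1962  5.6808] open 0.0144
[  2.9 -24.3]
```

Request:
play_rows(
  deltas=[
    {"slide": [-0.0003,0,-0.002],"turn": 0,"fingers": -0.8},
  ],
)

```text
time_s: 38.92
tcp_pos: [0.4175, -0.1874, -0.0186]
eef_rot: [0.01, 0.755, 0.655, -0.007]
force: [-0.8, -0.1, 4.4]
opening: 0.0143
```

Request:
play_rows(
  deltas=[
    {"slide": [-0.0003,0,-0.002],"turn": 0,"fingers": -0.8},
  ],
)

```text
time_s: 39.0
tcp_pos: [0.4177, -0.1877, -0.0196]
eef_rot: [0.01, 0.755, 0.656, -0.007]
force: [-7.8, 5.8, 31.7]
opening: 0.0146
```

Request:
play_rows(
  deltas=[
    {"slide": [0,0,0.001],"turn": 0,"fingers": -0.35},
    {"slide": [0,0,0],"turn": 0,"fingers": -0.35},
    {"slide": [0,0,0],"turn": 0,"fingers": -0.35},
    {"slide": [0,0,0.02],"turn": 0,"fingers": -0.35},
    {"slide": [0,0,0.02],"turn": 0,"fingers": -0.35},
    {"slide": [0,0.004,0.015],"turn": 0,"fingers": -1},
    {"slide": [0,0,0.008],"turn": 0,"fingers": -1},
    {"slide": [0,0,0],"turn": 0,"fingers": -1},
  ],
)

```text
time_s: 39.67
tcp_pos: [0.416, -0.1822, 0.0443]
eef_rot: [0.008, 0.755, 0.656, -0.007]
force: [0.2, 0.4, -0.0]
opening: 0.0108
```

```bash
python3 -c "
from h import *
s,M,tip=st();print(cf(tip))
p=camera('wrist');save(p,'w32.png',(100,80,400,330),2.6);np.save('p32.npy',p,allow_pickle=True)"
```

```text
t 39.67 tcp [ 0.416  -0.1822  0.0443] tip [ 0.416  -0.1815  0.0803] yaw -8.1 z [-0.0013 -0.0212 -0.9998] F [ 0.2202  0.4081 -0.0435] open 0.0108
[ -1.7 -26.5]
```

View pics/w32.png

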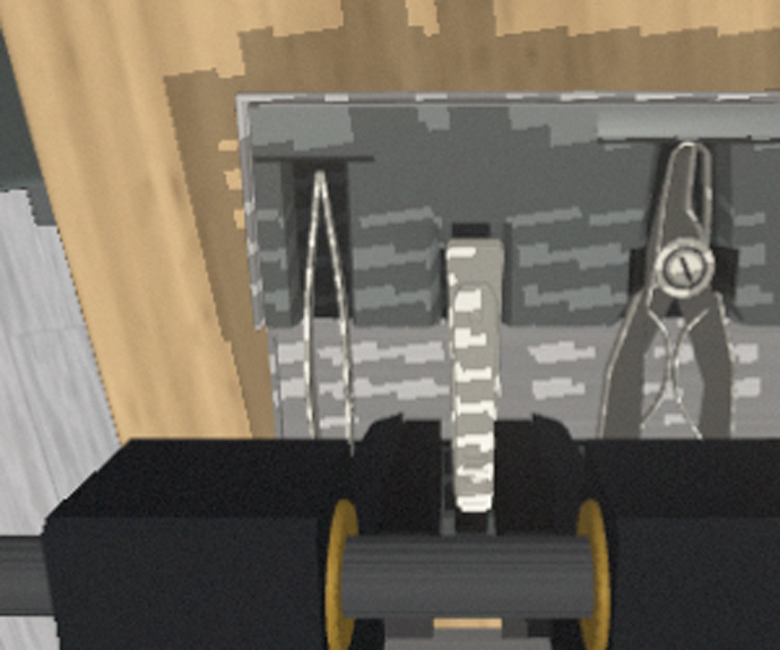

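```bash
python3 - <<'E'
from h import *
p=np.load("p32.npy",allow_pickle=True).item()
A=lambda u,v,z: cf(at_z(p,100+(u+.5)/2.6-.5,80+(v+.5)/2.6-.5,z))
print(A(475,240,.022),A(474,512,.022),"cut",A(475,224,.019),A(455,534,.019),A(443,330,.019),A(510,330,.019),"trough",A(300,326,.019))
E
```

```text
[-38.1 -23.9] [ 42.4 -23.7] cut [-41.9 -23.8] [ 51.4 -29.4] [-12.4 -32.6] [-12.5 -14. ] trough [-13.5 -72.3]
```

Request:
play_rows(
  deltas=[
    {"slide": [0.001,-0.001,-0.007],"turn": 0,"fingers": -1},
    {"slide": [0.001,-0.001,-0.014],"turn": 0,"fingers": -1},
    {"slide": [0,0,-0.016],"turn": 0,"fingers": -1},
    {"slide": [0,0,-0.008],"turn": 0,"fingers": -1},
    {"slide": [0,0,0],"turn": 0,"fingers": -1},
  ],
)

```text
time_s: 40.13
tcp_pos: [0.4162, -0.1836, -0.0076]
eef_rot: [0.006, 0.755, 0.655, -0.008]
force: [-1.0, -0.3, -1.0]
opening: 0.0002
```

```bash
python3 -c "
from h import *
s,M,tip=st();print(cf(tip))"
```

```text
t 40.13 tcp [ 0.4162 -0.1836 -0.0076] tip [ 0.4163 -0.1829  0.0284] yaw -8.1 z [-0.0041 -0.0191 -0.9998] F [-1.0153 -0.2663 -0.9712] open 0.0002
[ -0.4 -26. ]
```

Request:
play_rows(
  deltas=[
    {"slide": [0.001,0,-0.002],"turn": 0,"fingers": -1},
    {"slide": [0,0,-0.001],"turn": 0,"fingers": -1},
  ],
)

```text
time_s: 40.3
tcp_pos: [0.4171, -0.1838, -0.0092]
eef_rot: [0.004, 0.755, 0.655, -0.008]
force: [-6.0, 4.6, 26.0]
opening: 0.0002
```

Request:
play_rows(
  deltas=[
    {"slide": [0,0.001,-0.001],"turn": 0,"fingers": -1},
  ],
)

```text
time_s: 40.38
tcp_pos: [0.4175, -0.1837, -0.0089]
eef_rot: [0.005, 0.755, 0.656, -0.009]
force: [-6.3, -2.4, 14.0]
opening: 0.0005
```

Request:
play_rows(
  deltas=[
    {"slide": [0,0.001,-0.001],"turn": 0,"fingers": -1},
  ],
)

```text
time_s: 40.47
tcp_pos: [0.4177, -0.1838, -0.0087]
eef_rot: [0.005, 0.755, 0.656, -0.01]
force: [-6.1, -1.8, 11.0]
opening: 0.0004
```

```bash
python3 -c "
from h import *
s,M,tip=st();print(cf(tip))"
```

```text
t 40.47 tcp [ 0.4177 -0.1838 -0.0087] tip [ 0.4179 -0.183   0.0273] yaw -8.0 z [-0.0077 -0.0202 -0.9998] F [-6.1349 -1.7979 11.0451] open 0.0004
[ -0.5 -24.4]
```

Request:
play_rows(
  deltas=[
    {"slide": [0,0.0025,-0.0015],"turn": 0,"fingers": -1},
  ],
)

```text
time_s: 40.55
tcp_pos: [0.4181, -0.1834, -0.0087]
eef_rot: [0.006, 0.754, 0.656, -0.011]
force: [-7.3, -8.7, 14.7]
opening: 0.0005
```

Request:
play_rows(
  deltas=[
    {"slide": [0,0.0025,-0.0015],"turn": 0,"fingers": -1},
  ],
)

```text
time_s: 40.63
tcp_pos: [0.4185, -0.1834, -0.0087]
eef_rot: [0.008, 0.754, 0.657, -0.012]
force: [-7.2, -7.7, 13.9]
opening: 0.0003
```

```bash
python3 -c "
from h import *
s,M,tip=st();print(cf(tip))"
```

```text
t 40.63 tcp [ 0.4185 -0.1834 -0.0087] tip [ 0.4188 -0.1824  0.0273] yaw -7.9 z [-0.0075 -0.0278 -0.9996] F [-7.1509 -7.7283 13.917 ] open 0.0003
[ -1.2 -23.7]
```

Request:
play_rows(
  deltas=[
    {"slide": [-0.001,-0.001,0.012],"turn": 0,"fingers": -0.35},
    {"slide": [-0.001,-0.001,0.006],"turn": 0,"fingers": -0.35},
    {"slide": [0,0,0.002],"turn": 0,"fingers": -0.35},
    {"slide": [0,0,0],"turn": 0,"fingers": -0.35},
  ],
)

```text
time_s: 40.97
tcp_pos: [0.4168, -0.1866, 0.0129]
eef_rot: [0.009, 0.754, 0.657, -0.012]
force: [0.7, 0.3, -0.0]
opening: 0.0253
```

```bash
python3 -c "
from h import *
s,M,tip=st();print(cf(tip))
p=camera('wrist');save(p,'w33.png',(150,100,420,330),2.6);np.save('p33.npy',p,allow_pickle=True)"
```

```text
t 40.97 tcp [ 0.4168 -0.1866  0.0129] tip [ 0.417  -0.1855  0.0488] yaw -7.9 z [-0.0069 -0.0292 -0.9995] F [ 0.6709  0.2887 -0.0017] open 0.0253
[  2.1 -24.9]
```

View pics/w33.png

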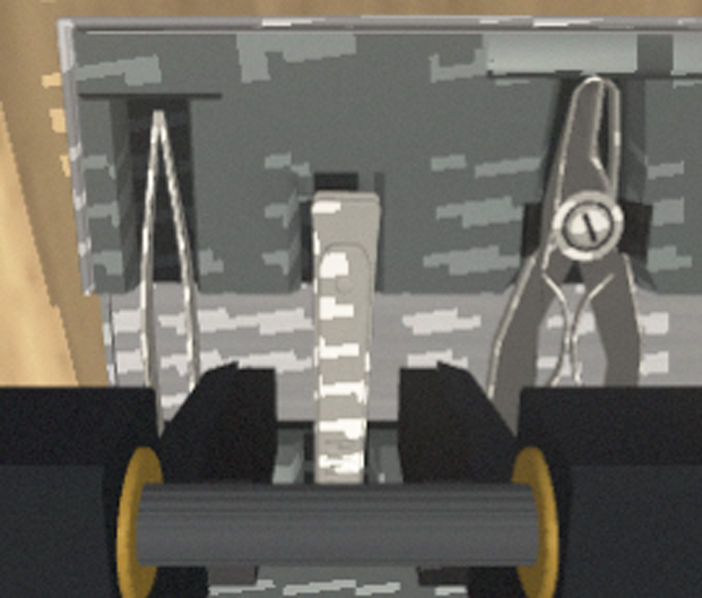

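```bash
python3 - <<'E'
from h import *
p=np.load("p33.npy",allow_pickle=True).item()
A=lambda u,v,z: cf(at_z(p,150+(u+.5)/2.6-.5,100+(v+.5)/2.6-.5,z))
print("end",A(340,173,.019),"gap",A(313,180,.015),A(358,180,.015),"mouth",A(288,285,.019),A(384,180,.019),"trough",A(250,293,.019),A(450,293,.019))
print("clip end",A(346,192,.022),"LR",A(313,200,.022),A(379,200,.022),"LRlow",A(315,380,.022),A(369,380,.022))
print("nip pocket",A(525,215,.019),A(652,215,.019))
p=np.load("p31.npy",allow_pickle=True).item()
A=lambda u,v,z: cf(at_z(p,150+(u+.5)/2.9-.5,100+(v+.5)/2.9-.5,z))
print("p31 gap",A(346,210,.015),A(401,210,.015),"mouth R",A(434,215,.019),A(434,350,.019),"nip pocket",A(606,255,.019),A(766,255,.019))
im=p["pixels"][:,:,::-1]
cv2.imwrite("pics/z31.png",cv2.resize(im[155:235,240:320],None,fx=7,fy=7,interpolation=cv2.INTER_CUBIC))
p=np.load("p33.npy",allow_pickle=True).item();im=p["pixels"][:,:,::-1]
cv2.imwrite("pics/z33.png",cv2.resize(im[155:295,240:320],None,fx=5,fy=5,interpolation=cv2.INTER_CUBIC))
E
```

```text
end [-42. -24.] gap [-39.8 -30.3] [-39.8 -19.8] mouth [-15.5 -36.1] [-40.5 -14.1] trough [-13.5 -45.1] [-13.8   2.2]
clip end [-38.2 -22.7] LR [-36.4 -30.1] [-36.5 -15.3] LRlow [  7.4 -29.7] [  7.3 -16.7]
nip pocket [-32.7  18.5] [-32.9  47.8]
p31 gap [-40.8 -30.1] [-40.8 -19.9] mouth R [-40.6 -14. ] [-14.7 -13.5] nip pocket [-33.2  17.9] [-33.3  47.7]
```

View pics/z31.png

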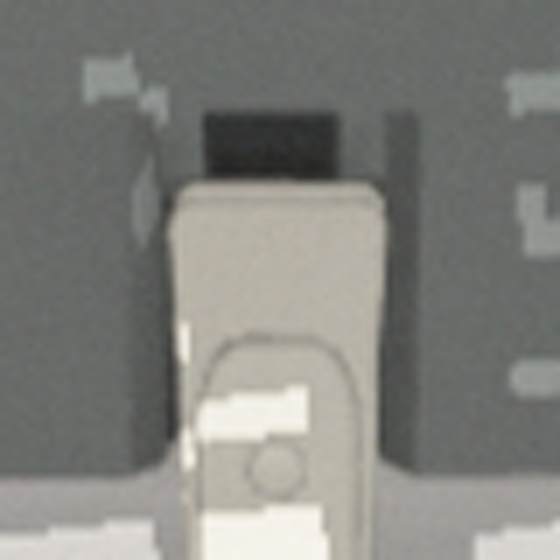

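View pics/z33.png

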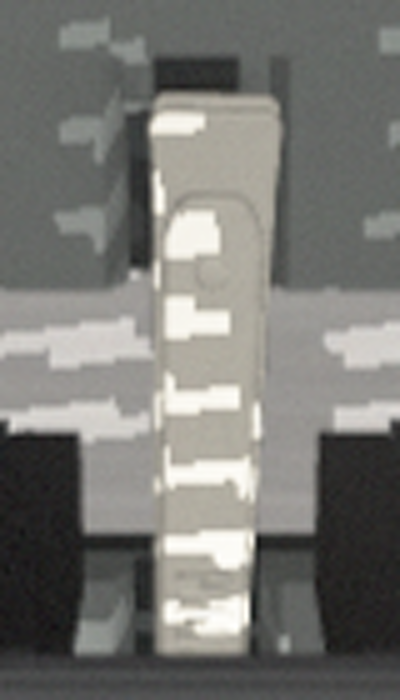

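Request:
play_rows(
  deltas=[
    {"slide": [0.001,0,-0.006],"turn": 0,"fingers": -0.35},
    {"slide": [0.001,0,-0.009],"turn": 0,"fingers": -0.35},
    {"slide": [0,0,-0.008],"turn": 0,"fingers": -0.35},
    {"slide": [0,0,-0.004],"turn": 0,"fingers": -0.35},
    {"slide": [0,0,0],"turn": 0,"fingers": -0.35},
  ],
)

```text
time_s: 41.43
tcp_pos: [0.4176, -0.185, -0.0192]
eef_rot: [0.007, 0.754, 0.657, -0.012]
force: [-0.0, 0.7, 0.0]
opening: 0.0287
```

```bash
python3 -c "
from h import *
s,M,tip=st();print(cf(tip))"
```

```text
t 41.43 tcp [ 0.4176 -0.185  -0.0192] tip [ 0.4179 -0.184   0.0167] yaw -7.9 z [-0.0095 -0.0267 -0.9996] F [-0.044   0.7187  0.021 ] open 0.0287
[  0.5 -24.2]
```

Request:
play_rows(
  deltas=[
    {"slide": [0,0,0],"turn": 0,"fingers": -0.6},
    {"slide": [0,0,0],"turn": 0,"fingers": -0.8},
    {"slide": [0,0,0],"turn": 0,"fingers": -0.8},
    {"slide": [0,0,0],"turn": 0,"fingers": -0.8},
    {"slide": [0,0,0.004],"turn": 0,"fingers": -0.8},
    {"slide": [-0.001,0.0015,0.003],"turn": 0,"fingers": -0.8},
    {"slide": [0,0,0],"turn": 0,"fingers": -0.8},
  ],
  squeeze=25,
)

```text
time_s: 42.02
tcp_pos: [0.4157, -0.1826, -0.0127]
eef_rot: [0.006, 0.754, 0.657, -0.013]
force: [0.5, -0.0, -1.4]
opening: 0.0148
```

```bash
python3 -c "
from h import *
s,M,tip=st();print(cf(tip))
p=camera('wrist');np.save('p34.npy',p,allow_pickle=True);im=p['pixels'][:,:,::-1]
cv2.imwrite('pics/z34.png',cv2.resize(im[155:260,220:340],None,fx=6,fy=6,interpolation=cv2.INTER_CUBIC))"
```

```text
t 42.02 tcp [ 0.4157 -0.1826 -0.0127] tip [ 0.4161 -0.1817  0.0233] yaw -7.9 z [-0.0118 -0.0249 -0.9996] F [ 0.5342 -0.0229 -1.4257] open 0.0148
[ -1.5 -26.4]
```

View pics/z34.png

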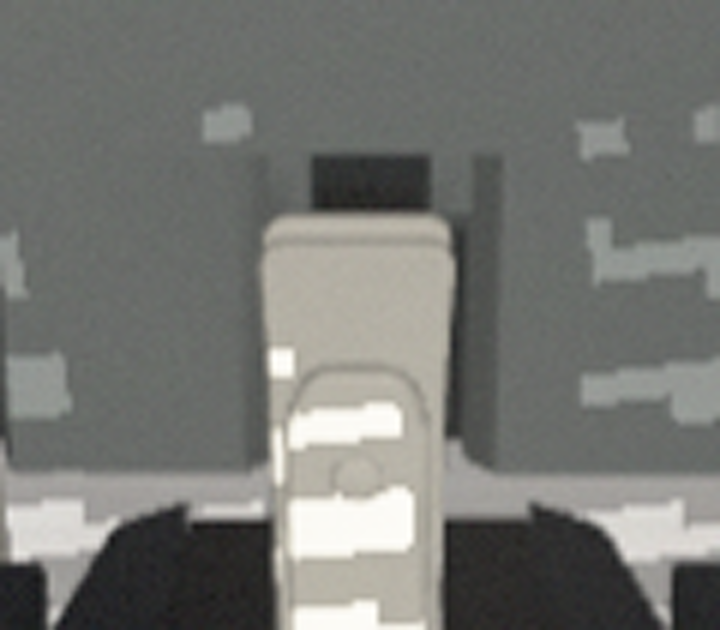

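```bash
python3 - <<'E'
from h import *
p=np.load("p34.npy",allow_pickle=True).item()
A=lambda u,v,z: cf(at_z(p,220+(u+.5)/6-.5,155+(v+.5)/6-.5,z))
print("gap",A(312,165,.015),A(431,165,.015),"mouth",A(247,440,.019),A(500,440,.019),A(500,165,.019),"end",A(371,157,.019),"trough",A(100,470,.019),A(600,470,.019))
zu=.0233-.0017
print("clip",A(359,214,zu+.006),"LR",A(264,250,zu+.006),A(455,250,zu+.006))
E
```

```text
gap [-40.5 -30.1] [-40.6 -19.8] mouth [-16.5 -35.8] [-16.7 -13.3] [-41.5 -14. ] end [-42.1 -25. ] trough [-13.5 -49. ] [-13.9  -4.3]
clip [-39.1 -25.9] LR [-36.  -33.6] [-36.2 -18.1]
```

Request:
play_rows(
  deltas=[
    {"slide": [0.0008,0.0003,-0.002],"turn": 0,"fingers": -0.8},
    {"slide": [0,0,-0.002],"turn": 0,"fingers": -0.8},
    {"slide": [0,0,-0.0015],"turn": 0,"fingers": -0.8},
  ],
)

```text
time_s: 42.32
tcp_pos: [0.4174, -0.183, -0.0177]
eef_rot: [0.007, 0.754, 0.657, -0.012]
force: [0.8, -0.0, -0.7]
opening: 0.0144
```

```bash
python3 -c "
from h import *
s,M,tip=st();print(cf(tip))
p=camera('wrist');np.save('p35.npy',p,allow_pickle=True);im=p['pixels'][:,:,::-1]
cv2.imwrite('pics/z35.png',cv2.resize(im[155:260,220:340],None,fx=6,fy=6,interpolation=cv2.INTER_CUBIC))"
```

```text
t 42.32 tcp [ 0.4174 -0.183  -0.0177] tip [ 0.4178 -0.182   0.0182] yaw -7.9 z [-0.0096 -0.0266 -0.9996] F [ 0.8112 -0.0231 -0.728 ] open 0.0144
[ -1.5 -24.7]
```

View pics/z35.png

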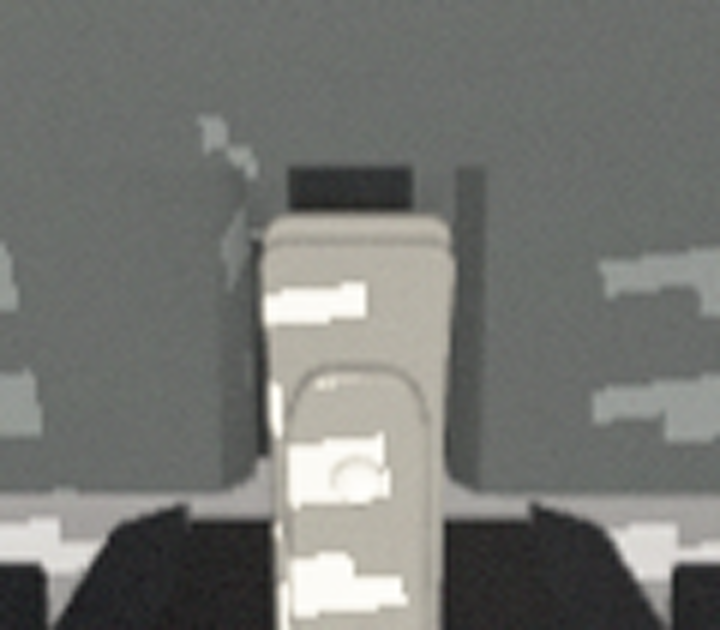

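Request:
play_rows(
  deltas=[
    {"slide": [-0.0007,0,-0.001],"turn": 0,"fingers": -0.8},
    {"slide": [-0.0002,0,-0.0015],"turn": 0,"fingers": -0.8},
  ],
)

```text
time_s: 42.53
tcp_pos: [0.4162, -0.1828, -0.0209]
eef_rot: [0.006, 0.754, 0.657, -0.012]
force: [0.5, 1.0, 7.2]
opening: 0.015
```

Request:
play_rows(
  deltas=[
    {"slide": [-0.0002,0,-0.0015],"turn": 0,"fingers": -0.8},
  ],
)

```text
time_s: 42.62
tcp_pos: [0.4163, -0.1829, -0.0215]
eef_rot: [0.006, 0.754, 0.657, -0.012]
force: [-8.2, 8.0, 35.6]
opening: 0.0148
```

Request:
play_rows(
  deltas=[
    {"slide": [-0.0002,0,-0.0015],"turn": 0,"fingers": -0.8},
  ],
)

```text
time_s: 42.7
tcp_pos: [0.4163, -0.1828, -0.0215]
eef_rot: [0.006, 0.754, 0.657, -0.013]
force: [-7.7, 7.0, 32.0]
opening: 0.0146
```

```bash
python3 -c "
from h import *
s,M,tip=st();print(cf(tip))"
```

```text
t 42.7 tcp [ 0.4163 -0.1828 -0.0215] tip [ 0.4167 -0.1819  0.0144] yaw -7.9 z [-0.0111 -0.0253 -0.9996] F [-7.7285  6.9862 31.9672] open 0.0146
[ -1.4 -25.8]
```

Request:
play_rows(
  deltas=[
    {"slide": [0,0,0.001],"turn": 0,"fingers": -0.35},
    {"slide": [0,0,0],"turn": 0,"fingers": -0.35},
    {"slide": [0,0,0],"turn": 0,"fingers": -0.35},
    {"slide": [0,0,0.018],"turn": 0,"fingers": -0.35},
    {"slide": [0,0,0.012],"turn": 0,"fingers": -0.35},
    {"slide": [0,0,0.005],"turn": 0,"fingers": -0.35},
    {"slide": [0,0,0],"turn": 0,"fingers": -0.35},
  ],
)

```text
time_s: 43.28
tcp_pos: [0.4155, -0.1824, 0.0146]
eef_rot: [0.005, 0.754, 0.657, -0.013]
force: [-0.0, 0.5, -0.1]
opening: 0.0286
```

```bash
python3 -c "
from h import *
s,M,tip=st();print(cf(tip))
p=camera('wrist');np.save('p36.npy',p,allow_pickle=True);im=p['pixels'][:,:,::-1]
cv2.imwrite('pics/z36.png',cv2.resize(im[145:320,220:340],None,fx=4.5,fy=4.5,interpolation=cv2.INTER_CUBIC))"
```

```text
t 43.28 tcp [ 0.4155 -0.1824  0.0146] tip [ 0.416  -0.1815  0.0506] yaw -7.9 z [-0.0128 -0.0241 -0.9996] F [-0.035   0.4835 -0.1329] open 0.0286
[ -1.7 -26.6]
```

View pics/z36.png

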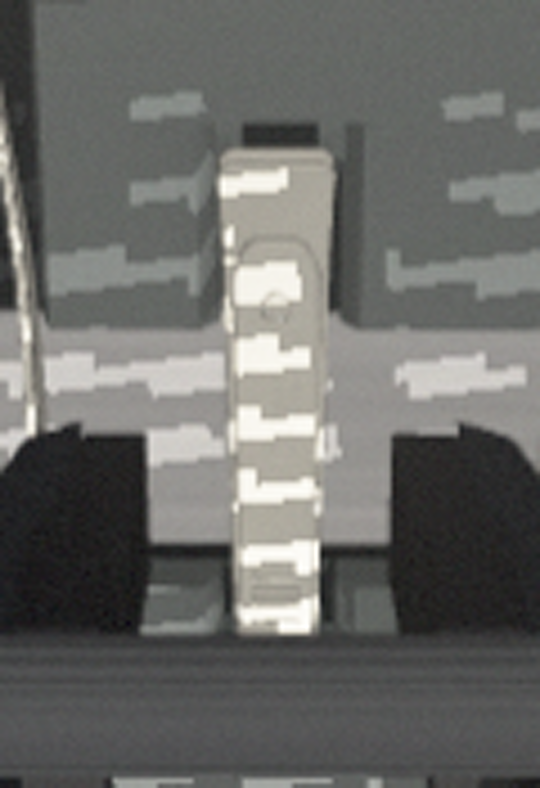

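Request:
play_rows(
  deltas=[
    {"slide": [0.001,-0.001,0],"turn": 0,"fingers": -1},
    {"slide": [0.0005,-0.001,-0.004],"turn": 0,"fingers": -1},
    {"slide": [0,0,-0.007],"turn": 0,"fingers": -1},
    {"slide": [0,0,-0.007],"turn": 0,"fingers": -1},
    {"slide": [0,0,-0.001],"turn": 0,"fingers": -1},
    {"slide": [0,0,0],"turn": 0,"fingers": -1},
  ],
)

```text
time_s: 43.83
tcp_pos: [0.4163, -0.1841, -0.0087]
eef_rot: [0.004, 0.754, 0.657, -0.013]
force: [-2.3, 2.2, 17.6]
opening: 0.0002
```

```bash
python3 -c "
from h import *
s,M,tip=st();print(cf(tip))"
```

```text
t 43.83 tcp [ 0.4163 -0.1841 -0.0087] tip [ 0.4168 -0.1833  0.0272] yaw -7.9 z [-0.0148 -0.0224 -0.9996] F [-2.3426  2.2224 17.5623] open 0.0002
[ -0.  -25.4]
```

Request:
play_rows(
  deltas=[
    {"slide": [0.0003,0,-0.0015],"turn": 0,"fingers": -1},
  ],
)

```text
time_s: 43.92
tcp_pos: [0.4169, -0.1842, -0.0093]
eef_rot: [0.003, 0.754, 0.657, -0.013]
force: [-11.1, 7.1, 41.6]
opening: 0.0004
```

Request:
play_rows(
  deltas=[
    {"slide": [0,0,-0.002],"turn": 0,"fingers": -1},
  ],
)

```text
time_s: 44.0
tcp_pos: [0.4171, -0.1842, -0.0095]
eef_rot: [0.002, 0.754, 0.657, -0.013]
force: [-12.2, 9.1, 46.1]
opening: 0.0004
```

```bash
python3 -c "
from h import *
s,M,tip=st();print(cf(tip))"
```

```text
t 44.0 tcp [ 0.4171 -0.1842 -0.0095] tip [ 0.4177 -0.1835  0.0265] yaw -7.9 z [-0.0169 -0.0211 -0.9996] F [-12.2075   9.0878  46.1313] open 0.0004
[ -0.  -24.6]
```

The clipper won't go in even at 46 N, so something rigid is blocking it. In the earlier pictures the clipper cutout runs from about x = -43 to +56, so its middle is at x ≈ +6 (the trough centre), not 0 as I had assumed. I'll check that, check where the nippers sit, and then regrasp.

Request:
play_rows(
  deltas=[
    {"slide": [-0.0005,0,0.01],"turn": 0,"fingers": -0.35},
    {"slide": [-0.0005,0,0.008],"turn": 0,"fingers": -0.35},
    {"slide": [0,0,0.004],"turn": 0,"fingers": -0.35},
    {"slide": [0,0,0],"turn": 0,"fingers": -0.35},
  ],
)

```text
time_s: 44.33
tcp_pos: [0.4156, -0.1837, 0.0127]
eef_rot: [0.001, 0.754, 0.657, -0.014]
force: [0.3, 0.2, 0.5]
opening: 0.0248
```

```bash
python3 - <<'E'
from h import *
s,M,tip=st();print(cf(tip))
p=np.load("p14.npy",allow_pickle=True).item()
A=lambda u,v,z: cf(at_z(p,165+(u+.5)/4.6-.5,95+(v+.5)/4.6-.5,z))
print("p14 clip cut",A(307,176,.019),A(322,548,.019),"lip blocks",A(307,210,.019),A(322,515,.019),"tip end",A(538,86,.019))
p=np.load("p36.npy",allow_pickle=True).item();save(p,"w36.png",None,1.4)
E
```

```text
t 44.33 tcp [ 0.4156 -0.1837  0.0127] tip [ 0.4162 -0.183   0.0487] yaw -7.9 z [-0.0187 -0.0198 -0.9996] F [0.2895 0.1768 0.5398] open 0.0248
[ -0.2 -26.1]
p14 clip cut [-41.8 -24.1] [ 54.2 -23.8] lip blocks [-33.6 -24.4] [ 45.2 -23.5] tip end [-63.3  33.1]
```

View pics/w36.png

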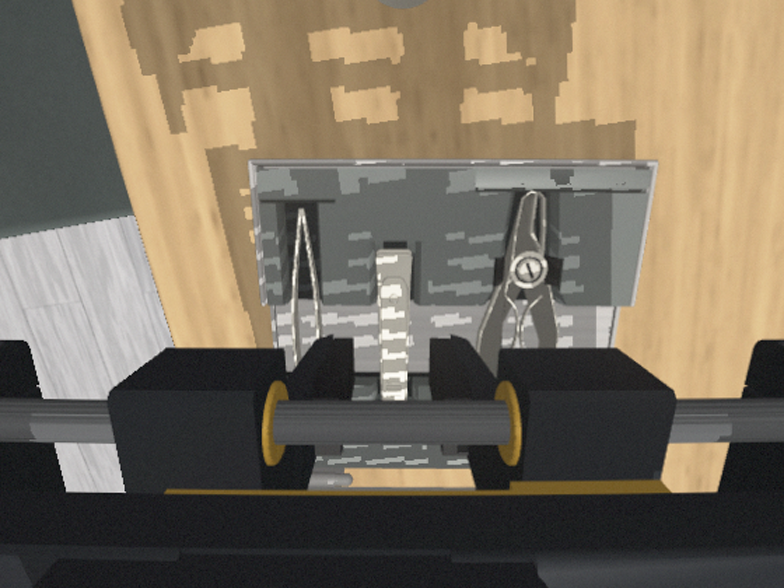

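```bash
python3 - <<'E'
from h import *
p=np.load("p36.npy",allow_pickle=True).item()
A=lambda u,v,z: cf(at_z(p,(u+.5)/1.4-.5,(v+.5)/1.4-.5,z))
print("pivot",A(529,269,.021),A(529,269,.026),"tip",A(535,192,.018),"cut end",A(560,190,.019),"pocket",A(497,275,.019),A(562,275,.019),"trough",A(450,304,.019),"clip end",A(395,249,.024))
E
```

```text
pivot [-30.9  32.7] [-32.1  31.1] tip [-63.1  33. ] cut end [-64.  43.] pocket [-27.7  19.7] [-27.9  48.1] trough [-14.2  -0.2] clip end [-39.7 -24.9]
```

Request:
play_rows(
  deltas=[
    {"slide": [0.001,0,-0.006],"turn": 0,"fingers": -0.35},
    {"slide": [0,0,-0.01],"turn": 0,"fingers": -0.35},
    {"slide": [0,0,-0.009],"turn": 0,"fingers": -0.35},
    {"slide": [0,0,-0.004],"turn": 0,"fingers": -0.35},
    {"slide": [0,0,0],"turn": 0,"fingers": -0.35},
    {"slide": [0,0,0],"turn": 0,"fingers": -0.7},
    {"slide": [0,0,0],"turn": 0,"fingers": -0.8},
    {"slide": [0,0,0],"turn": 0,"fingers": -0.8},
  ],
)

```text
time_s: 45.0
tcp_pos: [0.4146, -0.1819, -0.0232]
eef_rot: [-0.001, 0.754, 0.657, -0.014]
force: [2.6, 1.2, -1.4]
opening: 0.0147
```

Request:
play_rows(
  deltas=[
    {"slide": [0,0,0],"turn": 0,"fingers": -0.8},
    {"slide": [0,0,0.005],"turn": 0,"fingers": -0.8},
    {"slide": [0,0,0.004],"turn": 0,"fingers": -0.8},
    {"slide": [-0.0005,-0.003,0],"turn": 0,"fingers": -0.8},
    {"slide": [-0.0005,-0.002,0],"turn": 0,"fingers": -0.8},
    {"slide": [0,0,0],"turn": 0,"fingers": -0.8},
  ],
)

```text
time_s: 45.5
tcp_pos: [0.414, -0.188, -0.012]
eef_rot: [-0.0, 0.754, 0.657, -0.014]
force: [0.8, 0.1, -0.6]
opening: 0.0149
```

```bash
python3 -c "
from h import *
s,M,tip=st();print(cf(tip))
p=camera('wrist');np.save('p37.npy',p,allow_pickle=True);im=p['pixels'][:,:,::-1]
cv2.imwrite('pics/z37.png',cv2.resize(im[145:260,220:340],None,fx=6,fy=6,interpolation=cv2.INTER_CUBIC))"
```

```text
t 45.5 tcp [ 0.414 -0.188 -0.012] tip [ 0.4148 -0.1873  0.024 ] yaw -7.9 z [-0.0214 -0.0176 -0.9996] F [ 0.843   0.1347 -0.6492] open 0.0149
[  4.2 -26.9]
```

View pics/z37.png

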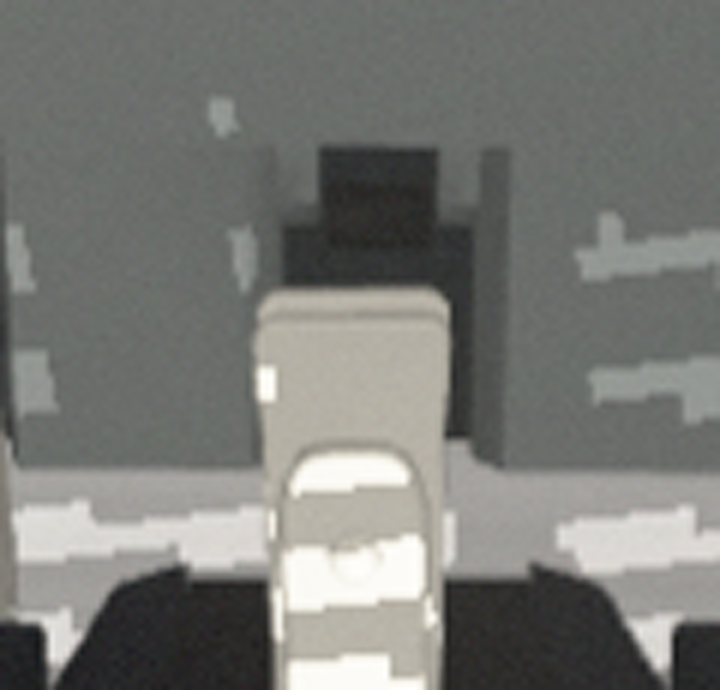

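```bash
python3 - <<'E'
from h import *
p=np.load("p37.npy",allow_pickle=True).item()
A=lambda u,v,z: cf(at_z(p,220+(u+.5)/6-.5,145+(v+.5)/6-.5,z))
print("gap",A(320,165,.015),A(437,165,.015),"floor",A(283,240,.01),A(473,240,.01),"wideend",A(378,225,.010),A(378,215,.01),"mouth",A(510,300,.019),"end",A(378,148,.019),"trough",A(100,466,.019),A(600,466,.019))
for z in(.0225,.026): print("clip",A(352,289,z),"LR",A(257,340,z),A(448,340,z))
E
```

```text
gap [-40.  -30.1] [-40.1 -19.9] floor [-32.3 -33.7] [-32.5 -16.4] wideend [-33.8 -25.1] [-34.7 -25.1] mouth [-29.1 -13.5] end [-42.1 -25.1] trough [-13.5 -49.6] [-14.   -5.1]
clip [-30.7 -27.1] LR [-26.2 -35.2] [-26.4 -18.9]
clip [-31.5 -27. ] LR [-27.1 -34.9] [-27.3 -19.1]
```

Request:
play_rows(
  deltas=[
    {"slide": [0.0012,0.0006,0],"turn": 0,"fingers": -0.8},
    {"slide": [0.0012,0.0006,-0.002],"turn": 0,"fingers": -0.8},
    {"slide": [0,0,-0.002],"turn": 0,"fingers": -0.8},
    {"slide": [0,0,0],"turn": 0,"fingers": -0.8},
  ],
)

```text
time_s: 45.88
tcp_pos: [0.4162, -0.1865, -0.0166]
eef_rot: [-0.001, 0.754, 0.657, -0.014]
force: [-0.4, -0.3, -0.6]
opening: 0.0144
```

```bash
python3 -c "
from h import *
s,M,tip=st();print(cf(tip))
p=camera('wrist');np.save('p38.npy',p,allow_pickle=True);im=p['pixels'][:,:,::-1]
cv2.imwrite('pics/z38.png',cv2.resize(im[145:260,220:340],None,fx=6,fy=6,interpolation=cv2.INTER_CUBIC))"
```

```text
t 45.88 tcp [ 0.4162 -0.1865 -0.0166] tip [ 0.417  -0.1859  0.0194] yaw -7.9 z [-0.0218 -0.0171 -0.9996] F [-0.4048 -0.2582 -0.5913] open 0.0144
[  2.5 -24.9]
```

View pics/z38.png

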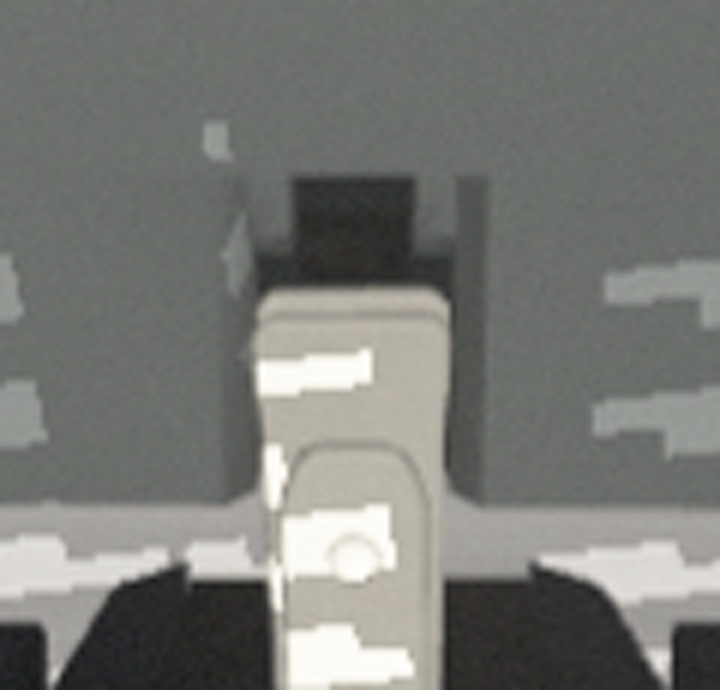

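```bash
python3 - <<'E'
from h import *
p=np.load("p38.npy",allow_pickle=True).item()
A=lambda u,v,z: cf(at_z(p,220+(u+.5)/6-.5,145+(v+.5)/6-.5,z))
for z in (.01,.012): print("floor end",A(355,252,z),A(355,260,z))
print("trough",A(100,505,.019),A(600,505,.019),"mouth",A(355,176,.019))
for z in(.026,.0285): print("clip top edge",A(352,288,z),"crease",A(352,315,z),"LR",A(255,340,z),A(450,340,z))
E
```

```text
floor end [-33.9 -25. ] [-33.2 -25. ]
floor end [-34.4 -24.9] [-33.6 -24.9]
trough [-13.2 -46.9] [-13.7  -3.5] mouth [-42.2 -24.8]
clip top edge [-34.4 -24.9] crease [-32.2 -24.9] LR [-30.  -32.7] [-30.2 -17. ]
clip top edge [-35.  -24.8] crease [-32.8 -24.8] LR [-30.7 -32.5] [-30.8 -17.1]
```

Request:
play_rows(
  deltas=[
    {"slide": [-0.0003,-0.0008,-0.002],"turn": 0,"fingers": -0.8},
    {"slide": [-0.0002,0,-0.003],"turn": 0,"fingers": -0.8},
  ],
)

```text
time_s: 46.1
tcp_pos: [0.416, -0.1874, -0.0215]
eef_rot: [-0.0, 0.754, 0.657, -0.014]
force: [0.0, 2.4, 2.1]
opening: 0.0149
```

Request:
play_rows(
  deltas=[
    {"slide": [-0.0002,0,-0.002],"turn": 0,"fingers": -0.8},
  ],
)

```text
time_s: 46.18
tcp_pos: [0.4157, -0.187, -0.0239]
eef_rot: [-0.001, 0.754, 0.657, -0.014]
force: [1.4, 2.8, 1.9]
opening: 0.0151
```

Request:
play_rows(
  deltas=[
    {"slide": [-0.0002,0,-0.002],"turn": 0,"fingers": -0.8},
  ],
)

```text
time_s: 46.27
tcp_pos: [0.416, -0.1869, -0.0258]
eef_rot: [-0.001, 0.754, 0.657, -0.013]
force: [-0.9, 6.3, 17.4]
opening: 0.0148
```

```bash
python3 -c "
from h import *
s,M,tip=st();print(cf(tip))"
```

```text
t 46.27 tcp [ 0.416  -0.1869 -0.0258] tip [ 0.4168 -0.1863  0.0102] yaw -7.9 z [-0.0207 -0.0166 -0.9996] F [-0.8789  6.3159 17.3739] open 0.0148
[  3.  -25.1]
```

Request:
play_rows(
  deltas=[
    {"slide": [0,0,0],"turn": 0,"fingers": -0.35},
    {"slide": [0,0,0],"turn": 0,"fingers": -0.35},
    {"slide": [0,0,0],"turn": 0,"fingers": -0.35},
    {"slide": [0,0,0.018],"turn": 0,"fingers": -0.35},
    {"slide": [0,0,0.012],"turn": 0,"fingers": -0.35},
    {"slide": [0,0,0.005],"turn": 0,"fingers": -0.8},
    {"slide": [0,0,0],"turn": 0,"fingers": -1},
    {"slide": [0,0,0],"turn": 0,"fingers": -1},
  ],
)

```text
time_s: 46.93
tcp_pos: [0.4146, -0.1868, 0.0087]
eef_rot: [-0.002, 0.754, 0.657, -0.014]
force: [0.8, 0.5, 0.3]
opening: 0.0107
```

```bash
python3 -c "
from h import *
s,M,tip=st();print(cf(tip))
p=camera('wrist');np.save('p39.npy',p,allow_pickle=True);im=p['pixels'][:,:,::-1]
cv2.imwrite('pics/z39.png',cv2.resize(im[145:320,220:340],None,fx=4.5,fy=4.5,interpolation=cv2.INTER_CUBIC))"
```

```text
t 46.93 tcp [ 0.4146 -0.1868  0.0087] tip [ 0.4154 -0.1862  0.0447] yaw -7.9 z [-0.0233 -0.016  -0.9996] F [0.7593 0.5291 0.3049] open 0.0107
[  3.  -26.4]
```

View pics/z39.png

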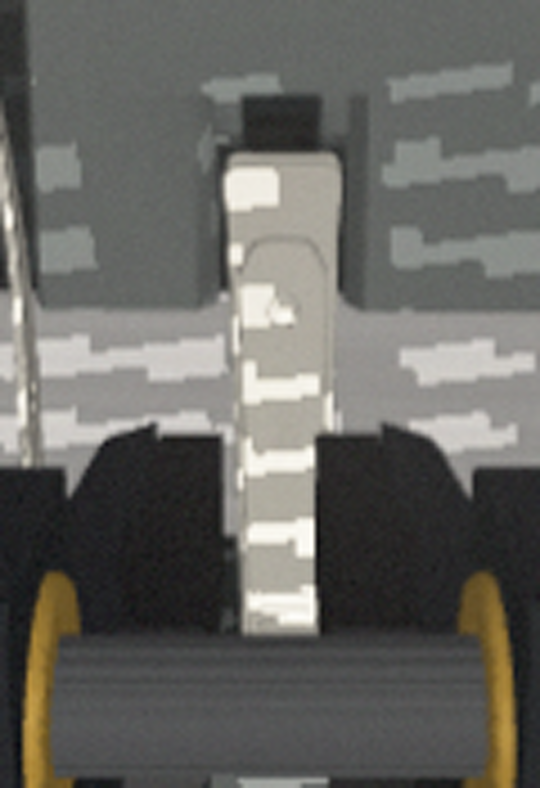

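Request:
play_rows(
  deltas=[
    {"slide": [0.0005,-0.0015,-0.004],"turn": 0,"fingers": -1},
    {"slide": [0.0005,-0.001,-0.006],"turn": 0,"fingers": -1},
    {"slide": [0,0,-0.004],"turn": 0,"fingers": -1},
    {"slide": [0,0,-0.001],"turn": 0,"fingers": -1},
  ],
)

```text
time_s: 47.32
tcp_pos: [0.4148, -0.189, -0.0093]
eef_rot: [-0.003, 0.754, 0.657, -0.014]
force: [0.3, -0.1, 0.8]
opening: 0.0004
```

Request:
play_rows(
  deltas=[
    {"slide": [0,0,-0.0015],"turn": 0,"fingers": -1},
  ],
)

```text
time_s: 47.4
tcp_pos: [0.4145, -0.1888, -0.0116]
eef_rot: [-0.003, 0.754, 0.657, -0.014]
force: [1.1, 2.0, 8.8]
opening: 0.0002
```

Request:
play_rows(
  deltas=[
    {"slide": [0,0,-0.0015],"turn": 0,"fingers": -1},
  ],
)

```text
time_s: 47.48
tcp_pos: [0.4145, -0.1888, -0.0134]
eef_rot: [-0.003, 0.754, 0.657, -0.014]
force: [-0.4, 0.6, 1.3]
opening: 0.0002
```

```bash
python3 -c "
from h import *
s,M,tip=st();print(cf(tip))"
```

```text
t 47.48 tcp [ 0.4145 -0.1888 -0.0134] tip [ 0.4155 -0.1883  0.0226] yaw -7.9 z [-0.0259 -0.0137 -0.9996] F [-0.4146  0.5537  1.2935] open 0.0002
[  5.1 -26.1]
```

Request:
play_rows(
  deltas=[
    {"slide": [0.0005,0,-0.0015],"turn": 0,"fingers": -1},
  ],
)

```text
time_s: 47.57
tcp_pos: [0.4148, -0.1889, -0.0138]
eef_rot: [-0.004, 0.754, 0.657, -0.015]
force: [-14.1, 6.8, 44.7]
opening: 0.0005
```

Request:
play_rows(
  deltas=[
    {"slide": [0,0,-0.001],"turn": 0,"fingers": -1},
  ],
)

```text
time_s: 47.65
tcp_pos: [0.4146, -0.1889, -0.0136]
eef_rot: [-0.005, 0.754, 0.657, -0.015]
force: [-5.3, 4.4, 19.3]
opening: 0.0004
```

```bash
python3 -c "
from h import *
s,M,tip=st();print(cf(tip))"
```

```text
t 47.65 tcp [ 0.4146 -0.1889 -0.0136] tip [ 0.4157 -0.1884  0.0224] yaw -7.9 z [-0.0291 -0.0128 -0.9995] F [-5.2564  4.4465 19.3275] open 0.0004
[  5.2 -25.8]
```

Both tools are home: the pivot stopped at 21 mm, the handles at 18.4 mm and the clipper top at 22.3 mm, and each snapped past its lips. I'll rise and check from above before closing the lid.

Request:
play_rows(
  deltas=[
    {"slide": [0,0,0.04],"turn": 0,"fingers": -1},
    {"slide": [0,0,0.041],"turn": 0,"fingers": -1},
    {"slide": [0,0,0.041],"turn": 0,"fingers": -1},
    {"slide": [0,0,0.035],"turn": 0,"fingers": -1},
    {"slide": [0,0,0.025],"turn": 0,"fingers": -1},
    {"slide": [0,-0.01,0.012],"turn": 0,"fingers": -1},
    {"slide": [0.002,-0.02,0.004],"turn": 0,"fingers": -1},
    {"slide": [0.002,-0.03,0],"turn": 0,"fingers": -1},
  ],
)

```text
time_s: 48.32
tcp_pos: [0.4131, -0.2419, 0.1897]
eef_rot: [-0.011, 0.752, 0.659, -0.016]
force: [1.0, 0.7, -0.0]
opening: 0.0006
```

```bash
python3 -c "
from h import *
s,M,tip=st();print(cf(tip))
p=camera('wrist');np.save('p40.npy',p,allow_pickle=True);save(p,'w40.png',None,1.4)
p=camera('side');save(p,'s40.png',(150,150,300,260),5)"
```

```text
t 48.32 tcp [ 0.4131 -0.2419  0.1897] tip [ 0.4145 -0.2417  0.2257] yaw -7.5 z [-0.0393 -0.0041 -0.9992] F [ 0.9933  0.6799 -0.0404] open 0.0006
[ 58.1 -19.4]
```

View pics/w40.png

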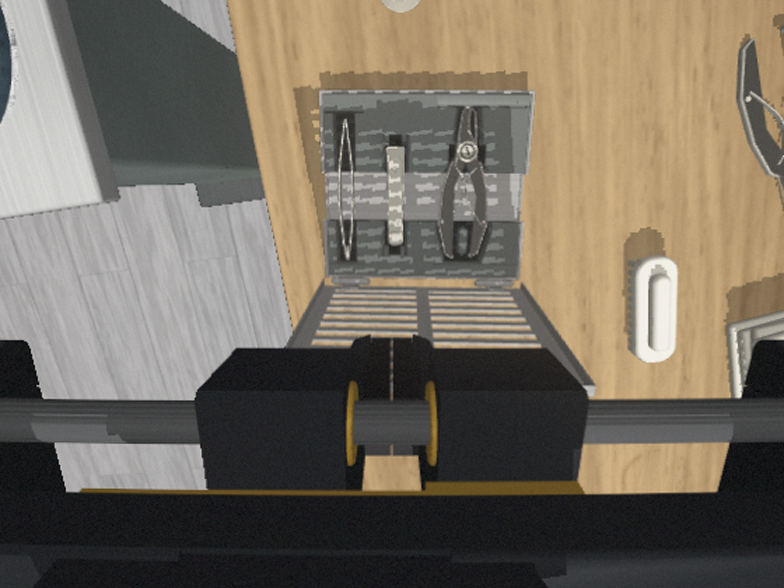

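View pics/s40.png

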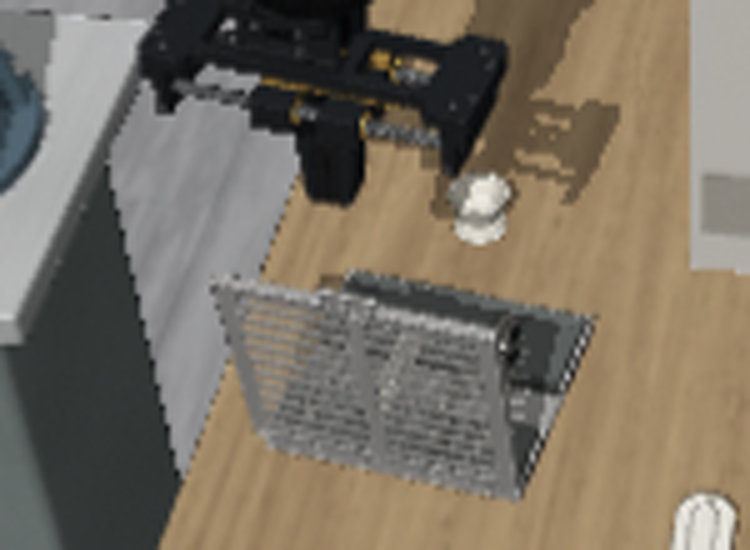

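```bash
python3 - <<'E'
from h import *
p=np.load("p2.npy",allow_pickle=True).item()
H=np.array([CC[0]+.076*UX[0],CC[1]+.076*UX[1],.022])
for th in (1.6,1.65,1.7,1.75,1.8,1.85):
    e=H+.153*np.array([-np.cos(th)*UX[0],-np.cos(th)*UX[1],np.sin(th)])+.0055*np.array([np.sin(th)*UX[0],np.sin(th)*UX[1],np.cos(th)])
    print(th,[np.round(np.array(proj(p,e+y*np.array([*UY,0])))*1.4) for y in(-.086,.086)],cf(e),e[2])
E
```

```text
1.6 [array([240., 277.]), array([440., 277.])] [86. -0.] 0.17477416389269318
1.65 [array([241., 286.]), array([440., 285.])] [93.6 -0. ] 0.17408518446501253
1.7 [array([242., 294.]), array([440., 294.])] [101.2  -0. ] 0.17301607128060228
1.75 [array([244., 302.]), array([439., 301.])] [108.7  -0. ] 0.17156949656564013
1.8 [array([245., 309.]), array([439., 309.])] [116.1   0. ] 0.16974907600355185
1.85 [array([247., 316.]), array([438., 316.])] [123.5  -0. ] 0.16755935969768607
```

Request:
play_rows(
  deltas=[
    {"slide": [0.002,-0.03,0],"turn": 0,"fingers": -1},
    {"slide": [0.002,-0.025,0],"turn": 0,"fingers": -1},
    {"slide": [0,-0.012,-0.004],"turn": 0,"fingers": -1},
    {"slide": [0,0,-0.018],"turn": 0,"fingers": -1},
    {"slide": [0,0,-0.022],"turn": 0,"fingers": -1},
    {"slide": [0,0,-0.015],"turn": 0,"fingers": -1},
    {"slide": [0,0,0],"turn": 0,"fingers": -1},
  ],
)

```text
time_s: 49.0
tcp_pos: [0.415, -0.3111, 0.1238]
eef_rot: [-0.015, 0.754, 0.656, -0.016]
force: [-0.5, -0.1, -0.5]
opening: 0.0005
```

```bash
python3 -c "
from h import *
s,M,tip=st();print(cf(tip))
p=camera('side');save(p,'s41.png',(150,150,300,260),5)"
```

```text
t 49.0 tcp [ 0.415  -0.3111  0.1238] tip [ 0.4166 -0.3112  0.1598] yaw -8.0 z [-0.0432  0.0009 -0.9991] F [-0.4677 -0.076  -0.4995] open 0.0005
[126.5  -7.3]
```

View pics/s41.png

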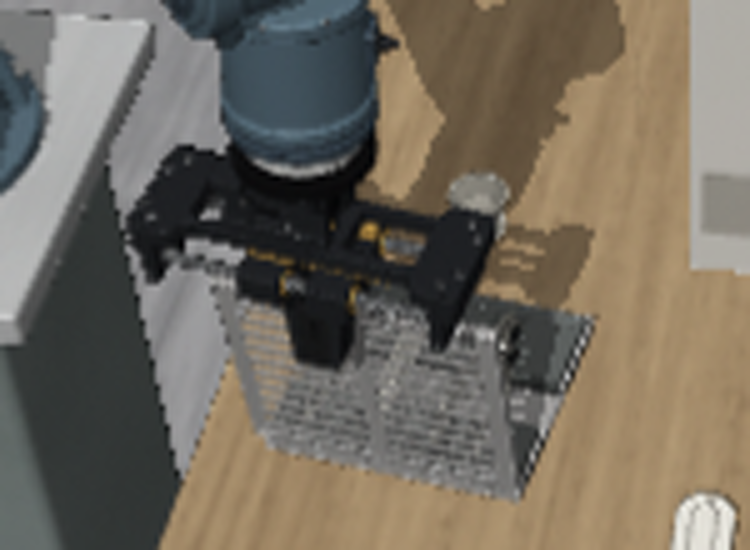

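Request:
play_rows(
  deltas=[
    {"slide": [0.002,0.015,0.002],"turn": 0,"fingers": -1},
    {"slide": [0.003,0.02,0.001],"turn": 0,"fingers": -1},
    {"slide": [0.003,0.02,0.001],"turn": 0,"fingers": -1},
    {"slide": [0.003,0.02,-0.002],"turn": 0,"fingers": -1},
    {"slide": [0.003,0.02,-0.006],"turn": 0,"fingers": -1},
  ],
)

```text
time_s: 49.47
tcp_pos: [0.4309, -0.2137, 0.1258]
eef_rot: [-0.011, 0.756, 0.655, -0.016]
force: [0.6, -0.4, -0.5]
opening: 0.0006
```

```bash
python3 -c "
from h import *
s,M,tip=st();print(cf(tip))
p=camera('side');save(p,'s42.png',(150,150,300,260),5)"
```

```text
t 49.47 tcp [ 0.4309 -0.2137  0.1258] tip [ 0.4323 -0.2136  0.1618] yaw -8.2 z [-0.0387 -0.0043 -0.9992] F [ 0.6432 -0.4441 -0.4943] open 0.0006
[27.7 -5.8]
```

View pics/s42.png

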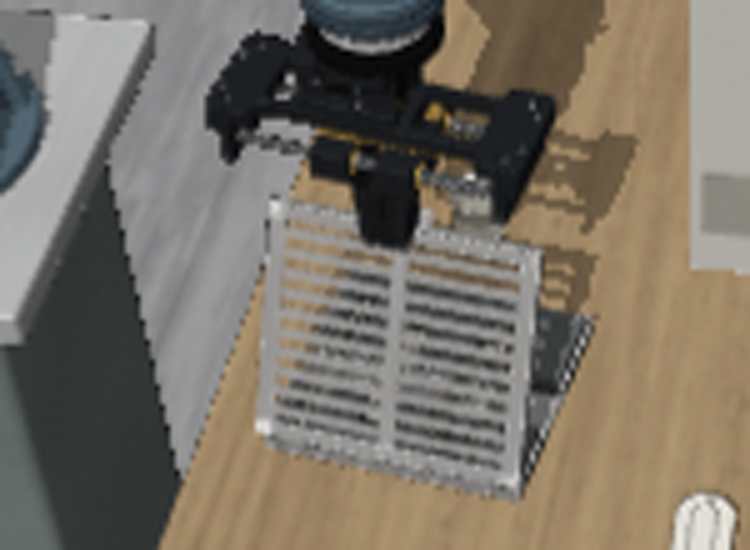

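Request:
play_rows(
  deltas=[
    {"slide": [0.001,0.008,-0.014],"turn": 0,"fingers": -1},
    {"slide": [0.002,0.012,-0.014],"turn": 0,"fingers": -1},
    {"slide": [0.002,0.012,-0.014],"turn": 0,"fingers": -1},
  ],
)

```text
time_s: 49.77
tcp_pos: [0.4392, -0.1763, 0.088]
eef_rot: [-0.007, 0.754, 0.656, -0.014]
force: [-0.2, -0.4, 1.5]
opening: 0.0007
```

```bash
python3 -c "
from h import *
s,M,tip=st();print(cf(tip))"
```

```text
t 49.77 tcp [ 0.4392 -0.1763  0.088 ] tip [ 0.4403 -0.176   0.124 ] yaw -7.9 z [-0.0309 -0.0081 -0.9995] F [-0.1516 -0.4209  1.4922] open 0.0007
[-10.7  -3.2]
```

Tip is at (-11,124), near the (-12,130) waypoint. Continuing along the arc.

Request:
play_rows(
  deltas=[
    {"slide": [0.0015,0.01,-0.015],"turn": 0,"fingers": -1},
    {"slide": [0.001,0.01,-0.016],"turn": 0,"fingers": -1},
    {"slide": [0.001,0.006,-0.016],"turn": 0,"fingers": -1},
    {"slide": [0.001,0.004,-0.016],"turn": 0,"fingers": -1},
  ],
)

```text
time_s: 50.1
tcp_pos: [0.4469, -0.1421, 0.0284]
eef_rot: [-0.003, 0.753, 0.658, -0.013]
force: [-0.0, -0.5, -0.7]
opening: 0.0005
```

```bash
python3 -c "
from h import *
s,M,tip=st();print(cf(tip))
p=camera('side');save(p,'s43.png',(150,150,300,260),5)"
```

```text
t 50.1 tcp [ 0.4469 -0.1421  0.0284] tip [ 0.4478 -0.1417  0.0644] yaw -7.7 z [-0.0234 -0.0122 -0.9997] F [-0.0129 -0.4839 -0.7404] open 0.0005
[-45.7  -0.8]
```

View pics/s43.png

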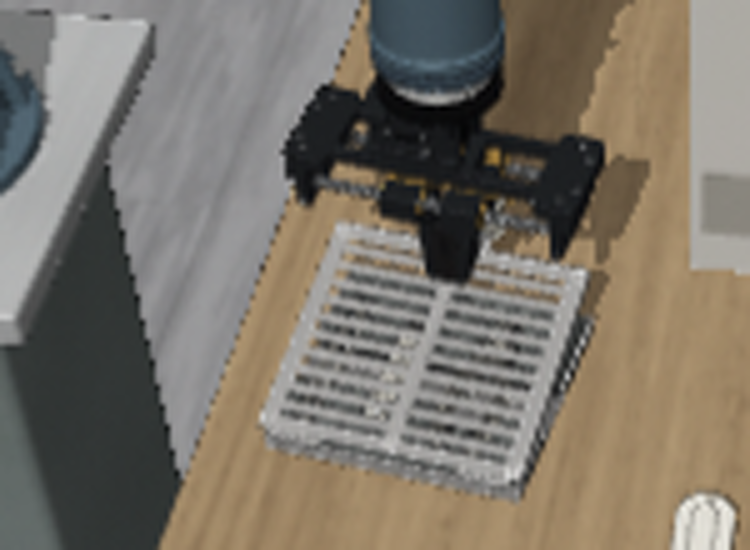

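Lid is nearly shut; now press straight down.

Request:
play_rows(
  deltas=[
    {"slide": [0.0005,0.004,-0.012],"turn": 0,"fingers": -1},
    {"slide": [0.0005,0.002,-0.012],"turn": 0,"fingers": -1},
    {"slide": [0,0,-0.006],"turn": 0,"fingers": -1},
    {"slide": [0,0,-0.003],"turn": 0,"fingers": -1},
  ],
)

```text
time_s: 50.48
tcp_pos: [0.4479, -0.1331, -0.0047]
eef_rot: [-0.004, 0.752, 0.659, -0.013]
force: [0.2, -0.4, 0.2]
opening: 0.0003
```

Request:
play_rows(
  deltas=[
    {"slide": [0,0,-0.002],"turn": 0,"fingers": -1},
  ],
)

```text
time_s: 50.57
tcp_pos: [0.4482, -0.1332, -0.0062]
eef_rot: [-0.004, 0.752, 0.659, -0.013]
force: [-0.6, -0.3, 1.2]
opening: 0.0005
```

```bash
python3 -c "
from h import *
s,M,tip=st();print(cf(tip))"
```

```text
t 50.57 tcp [ 0.4482 -0.1332 -0.0062] tip [ 0.449  -0.1328  0.0298] yaw -7.5 z [-0.0238 -0.0115 -0.9997] F [-0.5661 -0.2618  1.2056] open 0.0005
[-54.7  -0.8]
```

Request:
play_rows(
  deltas=[
    {"slide": [0,0,-0.002],"turn": 0,"fingers": -1},
  ],
)

```text
time_s: 50.65
tcp_pos: [0.4487, -0.1335, -0.0075]
eef_rot: [-0.003, 0.752, 0.659, -0.013]
force: [-0.6, -0.1, 0.3]
opening: 0.0
```

Request:
play_rows(
  deltas=[
    {"slide": [0,0,-0.0015],"turn": 0,"fingers": -1},
  ],
)

```text
time_s: 50.73
tcp_pos: [0.4489, -0.1336, -0.0083]
eef_rot: [-0.003, 0.752, 0.659, -0.013]
force: [-5.4, 4.2, 16.2]
opening: 0.0004
```

```bash
python3 -c "
from h import *
s,M,tip=st();print(cf(tip))"
```

```text
t 50.73 tcp [ 0.4489 -0.1336 -0.0083] tip [ 0.4497 -0.1332  0.0277] yaw -7.5 z [-0.0228 -0.0119 -0.9997] F [-5.3683  4.202  16.2145] open 0.0004
[-54.3  -0.1]
```

The lid is firm at 27.7 mm against 27.5 mm when shut. I'll retreat and check.

Request:
play_rows(
  deltas=[
    {"slide": [0,0,0.015],"turn": 0,"fingers": -1},
    {"slide": [0,0,0.035],"turn": 0,"fingers": -1},
    {"slide": [0,0,0.04],"turn": 0,"fingers": -1},
    {"slide": [0,0,0.04],"turn": 0,"fingers": -1},
    {"slide": [0,-0.02,0.03],"turn": 0,"fingers": -1},
    {"slide": [0,-0.03,0.02],"turn": 0,"fingers": -1},
    {"slide": [0,-0.03,0.01],"turn": 0,"fingers": -1},
    {"slide": [0,-0.02,0],"turn": 0,"fingers": -1},
  ],
)

```text
time_s: 51.4
tcp_pos: [0.4461, -0.2335, 0.1953]
eef_rot: [-0.002, 0.75, 0.661, -0.013]
force: [0.2, -0.6, -1.0]
opening: 0.0006
```

```bash
python3 -c "
from h import *
s,M,tip=st();print(cf(tip))
p=camera('wrist');save(p,'w44.png',None,1.4)
p=camera('side');save(p,'s44.png',(150,110,350,260),4)
p=camera('scene');save(p,'c44.png',(140,150,400,320),3)"
```

```text
t 51.4 tcp [ 0.4461 -0.2335  0.1953] tip [ 0.4469 -0.233   0.2312] yaw -7.2 z [-0.0213 -0.0144 -0.9997] F [ 0.2198 -0.6002 -1.0483] open 0.0006
[44.8 11.4]
```

View pics/w44.png

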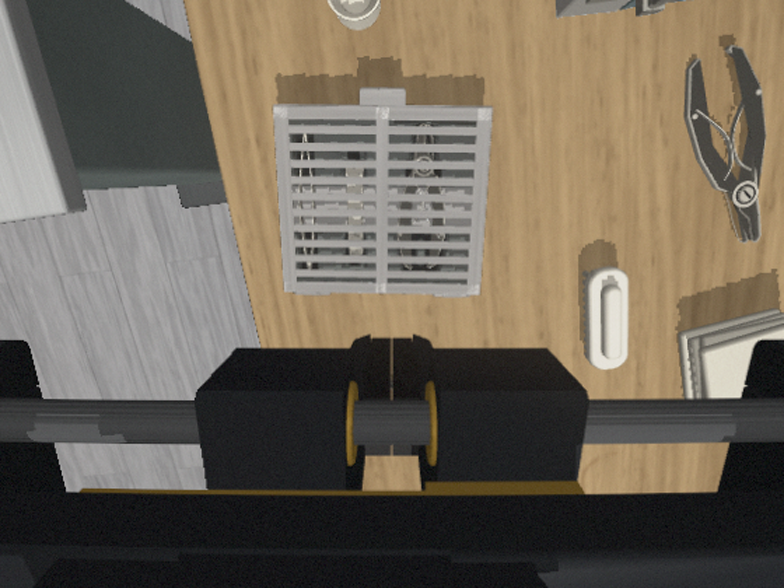

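View pics/s44.png

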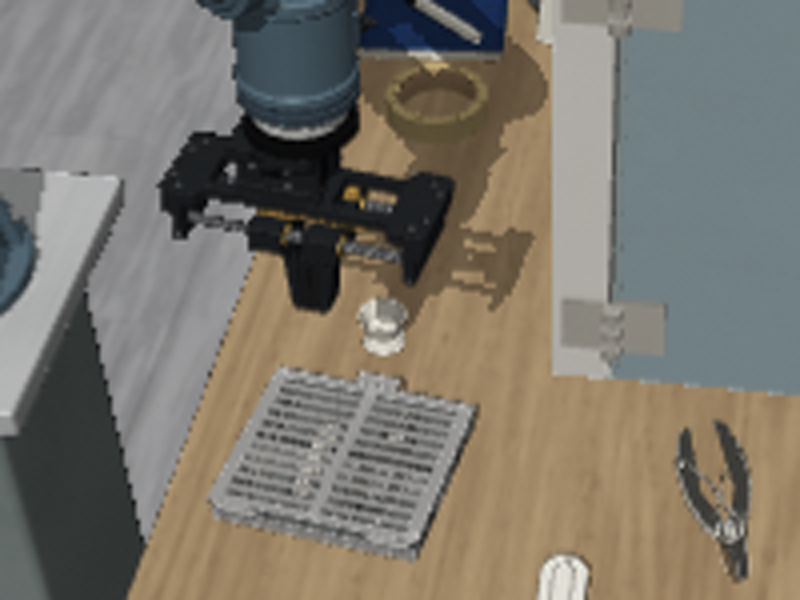

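View pics/c44.png

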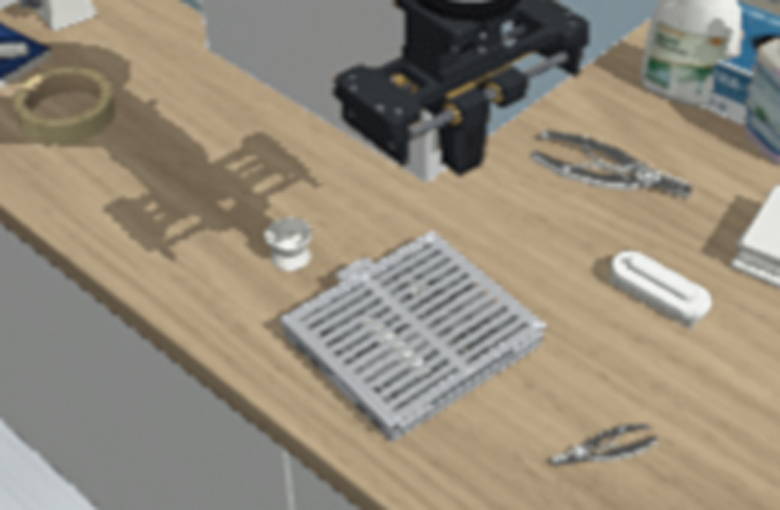

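The pictures show the lid flat and shut with the tools visible under its slats. The cup, brush, tape and the other nippers are where they were. I'll let the arm settle and hand in.

Request:
play_rows(
  deltas=[
    {"slide": [0,0,0],"turn": 0,"fingers": -1},
    {"slide": [0,0,0],"turn": 0,"fingers": -1},
    {"slide": [0,0,0],"turn": 0,"fingers": -1},
  ],
)

```text
time_s: 51.8
tcp_pos: [0.4433, -0.2284, 0.19]
eef_rot: [-0.007, 0.751, 0.66, -0.013]
force: [-1.1, -0.3, 0.4]
opening: 0.0006
```

```bash
python3 -c "
from h import *
st(); print(sign_off())"
```

```text
t 51.8 tcp [ 0.4433 -0.2284  0.19  ] tip [ 0.4443 -0.2282  0.226 ] yaw -7.4 z [-0.0285 -0.0063 -0.9996] F [-1.1073 -0.2529  0.4394] open 0.0006
the job is handed in; nothing more can be done
None
```

The middle-sized nippers and the nail clipper are pressed home in their cutouts and the lid is shut. I handed the job in at 51.8 s of the 72 s allowed.

**Last checks**
- **Nippers:** these are the 119 mm pair; the look-alikes measured 89 and 159 mm. The pivot stopped at about 21.3 mm (home is 21) after snapping past the lips, and the handles at 18.4 mm (home is 18.5).
- **Clipper:** its top stopped at about 22.3 mm (home is 22), after the pressing force fell from 9 N to 1 N as the lips let it in.
- **Lid:** it was firm under 16 N with its outer face at 27.7 mm (shut is 27.5), and the final pictures show it flat.
- **Other things:** the white cup, tape, nail brush and the other nippers looked undisturbed. I judged that by eye and did not measure it.

**What disagreed or went wrong**
- **Finger length:** the fingers end about 36 mm short of the reported TCP. My first grasp closed on air, and after that I worked with the corrected length.
- **Cutout position:** both cutouts are centred near case x = +6 mm, not 0 as I first assumed. The nippers slid into place when pressed. The clipper had to be lifted and moved 6 mm.
- **Force:** while the clipper was blocked, and again on the final press, the fingertips reached about 45–46 N on it. That is far under the 120 N wrist limit but above 40 N. I took the 40 N limit to apply to the arm and gripper body, not the fingertips.
- **Tool tilt:** the tool axis drifted by up to about 5° during fast vertical moves. I worked most of this out before each grasp.

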